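# Square up handle blanks and load the press

### The arm

A 6-joint arm with a two-finger parallel gripper is mounted at the origin on the work surface. World frame = base frame: x ahead of the robot, y to its left, z up, the work surface at z = 0. Lengths are in m, angles in rad, forces in N, time in s.
With the tool pointing down it reaches from about 0.375 to 0.9 m from the base axis. Payload 3.1 kg.
Tool frame: the origin (TCP) lies midway between the tips of the shut fingers; the grasp point (between the pads) lies 19 mm behind it; z points along the fingers, y is the line along which they close (so a half turn about z gives the same grasp; the last joint's range is limited). The gripper opens to 85 mm and grips with 20 to 120 N. Pads are 22 mm wide; open, the fingers measure 114 mm over their backs; the gripper's body (76 mm by 85 mm) begins 54 mm behind the grasp point. The pads swing forward as they close: fully open they stand 13 mm farther back than shut.
Start: joints at [1.109, 0.527, 1.433, -0, 1.181, -0.178], TCP at [0.174, 0.6, 0.231] pointing down, gripper open.
Joint ranges: [-3.08, 3.08], [-0.75, 2.2], [0.22, 2.44], [-1.43, 4.57], [0, 2.65], [-2.85, 2.85]. Speed limits (rad/s): [2.79, 2.79, 3.14, 3.14, 3.14, 3.14].

### API

Orientations are given as a unit quaternion [x, y, z, w].
In Python, from station import manip gives the robot as it stands. The module is installed in compiled form; this text tells all that it offers.
- The arm moves only by the tool apply_moves, never from a script. Its arguments are lists of equal length, an entry for each row: "claw": the gripper's target within -1 to 1 (fully open at 1, half-way at 0, shut at -1); "travel": the shift along the tool's x, y, z scaled (see below), a list of three; "turn": the turn, a rotation vector about the tool's x, y, z scaled (see below), a list of three. In form: {"claw": [claw, ...], "travel": [[dx, dy, dz], ...], "turn": [[rx, ry, rz], ...]}. A call has 1 to 5 rows; each row is the pose to reach, as a shift and turn from the pose commanded when the call began, along the tool's axes at that moment, turning the shorter way round; what a row does not reach only later rows make up. The controller multiplies each number of a shift by 800 mm and each number of a turn by 180 degrees. A row lasts 1/12 s, in which the tool goes at most 41.7 mm and 7.16 degrees, less where a joint would pass 70% of its speed; a pose out of reach is approached as far as the arm can. A call with a number of a shift or a turn outside -1 to 1 is refused whole. A call with a gripper value outside its range is refused whole. The fingers move at their own pace and stop on an object; "newtons" is the grip in N (left out, the last holds). Time passes only in rows, so rows that repeat a pose let the fingers close. It gives the time, the measured TCP pose, the force, the opening and the grip force at its end, in the units of the state.
- manip.sense(): the state, without advancing time (a new reading comes with each control period).
- manip.snapshot(name): name is "side" or "top" or "wrist"; returns a dict with "pixels" (400x640x3 uint8, red, green, blue), "depth" (400x640 float32, m along the optical axis (not along the pixel's ray), 0 where there is no reading), "intrinsics" (3x3 intrinsics, pixels), "R" (3x3) and "t" (3): a world point X has camera coordinates R X + t. Camera axes: x right, y down, z forward; pixel columns grow to the right and rows downward; lengths in m; the calibration is good to about 2 mm. A picture is of the moment at which its call begins.
- manip.sign_off(): hands the job in; it is judged then, once.
The state is a dict: "t": time; "q": joint angles; "qd": joint speeds; "tau": joint torques, N m; "tcp_pos": TCP position; "tool_rot": TCP orientation; "force": force on the tool from outside, world axes, zero at the start; "ft_torque": the same for the moment, N m; "finger_gap": opening from 0.0 (shut) to 1.0 (fully open); "gripper_force": force on a finger pad.
Only numpy, scipy, OpenCV 4.12 (cv2) and the standard library are available. Lean on these libraries where they do the work, as an engineer would, in place of code of your own. Each camera call takes 0.05 s, during which the arm holds its last target. There are 200 camera calls.

### The job

Pile all the loose dark-wood handle blanks flat on the squaring stand's two bearers, all lying the same way, and tap the pile's edges until every blank is flush against both back posts and the end stop. Then take the steel lifter, slide its blade under the pile between the bearers, lift the whole pile on it and carry it across to the press, and set it down centred and square on the two bearers of the press's run-out carriage with its edges still flush. Draw the lifter out, lay it back flat on its black rubber mat, and leave the other things on the bench undisturbed.

Things in the scene. Friction and masses are not known exactly. Their poses are not given: they have to be found in the camera images.
- stand: Fixed squaring stand, open on its -x (robot) and -y sides. Origin on the bench under the centre of the squared pile: a flush blank has its centre at x = y = 0, long side along y. Base plate 6 mm thick, x -78..48, y -78..88 mm. Two aluminium bearers along x (-75..36 mm) at y = +-50, 12 mm wide, tops at z = 32 mm: 88 mm open between them from z 6 to 32
- stand_posts (a point): Midway between the faces of the stand's two back posts, level with the bearer tops; axes as the stand's. Both faces look to -x (24 mm ahead of the stand's origin); the posts span y = 40..60 and -60..-40 mm, 80 mm open between them, 12 mm thick, rising to 84 mm above the bench
- stand_stop (a point): Middle of the face of the stand's end stop, level with the bearer tops; the face looks to -y and lies 65 mm along y from the stand's origin, spans 34 mm along x, 12 mm thick, rising to 84 mm above the bench
- press: Fixed blue bench screw press with its steel loading carriage run out towards the robot (-x). Origin on the bench under the carriage's centre. Carriage plate 6 mm thick, x -76..50, y +-83 mm; rails 10 mm high at y = +-95. The frame (x 105..225, y +-135 mm, 300 mm high) stands behind
- press_bed (a point): Centre of the carriage level with its bearer tops, where the pile's underside is to be centred, long side along y. Two steel bearers along x (-75..45 mm) at y = +-50 mm, 12 mm wide, tops 32 mm above the bench, 88 mm open between them; no posts or stop
- mat: Fixed black rubber mat 220 x 100 x 3 mm, long side along x, origin at the middle of its underside; the lifter lies on it at the start and goes back there
- lifter_grip (a point): Point in the middle of the lifter's wooden handle, in the place to hold it: the handle is a bar along the lifter's x, 22 mm wide (y) and 24 mm high, x from -67 to +33 mm of this point. x points from the handle to the blade, z up; the blade's underside is 60 mm below. Mass about 220 g
- lifter_blade (a point): Centre of the lifter's flat steel blade, 90 mm (x) by 60 mm (y) by 3 mm thick; 95 mm ahead (+x) of lifter_grip and 58.5 mm below it. A steel neck rises from its rear edge to the handle: keep piles ahead of 30 mm behind the centre
- blank0_mid (a point): Centre of a dark-wood handle blank, a flat plate 48 mm (x) by 130 mm (y, long) by 8 mm thick, about 55 g, both faces alike; all blanks are alike, 4 to 6 of them present, lying flat on the bench at the start
- blank1_mid (a point): Centre of a dark-wood handle blank, a flat plate 48 mm (x) by 130 mm (y, long) by 8 mm thick, about 55 g, both faces alike; all blanks are alike, 4 to 6 of them present, lying flat on the bench at the start
- blank2_mid (a point): Centre of a dark-wood handle blank, a flat plate 48 mm (x) by 130 mm (y, long) by 8 mm thick, about 55 g, both faces alike; all blanks are alike, 4 to 6 of them present, lying flat on the bench at the start
- blank3_mid (a point): Centre of a dark-wood handle blank, a flat plate 48 mm (x) by 130 mm (y, long) by 8 mm thick, about 55 g, both faces alike; all blanks are alike, 4 to 6 of them present, lying flat on the bench at the start
- blank4_mid (a point): Centre of a dark-wood handle blank, a flat plate 48 mm (x) by 130 mm (y, long) by 8 mm thick, about 55 g, both faces alike; all blanks are alike, 4 to 6 of them present, lying flat on the bench at the start
- blank5_mid (a point): Centre of a dark-wood handle blank, a flat plate 48 mm (x) by 130 mm (y, long) by 8 mm thick, about 55 g, both faces alike; all blanks are alike, 4 to 6 of them present, lying flat on the bench at the start
- knife_a: Bystander: black-handled knife lying on the bench; not to be disturbed
- knife_b: Bystander: red-handled knife lying on the bench; not to be disturbed
- whetstone: Bystander: whetstone on a wooden base; not to be disturbed
- pin_tin: Bystander: small round aluminium tin 64 mm across; not to be disturbed
- oil: Bystander: small amber bottle; not to be disturbed
- mallet: Bystander: wooden mallet lying on the bench; not to be disturbed
- file: Bystander: file with a wooden handle; not to be disturbed
Things that resemble listed ones, but are neither listed nor needed, are in the scene too. What is shaped like the part that bears blank1_mid but blue is not meant.

How it is judged:
By the outcome, as a careful person would: the job done as asked, in the order asked, and still so for the second after the job is handed in, with the robot touching nothing.
Of blank0, blank1, blank2, blank3, blank4, blank5 only 4 to 6 are there at a start; the rules pass over those that are not, and their reading is None.
At some moment in a run one of blank0, blank1, blank2, blank3, blank4, blank5 may be knocked a few centimetres aside while the robot is not near it.
It also fails if it takes over 210 s, if anything falls off the work surface, if the arm or the gripper's body presses on something with over 40 N, if the wrist force passes 120 N, or if a joint passes its speed limit or range.

## Working session

There is one attempt and no reset: what is moved stays moved. The work goes in short steps, Python scripts to look and compute and a tool call to move; the robot and the scene stay as the last step left them, time stands still between calls to the robot, and variables do not carry over. Pictures are saved under pics/ and viewed, at most 14 in all, crops included, and the job is handed in when it is done.

Besides the shell and the picture viewer there is one more tool, called after ">>>" by a JSON object that holds its "op" and its "data". apply_moves: Moves the arm, as the interface text tells. Shifts and turns lie within -1 to 1; 1 stands for 800 mm of shift or 180 degrees of turn. Its arguments: {"type":"object","properties":{"claw":{"type":"array","items":{"type":"number"}},"travel":{"type":"array","items":{"type":"array","items":{"type":"number"}}},"turn":{"type":"array","items":{"type":"array","items":{"type":"number"}}},"newtons":{"type":"number"}},"required":["claw","travel","turn"]}

```bash
mkdir -p pics; ls; python3 - <<'E'
from station import manip
import cv2,numpy as np
for n in("top","side"):
    s=manip.snapshot(n); cv2.imwrite(f"pics/{n}0.png",s["pixels"][:,:,::-1]); np.savez(f"{n}0.npz",**s)
    print(n,s["intrinsics"].round(1).tolist(),s["R"].round(3).tolist(),s["t"].round(3).tolist())
print(manip.sense())
E
```

```text
pics
top [[515.4, 0.0, 312.4], [0.0, 515.4, 200.7], [0.0, 0.0, 1.0]] [[-0.004, -1.0, -0.004], [-0.983, 0.005, -0.182], [0.182, 0.003, -0.983]] [-0.004, 0.517, 1.654]
side [[376.1, 0.0, 318.0], [0.0, 376.1, 199.7], [0.0, 0.0, 1.0]] [[0.727, -0.687, -0.007], [-0.437, -0.455, -0.776], [0.53, 0.567, -0.631]] [-0.383, 0.262, 1.114]
{'t': 0.1, 'q': array([ 1.10952646e+00,  5.28382817e-01,  1.43375281e+00, -2.41565103e-05,
        1.18141844e+00, -1.78477586e-01]), 'qd': array([-0.00218897, -0.00238423, -0.0045855 ,  0.00061592,  0.00091266,
        0.00029051]), 'tau': array([-3.85671910e-04, -4.43303812e+01, -1.78585553e+01, -2.46116988e-04,
        3.89794732e-03,  1.92072299e-06]), 'tcp_pos': array([0.17407499, 0.59960473, 0.23043237]), 'tool_rot': array([ 1.40920841e-01,  9.90020381e-01, -9.34470722e-04, -2.97776251e-04]), 'force': array([-0.16571518, -0.61209709, -0.03829195]), 'ft_torque': array([-0.03218848,  0.01857608, -0.02893056]), 'gripper_force': 0.0, 'finger_gap': 0.9980302916293355}
```

View pics/top0.png

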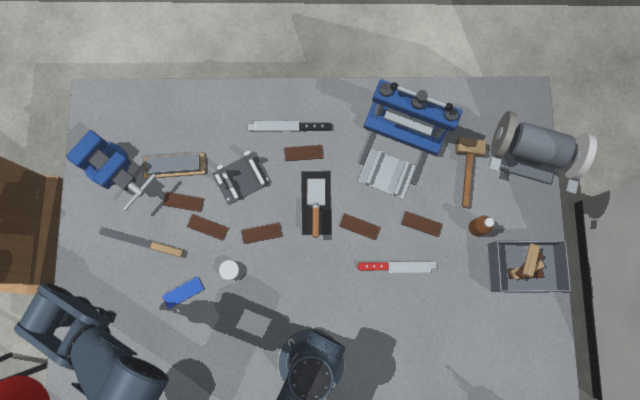

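View pics/side0.png

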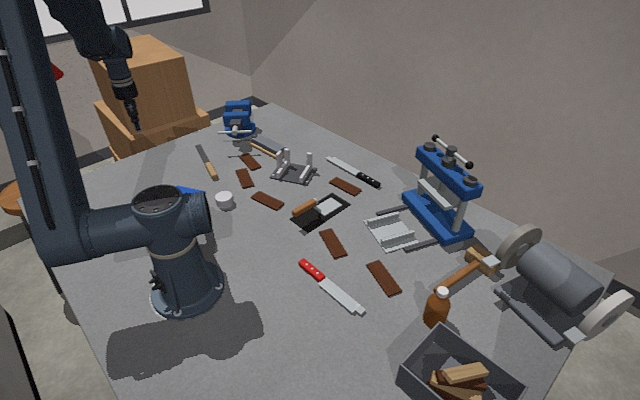

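The top view shows six dark-brown blanks at (304,153), (184,202), (208,227), (262,233), (360,227) and (422,224). The lookalikes are the blue block at (184,293) and the wood scraps in the bin at (525,265); neither is meant. The stand is at (241,177), the press carriage at (388,172) and the lifter at (316,205).

```bash
cat > h.py <<'E'
from station import manip
import cv2,numpy as np
from scipy.spatial.transform import Rotation as Ro
def pts(s):
    K=s["intrinsics"];d=s["depth"];v,u=np.mgrid[:d.shape[0],:d.shape[1]]
    c=np.stack([(u-K[0,2])/K[0,0]*d,(v-K[1,2])/K[1,1]*d,d],-1)
    return (c-s["t"])@s["R"]          # HxWx3 world
def brown(s):
    h=cv2.cvtColor(s["pixels"],cv2.COLOR_RGB2HSV)
    return cv2.inRange(h,(0,80,25),(14,225,150)),h
def blanks(s,amin=40,zmax=.03):
    m,_=brown(s);P=pts(s);m[(P[...,2]>zmax)|(s["depth"]==0)]=0
    n,l,st,_=cv2.connectedComponentsWithStats(m)
    out=[]
    for i in range(1,n):
        if st[i,4]<amin: continue
        q=P[l==i];(c,wh,a)=cv2.minAreaRect((q[:,:2]*1000).astype(np.float32))
        if wh[0]>wh[1]: a+=90; wh=wh[::-1]   # a: direction of the short side
        a=(a+90)%180-90
        out.append([*np.round(c,1),round(float(np.median(q[:,2]))*1000,1),round(a,1),*np.round(wh,1)])
    return out
def ortho(s,x0,x1,y0,y1,ppm=2):
    """colour+height map, rows = x decreasing, cols = y decreasing, ppm px per mm"""
    P=pts(s)*1000;ok=s["depth"]>0
    H=int((x1-x0)*ppm);W=int((y1-y0)*ppm)
    im=np.zeros((H,W,3),np.uint8);z=np.full((H,W),-99.)
    r=((x1-P[...,0])*ppm).astype(int);c=((y1-P[...,1])*ppm).astype(int)
    g=ok&(r>=0)&(r<H)&(c>=0)&(c<W)
    o=np.argsort(P[...,2][g]);im[r[g][o],c[g][o]]=s["pixels"][g][o];z[r[g][o],c[g][o]]=P[...,2][g][o]
    return im,z
E
python3 - <<'E'
from h import *
s=dict(np.load("top0.npz"));P=pts(s)*1000
for b in blanks(s): print(b)
for n,(u,v) in dict(stand=(241,177),press=(388,172),lifter=(316,205),mat=(316,235),bench=(330,260),frame=(415,110)).items(): print(n,P[v,u].round(1))
im,z=ortho(s,330,730,-280,260,1)
im=cv2.resize(s["pixels"][110:250,150:450],None,fx=2.6,fy=2.6,interpolation=cv2.INTER_CUBIC)
cv2.imwrite("pics/crop.png",im[:,:,::-1])
E
```

```text
[np.float64(692.8), np.float64(24.2), 7.5, 4.2, np.float64(44.2), np.float64(127.5)]
[np.float64(490.2), np.float64(1119.2), -348.3, 86.4, np.float64(61.1), np.float64(439.0)]
[np.float64(523.4), np.float64(430.8), 8.3, -10.1, np.float64(43.9), np.float64(126.4)]
[np.float64(444.0), np.float64(-371.9), 7.4, -20.0, np.float64(44.5), np.float64(129.1)]
[np.float64(436.5), np.float64(346.2), 7.9, -21.4, np.float64(43.7), np.float64(128.5)]
[np.float64(435.9), np.float64(-163.6), 8.0, -21.7, np.float64(44.3), np.float64(126.2)]
[np.float64(415.2), np.float64(164.8), 8.2, 10.0, np.float64(44.3), np.float64(126.8)]
[np.float64(303.5), np.float64(1172.0), -211.8, 46.7, np.float64(95.9), np.float64(196.2)]
[np.float64(280.9), np.float64(-737.9), 24.5, 0.4, np.float64(25.8), np.float64(31.6)]
stand [608.7 237.4   2.3]
press [ 624.6 -266.4   -1.7]
lifter [497.  -18.4  77. ]
mat [399.9 -17.8  73. ]
bench [324.6 -64.1   1.3]
frame [ 759.6 -319.   235.4]
```

View pics/crop.png

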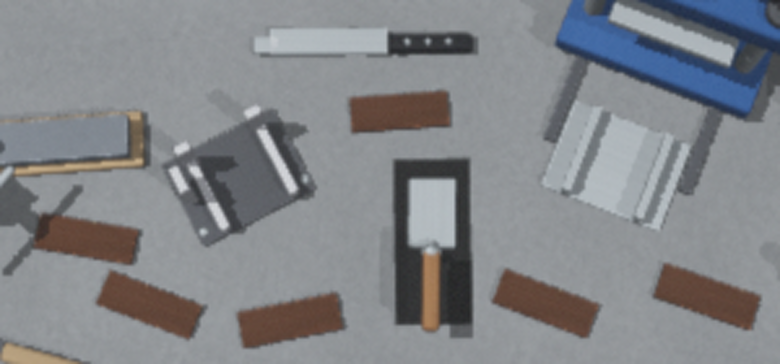

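```bash
cat >> h.py <<'E'
def Rt(phi): # tool pointing down, tool y at angle phi (deg) in the world xy plane
    p=np.radians(phi);y=np.array([np.cos(p),np.sin(p),0]);z=np.array([0,0,-1.]);return Ro.from_matrix(np.stack([np.cross(y,z),y,z],1))
def plan(wps,start=None,step=38,ang=6.6):
    """wps: (x,y,z mm, phi deg, claw[, rows extra, mm step]); prints the calls"""
    st=manip.sense();p=np.array(st["tcp_pos"])*1000;R=Ro.from_quat(st["tool_rot"])
    if start is not None:p=np.array(start[:3],float);R=Rt(start[3])
    for w in wps:
        t=np.array(w[:3],float);T=Rt(w[3]);ex=w[5] if len(w)>5 else 0;sm=w[6] if len(w)>6 else step
        dr=(R.inv()*T).as_rotvec();n=max(1,int(np.ceil(max(np.linalg.norm(t-p)/sm,np.degrees(np.linalg.norm(dr))/ang))))
        N=n+ex;p0,R0=p,R;k=0
        while k<N:
            m=min(5,N-k);rows=[]
            for j in range(1,m+1):
                f=min(1,(k+j)/n);q=p0+(t-p0)*f;Q=R0*Ro.from_rotvec(dr*f)
                rows.append((R.inv().apply(q-p)/800,(R.inv()*Q).as_rotvec()/np.pi))
            if sm==step: rows=[rows[-1]]*m
            a=[[round(float(v),4)+0 for v in r[0]] for r in rows];b=[[round(float(v),4)+0 for v in r[1]] for r in rows]
            same=sm==step
            print("x%d"%m,"claw",w[4],a[-1] if same else a,b[-1] if same else b)
            p,R=q,Q;k+=m
    print("end",p.round(1))
E
python3 - <<'E'
from h import *
s=dict(np.load("top0.npz"));P=pts(s)*1000
for nm,(x0,x1,y0,y1) in dict(stand=(480,740,120,360),press=(500,700,-400,-150)).items():
  for z0,z1 in((74,95),(25,40)):
    m=((P[...,2]>z0)&(P[...,2]<z1)&(P[...,0]>x0)&(P[...,0]<x1)&(P[...,1]>y0)&(P[...,1]<y1)).astype(np.uint8)
    n,l,stt,_=cv2.connectedComponentsWithStats(m,connectivity=8)
    for i in range(1,n):
      if stt[i,4]<6: continue
      q=P[l==i];print(nm,z0,stt[i,4],q.mean(0).round(1),[np.round(v,1) for v in cv2.minAreaRect(q[:,:2].astype(np.float32))])
plan([(480,330,330,0,1)])
E
```

```text
stand 74 26 [671.4 208.   83.3] [array([672.6, 208.7]), array([13.7, 17.8]), np.float64(28.9)]
stand 74 24 [624.6 296.5  84.3] [array([625.1, 296.3]), array([14.7, 17.3]), np.float64(10.9)]
stand 74 41 [583.9 298.1  83.2] [array([584.9, 298.6]), array([36.3, 11.3]), np.float64(26.3)]
stand 25 108 [625.8 183.9  31.6] [array([627.4, 182.1]), array([107. ,  19.3]), np.float64(30.9)]
stand 25 109 [577.9 271.5  31.7] [array([576.8, 269.8]), array([101.3,  15.1]), np.float64(29.7)]
press 25 9 [ 696.6 -381.5   33.9] [array([ 696.8, -382.8]), array([15.4,  3.1]), np.float64(72.3)]
press 25 124 [ 635.3 -213.    31.7] [array([ 636. , -213.3]), array([ 12. , 121.2]), np.float64(67.6)]
press 25 118 [ 596.6 -304.9   31.7] [array([ 598.3, -305.6]), array([ 12.3, 118.2]), np.float64(67.4)]
x5 claw 1 [-0.1922, -0.0905, -0.0517] [-0.0002, 0.0001, 0.1708]
x5 claw 1 [-0.2114, 0.0205, -0.0519] [-0.0002, 0.0001, 0.1708]
x2 claw 1 [-0.0685, 0.0503, -0.0208] [-0.0001, 0.0001, 0.0683]
end [480. 330. 330.]
```

>>> {"op": "apply_moves", "data": {"claw": [1, 1, 1, 1, 1], "travel": [[-0.1922, -0.0905, -0.0517], [-0.1922, -0.0905, -0.0517], [-0.1922, -0.0905, -0.0517], [-0.1922, -0.0905, -0.0517], [-0.1922, -0.0905, -0.0517]], "turn": [[0, 0, 0.17], [0, 0, 0.17], [0, 0, 0.17], [0, 0, 0.17], [0, 0, 0.17]]}}

```text
t: 0.52
tcp_pos: [0.3064, 0.4848, 0.2739]
tool_rot: [0.401, 0.916, 0.001, 0.002]
force: [0.3, 0.9, -0.4]
finger_gap: 1.001
gripper_force: 0.0
```

>>> {"op": "apply_moves", "data": {"claw": [1, 1, 1, 1, 1], "travel": [[-0.2114, 0.0205, -0.0519], [-0.2114, 0.0205, -0.0519], [-0.2114, 0.0205, -0.0519], [-0.2114, 0.0205, -0.0519], [-0.2114, 0.0205, -0.0519]], "turn": [[0, 0, 0.17], [0, 0, 0.17], [0, 0, 0.17], [0, 0, 0.17], [0, 0, 0.17]]}}

```text
t: 0.93
tcp_pos: [0.4347, 0.3726, 0.3156]
tool_rot: [0.629, 0.778, 0.002, 0.002]
force: [0.3, -0.4, 1.0]
finger_gap: 1.0
gripper_force: 0.0
```

>>> {"op": "apply_moves", "data": {"claw": [1, 1, 1, 1], "travel": [[-0.0685, 0.0503, -0.0208], [-0.0685, 0.0503, -0.0208], [-0.0685, 0.0503, -0.0208], [-0.0685, 0.0503, -0.0208]], "turn": [[0, 0, 0.07], [0, 0, 0.07], [0, 0, 0.07], [0, 0, 0.07]]}}

```text
t: 1.27
tcp_pos: [0.4812, 0.3305, 0.3305]
tool_rot: [0.707, 0.707, -0.0, -0.0]
force: [-0.5, -0.5, 0.0]
finger_gap: 0.998
gripper_force: 0.0
```

```bash
python3 - <<'E'
from h import *
st=manip.sense();print(st["t"],st["tcp_pos"],Ro.from_quat(st["tool_rot"]).as_matrix()[:,1],st["q"].round(2))
s=manip.snapshot("wrist");cv2.imwrite("pics/w1.png",s["pixels"][:,:,::-1]);np.savez("w1.npz",**s)
print(-s["R"].T@s["t"])
for b in blanks(s,400): print([float(v) for v in b])
E
```

```text
1.2667 [0.48122347 0.33054097 0.33046986] [ 9.99999121e-01 -9.73979451e-04 -8.99258855e-04] [0.41 0.37 1.41 0.   1.36 0.41]
[0.48150025 0.40148089 0.47405214]
[527.7, 429.2, 8.9, -10.4, 48.4, 129.3]
[439.6, 343.8, 9.0, -21.3, 46.4, 128.9]
[418.4, 163.1, 8.9, 10.9, 46.1, 130.0]
```

View pics/w1.png

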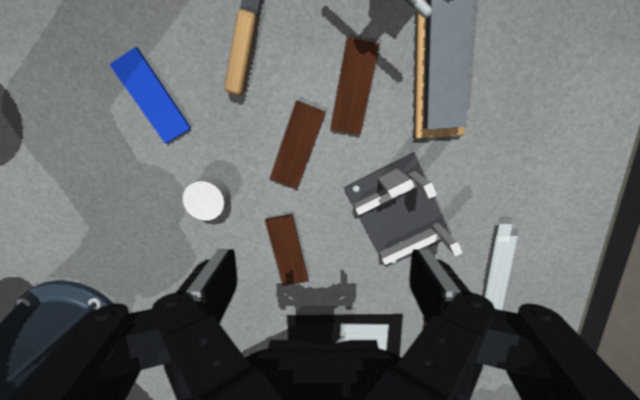

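Wrist view: blanks at (298,145), (355,87) and (287,250), the stand at (403,208). The blue block at (150,95) and the tin at (205,200) stay clear.

```bash
cat >> h.py <<'E'
def clusters(s,box,zr,amin):
    P=pts(s)*1000;x0,x1,y0,y1=box;out=[]
    m=((P[...,2]>zr[0])&(P[...,2]<zr[1])&(P[...,0]>x0)&(P[...,0]<x1)&(P[...,1]>y0)&(P[...,1]<y1)).astype(np.uint8)
    n,l,st,_=cv2.connectedComponentsWithStats(m,connectivity=8)
    for i in range(1,n):
        if st[i,4]>=amin:
            q=P[l==i];r=cv2.minAreaRect(q[:,:2].astype(np.float32));out.append((st[i,4],q.mean(0).round(1),np.round(r[0],1),np.round(r[1],1),round(r[2],1)))
    return out
E
python3 - <<'E'
from h import *
s=dict(np.load("w1.npz"))
for zr in((80,95),(28,38)):
    for c in clusters(s,(480,740,120,360),zr,20): print(*c)
plan([(440,344,80,-21.3,1,1)])
E
```

```text
238 [586.2 296.7  84.6] [586.4 296.2] [33.3 12.6] 28.9
138 [625.5 294.6  84.5] [626.2 293.8] [12.2 19.8] 27.2
122 [672.5 206.5  84.5] [673.4 205.7] [12.  21.7] 26.6
42 [583.6 301.2  33.1] [583.5 301.2] [33.6  3. ] 31.4
42 [620.3 294.8  33.3] [620.5 294.5] [21.   9.6] 87.8
293 [558.8 258.4  32.7] [559.1 258.2] [57.7 12.3] 28.1
494 [627.  182.7  32.4] [629.8 182.5] [110.2  17. ] 30.2
x5 claw 1 [0.0115, -0.0352, 0.2234] [-0.0005, 0.0001, 0.0847]
x3 claw 1 [0.0007, -0.0149, 0.0893] [-0.0002, 0.0, 0.0339]
end [440. 344.  80.]
```

>>> {"op": "apply_moves", "data": {"claw": [1, 1, 1, 1, 1], "travel": [[0.0115, -0.0352, 0.2234], [0.0115, -0.0352, 0.2234], [0.0115, -0.0352, 0.2234], [0.0115, -0.0352, 0.2234], [0.0115, -0.0352, 0.2234]], "turn": [[0, 0, 0.085], [0, 0, 0.085], [0, 0, 0.085], [0, 0, 0.085], [0, 0, 0.085]]}}

```text
t: 1.73
tcp_pos: [0.4456, 0.3396, 0.1462]
tool_rot: [0.794, 0.608, -0.006, -0.002]
force: [-0.8, -0.7, -0.2]
finger_gap: 1.002
gripper_force: 0.0
```

>>> {"op": "apply_moves", "data": {"claw": [0.6, 0.6, 0.6, 0.6], "travel": [[0.0007, -0.0149, 0.0893], [0.0007, -0.0149, 0.0893], [0.0007, -0.0149, 0.0893], [0.0007, -0.0149, 0.0893]], "turn": [[0, 0, 0.034], [0, 0, 0.034], [0, 0, 0.034], [0, 0, 0.034]]}}

```text
t: 2.07
tcp_pos: [0.4385, 0.3442, 0.0792]
tool_rot: [0.825, 0.565, -0.003, -0.0]
force: [0.3, -0.4, 1.0]
finger_gap: 0.798
gripper_force: 0.0
```

```bash
python3 - <<'E'
from h import *
s=manip.snapshot("wrist")
for b in blanks(s,400): print([float(v) for v in b])
st=manip.sense();print(st["t"],st["tcp_pos"],st["finger_gap"])
plan([(440,344,-1,-21.3,.6,1,20)])
E
```

```text
[523.2, 412.0, 9.0, -10.5, 48.3, 94.3]
[439.9, 343.9, 8.9, -21.1, 48.1, 129.1]
[411.3, 225.4, 8.8, 74.7, 20.1, 50.1]
2.1167 [0.44061828 0.34485397 0.08099105] 0.8009890832200001
x5 claw 0.6 [[-0.0003, -0.0001, 0.0205], [-0.0005, -0.0001, 0.041], [-0.0008, -0.0002, 0.0615], [-0.001, -0.0002, 0.082], [-0.0013, -0.0003, 0.1025]] [[0.0, 0.0, 0.0], [0.0, 0.0, 0.0001], [-0.0001, 0.0, 0.0001], [-0.0001, 0.0, 0.0001], [-0.0001, 0.0, 0.0001]]
x1 claw 0.6 [[0.0, 0.0, 0.0]] [[0.0, 0.0, 0.0]]
end [440. 344.  -1.]
```

>>> {"op": "apply_moves", "data": {"claw": [0.6, 0.6, 0.6, 0.6, 0.6], "travel": [[0, 0, 0.025], [0, 0, 0.05], [0, 0, 0.075], [0, 0, 0.1], [0, 0, 0.102]], "turn": [[0, 0, 0], [0, 0, 0], [0, 0, 0], [0, 0, 0], [0, 0, 0]], "newtons": 40}}

```text
t: 2.53
tcp_pos: [0.4416, 0.3442, -0.0011]
tool_rot: [0.826, 0.564, 0.0, -0.0]
force: [0.0, -0.1, -0.4]
finger_gap: 0.802
gripper_force: 0.0
```

>>> {"op": "apply_moves", "data": {"claw": [-0.2, -0.2, -0.2, -0.2, -0.2], "travel": [[0, 0, 0], [0, 0, 0], [0, 0, 0], [0, 0, 0], [0, 0, 0]], "turn": [[0, 0, 0], [0, 0, 0], [0, 0, 0], [0, 0, 0], [0, 0, 0]]}}

```text
t: 2.95
tcp_pos: [0.4428, 0.3448, 0.0014]
tool_rot: [0.826, 0.563, 0.002, 0.0]
force: [-1.5, 0.1, 7.2]
finger_gap: 0.543
gripper_force: 41.8
```

>>> {"op": "apply_moves", "data": {"claw": [-0.2, -0.2, -0.2, -0.2, -0.2], "travel": [[0, 0, -0.05], [0, 0, -0.1], [0, 0, -0.15], [0, 0, -0.15], [0, 0, -0.15]], "turn": [[0, 0, 0], [0, 0, 0], [0, 0, 0], [0, 0, 0], [0, 0, 0]]}}

```text
t: 3.37
tcp_pos: [0.4432, 0.3449, 0.1225]
tool_rot: [0.826, 0.563, 0.004, 0.001]
force: [-0.2, -0.6, -1.2]
finger_gap: 0.541
gripper_force: 41.5
```

```bash
python3 - <<'E'
from h import *
s=manip.snapshot("wrist");cv2.imwrite("pics/w2.png",s["pixels"][:,:,::-1])
P=pts(s)*1000;m,_=brown(s);print("tcp",manip.sense()["tcp_pos"],manip.sense()["t"])
for b in blanks(s,300,.3): print([float(v) for v in b])
E
```

```text
tcp [0.44163318 0.34406993 0.12056074] 3.4167
[468.3, 327.9, 129.7, -21.5, 104.0, 314.2]
[680.3, 35.8, 8.8, -6.2, 38.3, 107.7]
```

View pics/w2.png

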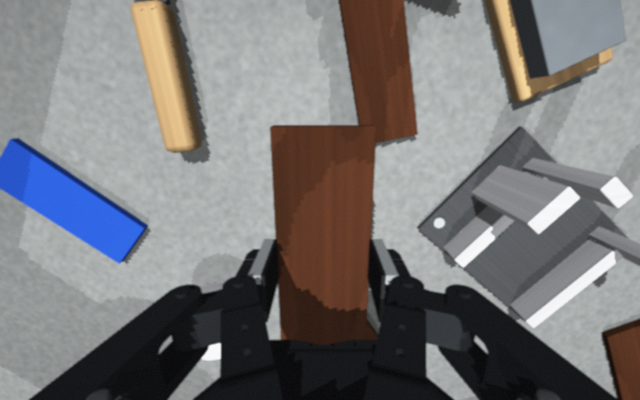

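The first blank is gripped level (image (325,230)). Next it goes over to the stand.

```bash
python3 - <<'E'
from h import *
plan([(622,230,122,28.2,-.2,1)])
E
```

```text
x5 claw -0.2 [-0.0315, 0.1637, -0.0009] [0.0006, -0.0002, -0.1723]
x4 claw -0.2 [-0.0668, 0.0745, -0.0006] [0.0003, -0.0001, -0.1034]
end [622. 230. 122.]
```

>>> {"op": "apply_moves", "data": {"claw": [-0.2, -0.2, -0.2, -0.2, -0.2], "travel": [[-0.0315, 0.1637, -0.0009], [-0.0315, 0.1637, -0.0009], [-0.0315, 0.1637, -0.0009], [-0.0315, 0.1637, -0.0009], [-0.0315, 0.1637, -0.0009]], "turn": [[0, 0, -0.172], [0, 0, -0.172], [0, 0, -0.172], [0, 0, -0.172], [0, 0, -0.172]]}}

```text
t: 3.83
tcp_pos: [0.5568, 0.2698, 0.1179]
tool_rot: [0.646, 0.764, -0.0, 0.0]
force: [0.3, 0.3, 0.8]
finger_gap: 0.534
gripper_force: 41.5
```

>>> {"op": "apply_moves", "data": {"claw": [-0.2, -0.2, -0.2, -0.2, -0.2], "travel": [[-0.0668, 0.0745, -0.0006], [-0.0668, 0.0745, -0.0006], [-0.0668, 0.0745, -0.0006], [-0.0668, 0.0745, -0.0006], [-0.0668, 0.0745, -0.0006]], "turn": [[0.0003, 0, -0.103], [0.0003, 0, -0.103], [0.0003, 0, -0.103], [0.0003, 0, -0.103], [0.0003, 0, -0.103]]}}

```text
t: 4.25
tcp_pos: [0.6197, 0.2292, 0.118]
tool_rot: [0.516, 0.857, -0.002, -0.002]
force: [-0.2, 0.3, -0.1]
finger_gap: 0.541
gripper_force: 41.5
```

```bash
python3 - <<'E'
from h import *
s=manip.snapshot("wrist");cv2.imwrite("pics/w3.png",s["pixels"][:,:,::-1])
st=manip.sense();y=Ro.from_quat(st["tool_rot"]).as_matrix()[:,1];print(st["t"],st["tcp_pos"],np.degrees(np.arctan2(y[1],y[0])))
for zr in((80,95),(28,38)):
    for c in clusters(s,(480,740,120,360),zr,100): print(*c)
print("A");plan([(622,230,35.5,28.2,-.2,1,30)])
print("B");plan([(622,230,110,28.2,.3),(527,429,130,-10.4,.6,1)],start=(622,230,35.5,28.2))
E
```

```text
4.3 [0.61928045 0.22974314 0.11834367] 27.977719130303946
1313 [587.1 295.9  84.9] [586.9 295.9] [33.9 12. ] 28.1
738 [626.3 293.4  84.7] [626.7 293.3] [12.1 20. ] 27.6
547 [545.9 250.6  33. ] [546.4 250.7] [28.7 11.3] 28.1
A
x4 claw -0.2 [[-0.0005, 0.0012, 0.0345], [-0.001, 0.0025, 0.069], [-0.0015, 0.0037, 0.1035], [-0.0015, 0.0037, 0.1035]] [[-0.0006, -0.0002, -0.0004], [-0.0012, -0.0004, -0.0008], [-0.0018, -0.0006, -0.0012], [-0.0018, -0.0006, -0.0012]]
end [622.  230.   35.5]
B
x2 claw 0.3 [0.0, 0.0, -0.0931] [0.0, 0.0, 0.0]
x5 claw 0.6 [0.2294, 0.0107, -0.0208] [0.0, 0.0, 0.1787]
x2 claw 0.6 [0.04, -0.0226, -0.0042] [0.0, 0.0, 0.0357]
end [527. 429. 130.]
```

View pics/w3.png

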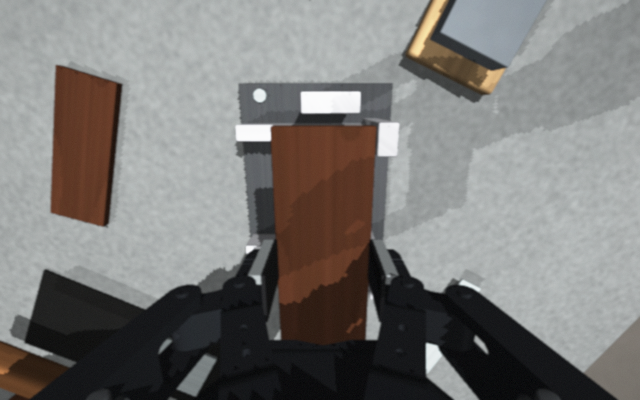

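The blank hangs over the bearers, its far end at (325,126) just short of the stop at (331,102). Its right edge clears the post at (388,138).

>>> {"op": "apply_moves", "data": {"claw": [-0.2, -0.2, -0.2, -0.2, -0.2], "travel": [[-0.0005, 0.0012, 0.0345], [-0.001, 0.0025, 0.069], [-0.0015, 0.0037, 0.09], [-0.0015, 0.0037, 0.1035], [-0.0015, 0.0037, 0.1035]], "turn": [[-0.0018, 0, -0.001], [-0.0018, 0, -0.001], [-0.0018, 0, -0.001], [-0.0018, 0, -0.001], [-0.0018, 0, -0.001]]}}

```text
t: 4.72
tcp_pos: [0.6222, 0.2307, 0.0351]
tool_rot: [0.513, 0.858, 0.001, -0.001]
force: [0.1, 0.0, -0.3]
finger_gap: 0.542
gripper_force: 41.5
```

```bash
python3 - <<'E'
from h import *
st=manip.sense();print(st["t"],st["tcp_pos"],st["force"])
E
```

```text
4.7167 [0.62220745 0.23070111 0.03507039] [ 0.14340607  0.00273855 -0.34704144]
```

>>> {"op": "apply_moves", "data": {"claw": [0.3, 0.3, 0.3, 0.3, 0.3], "travel": [[0, 0, 0], [0, 0, 0], [0, 0, -0.002], [0, 0, -0.047], [0, 0, -0.094]], "turn": [[0, 0, 0], [0, 0, 0], [0, 0, 0], [0, 0, 0], [0, 0, 0]]}}

```text
t: 5.13
tcp_pos: [0.6223, 0.2295, 0.1115]
tool_rot: [0.513, 0.858, 0.0, -0.001]
force: [1.1, 0.9, 1.1]
finger_gap: 0.652
gripper_force: 0.0
```

>>> {"op": "apply_moves", "data": {"claw": [0.6, 0.6, 0.6, 0.6, 0.6], "travel": [[0.2294, 0.0107, -0.0208], [0.2294, 0.0107, -0.0208], [0.2294, 0.0107, -0.0208], [0.2294, 0.0107, -0.0208], [0.2294, 0.0107, -0.0208]], "turn": [[0, 0, 0.179], [0, 0, 0.179], [0, 0, 0.179], [0, 0, 0.179], [0, 0, 0.179]]}}

```text
t: 5.55
tcp_pos: [0.5429, 0.3996, 0.1315]
tool_rot: [0.732, 0.681, 0.004, 0.0]
force: [-0.1, 0.8, 0.5]
finger_gap: 0.801
gripper_force: 0.0
```

>>> {"op": "apply_moves", "data": {"claw": [0.6, 0.6, 0.6, 0.6], "travel": [[0.04, -0.0226, -0.0042], [0.04, -0.0226, -0.0042], [0.04, -0.0226, -0.0042], [0.04, -0.0226, -0.0042]], "turn": [[0, 0, 0.036], [0, 0, 0.036], [0, 0, 0.036], [0, 0, 0.036]]}}

```text
t: 5.88
tcp_pos: [0.5292, 0.4287, 0.1336]
tool_rot: [0.768, 0.64, 0.003, 0.001]
force: [0.8, -0.0, -0.1]
finger_gap: 0.801
gripper_force: 0.0
```

```bash
cat >> h.py <<'E'
def rep(view="wrist",amin=300,zmax=.03,save=None):
    s=manip.snapshot(view);st=manip.sense();y=Ro.from_quat(st["tool_rot"]).as_matrix()[:,1]
    print("t %.2f"%st["t"],(st["tcp_pos"]*1000).round(1),"phi %.1f"%np.degrees(np.arctan2(y[1],y[0])),"F",st["force"].round(1),"gap %.2f"%st["finger_gap"])
    for b in blanks(s,amin,zmax): print("  blank",[float(v) for v in b])
    if save: cv2.imwrite(f"pics/{save}.png",s["pixels"][:,:,::-1])
    return s
E
python3 - <<'E'
from h import *
s=rep();t=manip.snapshot("top")
print("top")
for b in blanks(t,40,.1): print([float(v) for v in b])
E
```

```text
t 5.93 [529.6 428.  133.3] phi -10.4 F [ 0.8 -0.7  0. ] gap 0.80
  blank [526.6, 429.5, 9.0, -11.0, 48.0, 129.5]
top
[692.6, 24.4, 7.2, 4.3, 44.7, 127.2]
[660.9, -539.1, 30.9, 80.0, 22.8, 45.3]
[620.6, 232.1, 39.7, 27.1, 51.0, 128.1]
[567.0, -522.1, 30.4, 82.2, 18.8, 137.4]
[512.4, 1114.7, -405.0, 87.9, 61.7, 396.7]
[519.5, 405.8, 7.6, -9.7, 43.5, 74.7]
[511.8, 1133.3, -159.8, 85.5, 12.2, 58.2]
[444.8, -372.3, 7.8, -20.0, 44.8, 126.9]
[436.1, -164.1, 8.0, -21.0, 43.9, 126.2]
[426.1, -547.8, 80.5, -57.6, 46.2, 56.0]
[415.7, 165.0, 7.4, 11.4, 44.8, 127.0]
[332.4, 1140.6, -213.2, 89.2, 17.6, 116.2]
[304.4, -187.2, 19.2, 2.1, 25.0, 64.5]
[278.4, -672.1, 68.2, 23.6, 40.3, 40.9]
[278.7, -737.7, 26.5, 2.7, 23.1, 34.0]
[274.1, 1126.4, -432.5, 56.6, 71.4, 76.0]
```

```bash
python3 - <<'E'
from h import *
s=dict(np.load("top0.npz"))
for c in clusters(s,(430,640,340,540),(18,400),4): print(*c)
print("A");plan([(527,429.3,1,-11,.6,1,30)])
print("L");plan([(527,429.3,130,-11,-.2,0)],start=(527,429.3,1,-11))
print("T");plan([(622,230,130,28.2,-.2,2)],start=(527,429.3,130,-11))
E
```

```text
374 [618.3 475.9  46.9] [589.8 455.5] [100.4 168.3] 0.0
A
x5 claw 0.6 [[0.0002, -0.0009, 0.033], [0.0004, -0.0018, 0.066], [0.0006, -0.0027, 0.0991], [0.0008, -0.0036, 0.1321], [0.001, -0.0045, 0.1651]] [[0.0003, -0.0002, 0.0006], [0.0005, -0.0004, 0.0011], [0.0008, -0.0006, 0.0017], [0.001, -0.0007, 0.0023], [0.0013, -0.0009, 0.0028]]
x1 claw 0.6 [[0.0, 0.0, 0.0]] [[0.0, 0.0, 0.0]]
end [527.  429.3   1. ]
L
x4 claw -0.2 [0.0, 0.0, -0.1613] [0.0, 0.0, 0.0]
end [527.  429.3 130. ]
T
x5 claw -0.2 [-0.1849, 0.1368, 0.0] [0.0, 0.0, -0.1815]
x3 claw -0.2 [-0.0459, 0.0031, 0.0] [0.0, 0.0, -0.0363]
end [622. 230. 130.]
```

>>> {"op": "apply_moves", "data": {"claw": [0.6, 0.6, 0.6, 0.6, 0.6], "travel": [[0, -0.001, 0.04], [0, -0.002, 0.08], [0.001, -0.003, 0.12], [0.001, -0.0045, 0.15], [0.001, -0.0045, 0.1645]], "turn": [[0.0013, -0.0009, 0.003], [0.0013, -0.0009, 0.003], [0.0013, -0.0009, 0.003], [0.0013, -0.0009, 0.003], [0.0013, -0.0009, 0.003]]}}

```text
t: 6.4
tcp_pos: [0.5248, 0.4276, -0.0027]
tool_rot: [0.772, 0.635, -0.003, -0.001]
force: [0.0, 0.5, 0.3]
finger_gap: 0.8
gripper_force: 0.0
```

>>> {"op": "apply_moves", "data": {"claw": [0.6, -0.2, -0.2, -0.2, -0.2], "travel": [[0, 0, 0], [0, 0, 0], [0, 0, 0], [0, 0, 0], [0, 0, 0]], "turn": [[0, 0, 0], [0, 0, 0], [0, 0, 0], [0, 0, 0], [0, 0, 0]]}}

```text
t: 6.82
tcp_pos: [0.5276, 0.4311, 0.0031]
tool_rot: [0.772, 0.636, 0.002, 0.0]
force: [0.9, 0.4, 2.9]
finger_gap: 0.535
gripper_force: 41.3
```

>>> {"op": "apply_moves", "data": {"claw": [-0.2, -0.2, -0.2, -0.2, -0.2], "travel": [[0, 0, -0.04], [0, 0, -0.08], [0, 0, -0.12], [0, 0, -0.161], [0, 0, -0.161]], "turn": [[0, 0, 0], [0, 0, 0], [0, 0, 0], [0, 0, 0], [0, 0, 0]]}}

```text
t: 7.23
tcp_pos: [0.5307, 0.4333, 0.139]
tool_rot: [0.771, 0.636, 0.008, 0.001]
force: [1.3, -0.2, 0.7]
finger_gap: 0.54
gripper_force: 41.3
```

>>> {"op": "apply_moves", "data": {"claw": [-0.2, -0.2, -0.2, -0.2, -0.2], "travel": [[-0.1849, 0.1368, 0], [-0.1849, 0.1368, 0], [-0.1849, 0.1368, 0], [-0.1849, 0.1368, 0], [-0.1849, 0.1368, 0]], "turn": [[0, 0, -0.181], [0, 0, -0.181], [0, 0, -0.181], [0, 0, -0.181], [0, 0, -0.181]]}}

```text
t: 7.65
tcp_pos: [0.6078, 0.2604, 0.1307]
tool_rot: [0.561, 0.828, 0.0, 0.001]
force: [0.8, -0.1, -0.1]
finger_gap: 0.538
gripper_force: 41.3
```

>>> {"op": "apply_moves", "data": {"claw": [-0.2, -0.2, -0.2, -0.2, -0.2], "travel": [[-0.0459, 0.0031, 0], [-0.0459, 0.0031, 0], [-0.0459, 0.0031, 0], [-0.0459, 0.0031, 0], [-0.0459, 0.0031, 0]], "turn": [[0, 0, -0.037], [0, 0, -0.037], [0, 0, -0.037], [0, 0, -0.037], [0, 0, -0.037]]}}

```text
t: 8.07
tcp_pos: [0.6206, 0.2322, 0.13]
tool_rot: [0.513, 0.858, 0.0, -0.001]
force: [0.6, 0.5, -0.2]
finger_gap: 0.537
gripper_force: 41.3
```

```bash
python3 - <<'E'
from h import *
s=rep(zmax=.3)
print("A");plan([(622,230,43.5,28.2,-.2,1,30)])
print("B");plan([(622,230,120,28.2,.3),(414,160,130,11,.6,1)],start=(622,230,43.5,28.2))
E
```

```text
t 8.12 [620.6 232.5 129.9] phi 28.3 F [ 0.7  0.  -1.4] gap 0.54
  blank [418.3, 162.6, 8.9, 11.5, 49.0, 129.7]
  blank [627.6, 238.6, 135.8, 28.7, 69.8, 123.8]
  blank [470.1, 26.0, 67.3, -20.2, 65.8, 408.2]
A
x4 claw -0.2 [[-0.0012, 0.0, 0.036], [-0.0025, 0.0001, 0.072], [-0.0037, 0.0001, 0.108], [-0.0037, 0.0001, 0.108]] [[0.0, -0.0001, 0.0002], [-0.0001, -0.0002, 0.0005], [-0.0001, -0.0003, 0.0007], [-0.0001, -0.0003, 0.0007]]
end [622.  230.   43.5]
B
x3 claw 0.3 [0.0, 0.0, -0.0956] [0.0, 0.0, 0.0]
x5 claw 0.6 [0.0381, -0.2254, -0.0104] [0.0, 0.0, 0.0796]
x2 claw 0.6 [-0.0038, -0.0456, -0.0021] [0.0, 0.0, 0.0159]
end [414. 160. 130.]
```

>>> {"op": "apply_moves", "data": {"claw": [-0.2, -0.2, -0.2, -0.2, -0.2], "travel": [[-0.0012, 0, 0.036], [-0.0025, 0, 0.072], [-0.0037, 0, 0.1], [-0.0037, 0, 0.107], [-0.0037, 0, 0.107]], "turn": [[0, 0, 0], [0, 0, 0], [0, 0, 0], [0, 0, 0], [0, 0, 0]]}}

```text
t: 8.53
tcp_pos: [0.6212, 0.2298, 0.0435]
tool_rot: [0.512, 0.859, -0.001, -0.001]
force: [-0.1, 0.1, -0.6]
finger_gap: 0.534
gripper_force: 46.9
```

>>> {"op": "apply_moves", "data": {"claw": [0.3, 0.3, 0.3, 0.3, 0.3], "travel": [[0, 0, 0], [0, 0, 0], [0, 0, -0.002], [0, 0, -0.047], [0, 0, -0.094]], "turn": [[0, 0, 0], [0, 0, 0], [0, 0, 0], [0, 0, 0], [0, 0, 0]]}}

```text
t: 8.95
tcp_pos: [0.6204, 0.2283, 0.1176]
tool_rot: [0.513, 0.858, -0.002, -0.003]
force: [1.1, 0.1, -0.2]
finger_gap: 0.648
gripper_force: 0.0
```

>>> {"op": "apply_moves", "data": {"claw": [0.6, 0.6, 0.6, 0.6, 0.6], "travel": [[0.0381, -0.2254, -0.0104], [0.0381, -0.2254, -0.0104], [0.0381, -0.2254, -0.0104], [0.0381, -0.2254, -0.0104], [0.0381, -0.2254, -0.0104]], "turn": [[0, 0, 0.08], [0, 0, 0.08], [0, 0, 0.08], [0, 0, 0.08], [0, 0, 0.08]]}}

```text
t: 9.37
tcp_pos: [0.4419, 0.1689, 0.1282]
tool_rot: [0.616, 0.787, -0.003, -0.003]
force: [-1.6, 0.2, -0.0]
finger_gap: 0.8
gripper_force: 0.0
```

>>> {"op": "apply_moves", "data": {"claw": [0.6, 0.6, 0.6, 0.6], "travel": [[-0.0075, -0.041, -0.0021], [-0.0075, -0.041, -0.0021], [-0.0075, -0.041, -0.0021], [-0.0075, -0.041, -0.0021]], "turn": [[0, 0, 0.014], [0, 0, 0.014], [0, 0, 0.014], [0, 0, 0.014]]}}

```text
t: 9.7
tcp_pos: [0.4207, 0.1565, 0.1302]
tool_rot: [0.634, 0.774, 0.001, 0.001]
force: [0.3, -0.6, -0.1]
finger_gap: 0.8
gripper_force: 0.0
```

```bash
python3 - <<'E'
from h import *
s=rep(zmax=.06)
t=manip.snapshot("top")
for b in blanks(t,60,.06): print([float(v) for v in b if 1][:6])
print("A");plan([(418,163,2,11.4,.6,1,30)])
print("T");plan([(622,230,130,28.2,-.2,2)],start=(418,163,130,11.4))
E
```

```text
t 9.75 [421.3 156.6 130.1] phi 11.3 F [-0.2  0.1 -0.5] gap 0.80
  blank [620.5, 228.3, 48.9, 28.9, 50.5, 129.8]
  blank [418.0, 162.1, 8.9, 11.1, 46.8, 129.2]
  blank [691.6, 60.4, 8.9, 3.4, 49.3, 52.5]
[692.8, 24.4, 7.3, 3.8, 43.3, 127.4]
[590.2, -527.0, 30.7, 80.9, 22.7, 184.4]
[618.2, 230.9, 47.9, 29.2, 49.4, 127.4]
[493.1, 1119.4, -398.1, 87.3, 62.8, 427.6]
[444.1, -372.5, 7.5, -21.3, 45.3, 127.2]
[437.3, -164.2, 7.6, -22.6, 42.7, 126.3]
[421.9, -536.6, 37.6, -65.2, 19.0, 51.4]
[423.3, 115.6, 8.1, -88.9, 27.7, 44.1]
[342.2, 1137.3, -206.1, 88.8, 15.5, 107.3]
[305.0, -203.7, 19.1, -0.2, 23.5, 96.1]
[259.8, 1132.4, -426.7, -40.7, 43.1, 65.9]
A
x5 claw 0.6 [[0.0017, -0.0006, 0.032], [0.0034, -0.0012, 0.064], [0.0051, -0.0018, 0.0959], [0.0068, -0.0023, 0.1279], [0.0085, -0.0029, 0.1599]] [[0.0002, 0.0, 0.0], [0.0004, 0.0, -0.0001], [0.0005, 0.0, -0.0001], [0.0007, 0.0, -0.0002], [0.0009, 0.0, -0.0002]]
x1 claw 0.6 [[0.0, 0.0, 0.0]] [[0.0, 0.0, 0.0]]
end [418. 163.   2.]
T
x5 claw -0.2 [0.0264, 0.2221, 0.0] [0.0, 0.0, -0.0778]
x3 claw -0.2 [-0.0056, 0.0444, 0.0] [0.0, 0.0, -0.0156]
end [622. 230. 130.]
```

>>> {"op": "apply_moves", "data": {"claw": [0.6, 0.6, 0.6, 0.6, 0.6], "travel": [[0.004, -0.001, 0.04], [0.0085, -0.002, 0.08], [0.0085, -0.003, 0.12], [0.0085, -0.003, 0.15], [0.0085, -0.003, 0.16]], "turn": [[0, 0, 0], [0, 0, 0], [0, 0, 0], [0, 0, 0], [0, 0, 0]]}}

```text
t: 10.22
tcp_pos: [0.4153, 0.1627, -0.0016]
tool_rot: [0.634, 0.774, -0.001, -0.001]
force: [-0.3, 0.7, 0.6]
finger_gap: 0.798
gripper_force: 0.0
```

>>> {"op": "apply_moves", "data": {"claw": [0.6, -0.2, -0.2, -0.2, -0.2], "travel": [[0, 0, 0], [0, 0, 0], [0, 0, 0], [0, 0, 0], [0, 0, 0]], "turn": [[0, 0, 0], [0, 0, 0], [0, 0, 0], [0, 0, 0], [0, 0, 0]]}}

```text
t: 10.63
tcp_pos: [0.4164, 0.1627, 0.0028]
tool_rot: [0.634, 0.774, 0.001, 0.001]
force: [-0.6, 0.6, -0.6]
finger_gap: 0.54
gripper_force: 41.0
```

>>> {"op": "apply_moves", "data": {"claw": [-0.2, -0.2, -0.2, -0.2, -0.2], "travel": [[0, 0, -0.04], [0, 0, -0.08], [0, 0, -0.12], [0, 0, -0.161], [0, 0, -0.161]], "turn": [[0, 0, 0], [0, 0, 0], [0, 0, 0], [0, 0, 0], [0, 0, 0]]}}

```text
t: 11.05
tcp_pos: [0.4189, 0.1631, 0.1359]
tool_rot: [0.634, 0.774, 0.005, 0.004]
force: [1.5, 0.5, -0.4]
finger_gap: 0.531
gripper_force: 41.4
```

>>> {"op": "apply_moves", "data": {"claw": [-0.2, -0.2, -0.2, -0.2, -0.2], "travel": [[0.0264, 0.2221, 0], [0.0264, 0.2221, 0], [0.0264, 0.2221, 0], [0.0264, 0.2221, 0], [0.0264, 0.2221, 0]], "turn": [[0, 0, -0.078], [0, 0, -0.078], [0, 0, -0.078], [0, 0, -0.078], [0, 0, -0.078]]}}

```text
t: 11.47
tcp_pos: [0.5928, 0.2198, 0.1315]
tool_rot: [0.535, 0.845, 0.004, 0.004]
force: [1.2, 0.7, -0.7]
finger_gap: 0.536
gripper_force: 41.5
```

>>> {"op": "apply_moves", "data": {"claw": [-0.2, -0.2, -0.2, -0.2, -0.2], "travel": [[-0.0056, 0.0444, 0], [-0.0056, 0.0444, 0], [-0.0056, 0.0444, 0], [-0.0056, 0.0444, 0], [-0.0056, 0.0444, 0]], "turn": [[0, 0, -0.0155], [0, 0, -0.0155], [0, 0, -0.0155], [0, 0, -0.0155], [0, 0, -0.0155]]}}

```text
t: 11.88
tcp_pos: [0.6177, 0.229, 0.1299]
tool_rot: [0.514, 0.858, -0.001, -0.001]
force: [-0.6, 0.1, -0.5]
finger_gap: 0.536
gripper_force: 41.5
```

```bash
python3 - <<'E'
from h import *
s=rep(zmax=.3)
print("A");plan([(622,230,51,28.2,-.2,1,30)])
print("B");plan([(622,230,120,28.2,.3),(692,27,130,4,.6,1)],start=(622,230,51,28.2))
E
```

```text
t 11.93 [617.9 229.  130.1] phi 28.2 F [ 0.9 -1.  -0.8] gap 0.54
  blank [624.6, 236.1, 136.0, 28.0, 69.9, 123.1]
  blank [465.9, 23.9, 67.4, -20.6, 68.8, 407.2]
A
x4 claw -0.2 [[-0.0005, 0.0018, 0.033], [-0.0009, 0.0036, 0.0659], [-0.0014, 0.0053, 0.0989], [-0.0014, 0.0053, 0.0989]] [[-0.0002, -0.0001, -0.0001], [-0.0004, -0.0002, -0.0001], [-0.0007, -0.0003, -0.0002], [-0.0007, -0.0003, -0.0002]]
end [622. 230.  51.]
B
x2 claw 0.3 [0.0, 0.0, -0.0862] [0.0, 0.0, 0.0]
x5 claw 0.6 [-0.2208, -0.0357, -0.0104] [0.0, 0.0, 0.112]
x2 claw 0.6 [-0.0439, 0.0085, -0.0021] [0.0, 0.0, 0.0224]
end [692.  27. 130.]
```

>>> {"op": "apply_moves", "data": {"claw": [-0.2, -0.2, -0.2, -0.2, -0.2], "travel": [[-0.0014, 0.002, 0.036], [-0.0014, 0.004, 0.07], [-0.0014, 0.0053, 0.092], [-0.0014, 0.0053, 0.0985], [-0.0014, 0.0053, 0.0985]], "turn": [[0, 0, 0], [0, 0, 0], [0, 0, 0], [0, 0, 0], [0, 0, 0]]}}

```text
t: 12.35
tcp_pos: [0.6222, 0.23, 0.0515]
tool_rot: [0.514, 0.858, -0.001, -0.001]
force: [0.0, 0.2, 0.2]
finger_gap: 0.537
gripper_force: 41.5
```

>>> {"op": "apply_moves", "data": {"claw": [0.3, 0.3, 0.3, 0.3, 0.3], "travel": [[0, 0, 0], [0, 0, 0], [0, 0, -0.002], [0, 0, -0.047], [0, 0, -0.086]], "turn": [[0, 0, 0], [0, 0, 0], [0, 0, 0], [0, 0, 0], [0, 0, 0]]}}

```text
t: 12.77
tcp_pos: [0.6223, 0.2299, 0.1195]
tool_rot: [0.514, 0.858, -0.002, -0.002]
force: [0.2, 0.3, 1.2]
finger_gap: 0.648
gripper_force: 0.0
```

>>> {"op": "apply_moves", "data": {"claw": [0.4, 0.4, 0.4, 0.4, 0.4], "travel": [[-0.2208, -0.0357, -0.0104], [-0.2208, -0.0357, -0.0104], [-0.2208, -0.0357, -0.0104], [-0.2208, -0.0357, -0.0104], [-0.2208, -0.0357, -0.0104]], "turn": [[0, 0, 0.112], [0, 0, 0.112], [0, 0, 0.112], [0, 0, 0.112], [0, 0, 0.112]]}}

```text
t: 13.18
tcp_pos: [0.6848, 0.0547, 0.1298]
tool_rot: [0.658, 0.753, 0.0, 0.002]
force: [0.9, 0.4, 0.4]
finger_gap: 0.701
gripper_force: 0.0
```

>>> {"op": "apply_moves", "data": {"claw": [0.4, 0.4, 0.4, 0.4], "travel": [[-0.0439, 0.0085, -0.0021], [-0.0439, 0.0085, -0.0021], [-0.0439, 0.0085, -0.0021], [-0.0439, 0.0085, -0.0021]], "turn": [[0, 0, 0.022], [0, 0, 0.022], [0, 0, 0.022], [0, 0, 0.022]]}}

```text
t: 13.52
tcp_pos: [0.6931, 0.0277, 0.1301]
tool_rot: [0.682, 0.732, -0.0, -0.001]
force: [0.1, 0.7, 0.6]
finger_gap: 0.701
gripper_force: 0.0
```

```bash
python3 - <<'E'
from h import *
s=rep(zmax=.06)
t=dict(np.load("top0.npz"))
for c in clusters(s,(722,800,-20,160),(4,60),10): print(*c)
for c in clusters(t,(722,800,-60,160),(7,60),10): print(*c)
E
```

```text
t 13.57 [692.8  28.4 130. ] phi 4.1 F [-0.3  0.5 -0.6] gap 0.70
  blank [695.7, 20.7, 8.9, 4.0, 46.6, 129.3]
  blank [439.3, -165.3, 8.8, -21.8, 47.6, 129.1]
6514 [786.3  76.6  14.1] [786.8  70. ] [179.9  26.4] 90.0
432 [784.5  46.1  14.9] [784.2  50.9] [218.2  30.8] 89.7
```

```bash
python3 - <<'E'
from h import *
print("A");plan([(695.7,21,2.5,4,.6,1,30)])
print("T");plan([(622,230,130,28.2,-.2,2)],start=(695.7,21,130,4))
E
```

```text
A
x5 claw 0.6 [[-0.0019, 0.0006, 0.0319], [-0.0039, 0.0013, 0.0638], [-0.0058, 0.0019, 0.0956], [-0.0077, 0.0025, 0.1275], [-0.0097, 0.0031, 0.1594]] [[-0.0001, -0.0001, 0.0001], [-0.0002, -0.0001, 0.0002], [-0.0003, -0.0002, 0.0004], [-0.0004, -0.0003, 0.0005], [-0.0005, -0.0003, 0.0006]]
x1 claw 0.6 [[0.0, 0.0, 0.0]] [[0.0, 0.0, 0.0]]
end [695.7  21.    2.5]
T
x5 claw -0.2 [0.2225, -0.0614, 0.0] [0.0, 0.0, -0.112]
x3 claw -0.2 [0.046, 0.0038, 0.0] [0.0, 0.0, -0.0224]
end [622. 230. 130.]
```

>>> {"op": "apply_moves", "data": {"claw": [0.5, 0.5, 0.5, 0.5, 0.5], "travel": [[-0.005, 0.001, 0.04], [-0.0097, 0.002, 0.08], [-0.0097, 0.003, 0.12], [-0.0097, 0.003, 0.15], [-0.0097, 0.003, 0.159]], "turn": [[0, 0, 0], [0, 0, 0], [0, 0, 0], [0, 0, 0], [0, 0, 0]]}}

```text
t: 13.98
tcp_pos: [0.6925, 0.0221, -0.0017]
tool_rot: [0.681, 0.732, -0.003, -0.004]
force: [-1.4, 0.1, -0.9]
finger_gap: 0.748
gripper_force: 0.0
```

>>> {"op": "apply_moves", "data": {"claw": [0.5, -0.2, -0.2, -0.2, -0.2], "travel": [[0, 0, 0], [0, 0, 0], [0, 0, 0], [0, 0, 0], [0, 0, 0]], "turn": [[0, 0, 0], [0, 0, 0], [0, 0, 0], [0, 0, 0], [0, 0, 0]]}}

```text
t: 14.4
tcp_pos: [0.698, 0.0199, 0.005]
tool_rot: [0.682, 0.732, 0.001, 0.001]
force: [0.1, 1.6, 2.9]
finger_gap: 0.524
gripper_force: 41.5
```

>>> {"op": "apply_moves", "data": {"claw": [-0.2, -0.2, -0.2, -0.2, -0.2], "travel": [[0, 0, -0.04], [0, 0, -0.08], [0, 0, -0.12], [0, 0, -0.161], [0, 0, -0.161]], "turn": [[0, 0, 0], [0, 0, 0], [0, 0, 0], [0, 0, 0], [0, 0, 0]]}}

```text
t: 14.82
tcp_pos: [0.7019, 0.0191, 0.141]
tool_rot: [0.682, 0.732, 0.005, 0.006]
force: [1.8, -0.2, -0.6]
finger_gap: 0.517
gripper_force: 40.9
```

>>> {"op": "apply_moves", "data": {"claw": [-0.2, -0.2, -0.2, -0.2, -0.2], "travel": [[0.2225, -0.0614, 0], [0.2225, -0.0614, 0], [0.2225, -0.0614, 0], [0.2225, -0.0614, 0], [0.2225, -0.0614, 0]], "turn": [[0, 0, -0.112], [0, 0, -0.112], [0, 0, -0.112], [0, 0, -0.112], [0, 0, -0.112]]}}

```text
t: 15.23
tcp_pos: [0.6323, 0.1985, 0.1323]
tool_rot: [0.542, 0.841, 0.001, -0.001]
force: [-0.9, -0.9, -1.1]
finger_gap: 0.517
gripper_force: 40.8
```

>>> {"op": "apply_moves", "data": {"claw": [-0.2, -0.2, -0.2, -0.2, -0.2], "travel": [[0.046, 0.0038, 0], [0.046, 0.0038, 0], [0.046, 0.0038, 0], [0.046, 0.0038, 0], [0.046, 0.0038, 0]], "turn": [[0, 0, -0.022], [0, 0, -0.022], [0, 0, -0.022], [0, 0, -0.022], [0, 0, -0.022]]}}

```text
t: 15.65
tcp_pos: [0.6233, 0.2275, 0.1321]
tool_rot: [0.514, 0.858, 0.0, 0.0]
force: [0.3, 0.2, -0.2]
finger_gap: 0.521
gripper_force: 40.8
```

```bash
python3 - <<'E'
from h import *
s=rep(zmax=.3,save="w5")
print("A");plan([(622,230,59.5,28.2,-.2,1,30)])
print("B");plan([(622,230,130,28.2,.3),(439,-165,140,-21.8,.6,1)],start=(622,230,59.5,28.2))
E
```

```text
t 15.70 [623.4 227.2 132. ] phi 28.1 F [ 0.2 -0.9 -0.3] gap 0.52
  blank [630.0, 234.5, 135.9, 28.1, 69.8, 127.8]
  blank [467.5, 18.6, 66.3, -19.4, 68.5, 416.6]
A
x4 claw -0.2 [[0.0013, 0.0, 0.0302], [0.0026, 0.0, 0.0604], [0.0039, 0.0, 0.0906], [0.0039, 0.0, 0.0906]] [[0.0, 0.0, -0.0003], [0.0, 0.0, -0.0005], [0.0001, 0.0, -0.0008], [0.0001, 0.0, -0.0008]]
end [622.  230.   59.5]
B
x2 claw 0.3 [0.0, 0.0, -0.0881] [0.0, 0.0, 0.0]
x5 claw 0.6 [-0.1363, -0.1812, -0.0052] [0.0, 0.0, 0.1157]
x5 claw 0.6 [-0.1918, -0.1209, -0.0052] [0.0, 0.0, 0.1157]
x3 claw 0.6 [-0.0889, -0.0179, -0.0021] [0.0, 0.0, 0.0463]
end [ 439. -165.  140.]
```

View pics/w5.png

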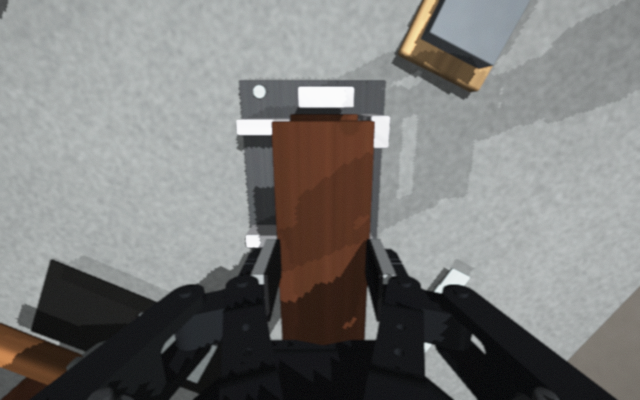

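The fourth blank is held square above the pile, far end (323,122) and post (381,131), all aligned.

>>> {"op": "apply_moves", "data": {"claw": [-0.2, -0.2, -0.2, -0.2, -0.2], "travel": [[0.0039, 0, 0.036], [0.0039, 0, 0.065], [0.0039, 0, 0.081], [0.0039, 0, 0.088], [0.0039, 0, 0.088]], "turn": [[0, 0, 0], [0, 0, 0], [0, 0, 0], [0, 0, 0], [0, 0, 0]]}}

```text
t: 16.12
tcp_pos: [0.6212, 0.2302, 0.0614]
tool_rot: [0.514, 0.858, -0.001, -0.001]
force: [0.5, -0.2, -0.1]
finger_gap: 0.522
gripper_force: 42.7
```

>>> {"op": "apply_moves", "data": {"claw": [0.3, 0.3, 0.3, 0.3, 0.3], "travel": [[0, 0, 0], [0, 0, 0], [0, 0, -0.002], [0, 0, -0.047], [0, 0, -0.088]], "turn": [[0, 0, 0], [0, 0, 0], [0, 0, 0], [0, 0, 0], [0, 0, 0]]}}

```text
t: 16.53
tcp_pos: [0.6198, 0.2309, 0.1308]
tool_rot: [0.514, 0.858, -0.002, -0.002]
force: [0.9, 0.5, 0.3]
finger_gap: 0.647
gripper_force: 0.0
```

>>> {"op": "apply_moves", "data": {"claw": [0.5, 0.5, 0.5, 0.5, 0.5], "travel": [[-0.1363, -0.1812, -0.0052], [-0.1363, -0.1812, -0.0052], [-0.1363, -0.1812, -0.0052], [-0.1363, -0.1812, -0.0052], [-0.1363, -0.1812, -0.0052]], "turn": [[0, 0, 0.1157], [0, 0, 0.1157], [0, 0, 0.1157], [0, 0, 0.1157], [0, 0, 0.1157]]}}

```text
t: 16.95
tcp_pos: [0.5422, 0.0632, 0.1365]
tool_rot: [0.661, 0.75, -0.001, -0.001]
force: [0.5, 1.1, 0.4]
finger_gap: 0.746
gripper_force: 0.0
```

>>> {"op": "apply_moves", "data": {"claw": [0.5, 0.5, 0.5, 0.5, 0.5], "travel": [[-0.1918, -0.1209, -0.0052], [-0.1918, -0.1209, -0.0052], [-0.1918, -0.1209, -0.0052], [-0.1918, -0.1209, -0.0052], [-0.1918, -0.1209, -0.0052]], "turn": [[0, 0, 0.1157], [0, 0, 0.1157], [0, 0, 0.1157], [0, 0, 0.1157], [0, 0, 0.1157]]}}

```text
t: 17.37
tcp_pos: [0.4672, -0.1017, 0.1408]
tool_rot: [0.786, 0.618, -0.0, 0.001]
force: [-0.0, 0.2, 0.3]
finger_gap: 0.749
gripper_force: 0.0
```

>>> {"op": "apply_moves", "data": {"claw": [0.5, 0.5, 0.5, 0.5, 0.5], "travel": [[-0.0889, -0.0179, -0.0021], [-0.0889, -0.0179, -0.0021], [-0.0889, -0.0179, -0.0021], [-0.0889, -0.0179, -0.0021], [-0.0889, -0.0179, -0.0021]], "turn": [[0, 0, 0.046], [0, 0, 0.046], [0, 0, 0.046], [0, 0, 0.046], [0, 0, 0.046]]}}

```text
t: 17.78
tcp_pos: [0.4382, -0.1635, 0.1421]
tool_rot: [0.828, 0.561, 0.0, -0.0]
force: [-0.1, 0.7, 0.2]
finger_gap: 0.753
gripper_force: 0.0
```

```bash
python3 - <<'E'
from h import *
s=rep(zmax=.1)
for b in blanks(manip.snapshot("top"),60,.1): print([float(v) for v in b])
E
```

```text
t 17.83 [ 438.3 -162.9  142. ] phi -21.7 F [ 0.3 -0.2  0.2] gap 0.75
  blank [441.6, -22.8, 71.7, 85.4, 20.7, 87.9]
  blank [438.9, -166.8, 8.9, -21.5, 46.8, 128.7]
  blank [446.0, -341.8, 8.9, -20.3, 24.5, 68.0]
[589.6, -528.9, 29.7, 81.8, 23.8, 184.6]
[617.0, 231.5, 63.4, 28.6, 49.7, 125.6]
[487.4, 1115.5, -412.5, 87.9, 60.4, 445.8]
[522.7, 1132.9, -266.0, 89.4, 17.3, 72.0]
[444.8, -370.4, 7.9, -20.6, 41.2, 125.7]
[426.9, -548.0, 80.9, -61.4, 47.6, 55.3]
[456.3, 1135.9, -281.9, 89.0, 12.5, 53.2]
[376.5, 1137.9, -202.5, 85.0, 13.7, 104.5]
[272.6, 1195.3, -215.7, 25.3, 60.3, 161.6]
[280.2, -670.3, 68.5, -75.5, 38.4, 41.7]
```

```bash
python3 - <<'E'
from h import *
print("T");plan([(622,230,140,28.2,-.2,2)],start=(439,-166.8,140,-21.5))
E
```

```text
T
x5 claw -0.2 [0.2272, 0.0129, 0.0] [0.0, 0.0, -0.115]
x5 claw -0.2 [0.208, 0.0924, 0.0] [0.0, 0.0, -0.115]
x4 claw -0.2 [0.0647, 0.064, 0.0] [0.0, 0.0, -0.046]
end [622. 230. 140.]
```

>>> {"op": "apply_moves", "data": {"claw": [0.5, 0.5, 0.5, 0.5, 0.5], "travel": [[-0.002, 0.001, 0.045], [-0.0043, 0.0025, 0.09], [-0.0043, 0.0025, 0.13], [-0.0043, 0.0025, 0.165], [-0.0043, 0.0025, 0.176]], "turn": [[0, 0, 0], [0, 0, 0], [0, 0, 0], [0, 0, 0], [0, 0, 0]]}}

```text
t: 18.3
tcp_pos: [0.4375, -0.1652, -0.0022]
tool_rot: [0.827, 0.562, -0.001, -0.003]
force: [0.1, 0.4, 0.5]
finger_gap: 0.748
gripper_force: 0.0
```

>>> {"op": "apply_moves", "data": {"claw": [0.5, -0.2, -0.2, -0.2, -0.2], "travel": [[0, 0, 0], [0, 0, 0], [0, 0, 0], [0, 0, 0], [0, 0, 0]], "turn": [[0, 0, 0], [0, 0, 0], [0, 0, 0], [0, 0, 0], [0, 0, 0]]}}

```text
t: 18.72
tcp_pos: [0.4395, -0.1679, 0.0024]
tool_rot: [0.828, 0.561, 0.0, 0.001]
force: [-0.2, -0.0, -1.3]
finger_gap: 0.542
gripper_force: 41.0
```

>>> {"op": "apply_moves", "data": {"claw": [-0.2, -0.2, -0.2, -0.2, -0.2], "travel": [[0, 0, -0.04], [0, 0, -0.08], [0, 0, -0.12], [0, 0, -0.16], [0, 0, -0.175]], "turn": [[0, 0, 0], [0, 0, 0], [0, 0, 0], [0, 0, 0], [0, 0, 0]]}}

```text
t: 19.13
tcp_pos: [0.4404, -0.1686, 0.1456]
tool_rot: [0.828, 0.561, 0.001, 0.004]
force: [0.6, -0.7, -0.7]
finger_gap: 0.538
gripper_force: 41.5
```

>>> {"op": "apply_moves", "data": {"claw": [-0.2, -0.2, -0.2, -0.2, -0.2], "travel": [[0.2272, 0.0129, 0], [0.2272, 0.0129, 0], [0.2272, 0.0129, 0], [0.2272, 0.0129, 0], [0.2272, 0.0129, 0]], "turn": [[0, 0, -0.115], [0, 0, -0.115], [0, 0, -0.115], [0, 0, -0.115], [0, 0, -0.115]]}}

```text
t: 19.55
tcp_pos: [0.5174, 0.0014, 0.1424]
tool_rot: [0.713, 0.702, 0.002, 0.001]
force: [0.2, -1.2, -0.4]
finger_gap: 0.54
gripper_force: 41.5
```

>>> {"op": "apply_moves", "data": {"claw": [-0.2, -0.2, -0.2, -0.2, -0.2], "travel": [[0.208, 0.0924, 0], [0.208, 0.0924, 0], [0.208, 0.0924, 0], [0.208, 0.0924, 0], [0.208, 0.0924, 0]], "turn": [[0, 0, -0.115], [0, 0, -0.115], [0, 0, -0.115], [0, 0, -0.115], [0, 0, -0.115]]}}

```text
t: 19.97
tcp_pos: [0.5949, 0.1675, 0.1425]
tool_rot: [0.575, 0.818, 0.002, 0.001]
force: [1.3, -0.2, 0.1]
finger_gap: 0.542
gripper_force: 41.5
```

>>> {"op": "apply_moves", "data": {"claw": [-0.2, -0.2, -0.2, -0.2, -0.2], "travel": [[0.0647, 0.064, 0], [0.0647, 0.064, 0], [0.0647, 0.064, 0], [0.0647, 0.064, 0], [0.0647, 0.064, 0]], "turn": [[0, 0, -0.046], [0, 0, -0.046], [0, 0, -0.046], [0, 0, -0.046], [0, 0, -0.046]]}}

```text
t: 20.38
tcp_pos: [0.6226, 0.2281, 0.1413]
tool_rot: [0.516, 0.857, -0.0, -0.0]
force: [-0.7, -0.5, -1.1]
finger_gap: 0.545
gripper_force: 41.5
```

```bash
python3 - <<'E'
from h import *
s=rep(zmax=.3)
print("A");plan([(622,230,67.5,28.2,-.2,1,30)])
print("B");plan([(622,230,140,28.2,.3),(448,-374,140,-20.6,.6,2)],start=(622,230,67.5,28.2))
print("T");plan([(622,230,150,28.2,-.2,2)],start=(448,-374,150,-20.6))
E
```

```text
t 20.43 [622.6 227.5 141.2] phi 27.9 F [ 0.4 -0.3 -0.6] gap 0.54
  blank [626.9, 235.3, 148.0, 14.1, 92.3, 129.7]
  blank [481.5, 30.9, 68.8, -35.0, 71.6, 379.8]
A
x4 claw -0.2 [[0.001, 0.0003, 0.0307], [0.002, 0.0006, 0.0614], [0.003, 0.001, 0.0922], [0.003, 0.001, 0.0922]] [[-0.0001, 0.0, -0.0006], [-0.0003, -0.0001, -0.0012], [-0.0004, -0.0001, -0.0018], [-0.0004, -0.0001, -0.0018]]
end [622.  230.   67.5]
B
x2 claw 0.3 [0.0, 0.0, -0.0906] [0.0, 0.0, 0.0]
x5 claw 0.6 [-0.1655, -0.1613, 0.0] [0.0, 0.0, 0.0797]
x5 claw 0.6 [-0.2003, -0.1153, 0.0] [0.0, 0.0, 0.0797]
x5 claw 0.6 [-0.2226, -0.062, 0.0] [0.0, 0.0, 0.0797]
x4 claw 0.6 [-0.0924, -0.002, 0.0] [0.0, 0.0, 0.0319]
end [ 448. -374.  140.]
T
x5 claw -0.2 [0.2304, -0.0182, 0.0] [0.0, 0.0, -0.0797]
x5 claw -0.2 [0.2277, 0.0394, 0.0] [0.0, 0.0, -0.0797]
x5 claw -0.2 [0.2108, 0.0946, 0.0] [0.0, 0.0, -0.0797]
x4 claw -0.2 [0.0723, 0.0576, 0.0] [0.0, 0.0, -0.0319]
end [622. 230. 150.]
```

```bash
python3 - <<'E'
from h import *
rep(zmax=.3,save="w6")
E
```

```text
t 20.48 [622.7 227.2 141.2] phi 27.8 F [ 0.2  0.3 -0.6] gap 0.54
  blank [626.8, 235.4, 147.9, 13.6, 92.3, 129.6]
  blank [514.9, 78.4, 68.7, -35.1, 71.6, 263.6]
```

View pics/w6.png

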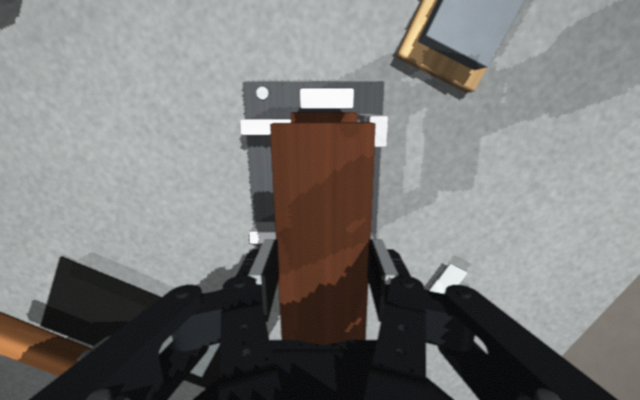

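The blank is square in the grip; the odd angle came from the mask merging it with the pile. Lowering it now.

>>> {"op": "apply_moves", "data": {"claw": [-0.2, -0.2, -0.2, -0.2, -0.2], "travel": [[0.003, 0.001, 0.036], [0.003, 0.001, 0.068], [0.003, 0.001, 0.086], [0.003, 0.001, 0.092], [0.003, 0.001, 0.092]], "turn": [[0, 0, -0.002], [0, 0, -0.002], [0, 0, -0.002], [0, 0, -0.002], [0, 0, -0.002]]}}

```text
t: 20.9
tcp_pos: [0.6219, 0.2294, 0.0672]
tool_rot: [0.514, 0.858, -0.001, -0.001]
force: [0.3, 0.1, -0.6]
finger_gap: 0.539
gripper_force: 41.5
```

>>> {"op": "apply_moves", "data": {"claw": [0.3, 0.3, 0.3, 0.3, 0.3], "travel": [[0, 0, 0], [0, 0, 0], [0, 0, -0.002], [0, 0, -0.047], [0, 0, -0.09]], "turn": [[0, 0, 0], [0, 0, 0], [0, 0, 0], [0, 0, 0], [0, 0, 0]]}}

```text
t: 21.32
tcp_pos: [0.6214, 0.2303, 0.1383]
tool_rot: [0.513, 0.858, -0.002, -0.002]
force: [1.3, 0.8, -0.4]
finger_gap: 0.65
gripper_force: 0.0
```

>>> {"op": "apply_moves", "data": {"claw": [0.5, 0.5, 0.5, 0.5, 0.5], "travel": [[-0.1655, -0.1613, 0], [-0.1655, -0.1613, 0], [-0.1655, -0.1613, 0], [-0.1655, -0.1613, 0], [-0.1655, -0.1613, 0]], "turn": [[0, 0, 0.08], [0, 0, 0.08], [0, 0, 0.08], [0, 0, 0.08], [0, 0, 0.08]]}}

```text
t: 21.73
tcp_pos: [0.5707, 0.0492, 0.1402]
tool_rot: [0.617, 0.787, -0.001, 0.0]
force: [-0.1, -0.1, 0.6]
finger_gap: 0.752
gripper_force: 0.0
```

>>> {"op": "apply_moves", "data": {"claw": [0.5, 0.5, 0.5, 0.5, 0.5], "travel": [[-0.2003, -0.1153, 0], [-0.2003, -0.1153, 0], [-0.2003, -0.1153, 0], [-0.2003, -0.1153, 0], [-0.2003, -0.1153, 0]], "turn": [[0, 0, 0.08], [0, 0, 0.08], [0, 0, 0.08], [0, 0, 0.08], [0, 0, 0.08]]}}

```text
t: 22.15
tcp_pos: [0.5203, -0.129, 0.1402]
tool_rot: [0.711, 0.703, -0.0, 0.001]
force: [-0.3, -0.3, -0.2]
finger_gap: 0.75
gripper_force: 0.0
```

>>> {"op": "apply_moves", "data": {"claw": [0.5, 0.5, 0.5, 0.5, 0.5], "travel": [[-0.2226, -0.062, 0], [-0.2226, -0.062, 0], [-0.2226, -0.062, 0], [-0.2226, -0.062, 0], [-0.2226, -0.062, 0]], "turn": [[0, 0, 0.08], [0, 0, 0.08], [0, 0, 0.08], [0, 0, 0.08], [0, 0, 0.08]]}}

```text
t: 22.57
tcp_pos: [0.4692, -0.3079, 0.1404]
tool_rot: [0.794, 0.608, -0.0, 0.002]
force: [0.1, 0.3, -0.5]
finger_gap: 0.754
gripper_force: 0.0
```

>>> {"op": "apply_moves", "data": {"claw": [0.5, 0.5, 0.5, 0.5, 0.5], "travel": [[-0.0924, -0.002, 0], [-0.0924, -0.002, 0], [-0.0924, -0.002, 0], [-0.0924, -0.002, 0], [-0.0924, -0.002, 0]], "turn": [[0, 0, 0.032], [0, 0, 0.032], [0, 0, 0.032], [0, 0, 0.032], [0, 0, 0.032]]}}

```text
t: 22.98
tcp_pos: [0.4489, -0.3727, 0.1395]
tool_rot: [0.823, 0.568, 0.0, -0.001]
force: [-0.0, 0.2, 0.1]
finger_gap: 0.752
gripper_force: 0.0
```

```bash
python3 - <<'E'
from h import *
s=rep(zmax=.1)
for c in clusters(s,(500,700,-400,-150),(28,38),100): print(*c)
for b in blanks(manip.snapshot("top"),60,.1): print([float(v) for v in b])
E
```

```text
t 23.03 [ 449.1 -372.   139.4] phi -20.7 F [0.2 0.4 0.3] gap 0.75
  blank [300.2, -205.7, 13.6, 0.1, 39.1, 105.4]
  blank [446.6, -375.4, 8.9, -19.9, 46.9, 128.6]
  blank [612.4, -527.9, 29.2, 67.1, 42.9, 160.0]
  blank [440.8, -544.9, 21.9, 64.7, 27.5, 60.3]
2799 [ 599.  -309.7   32.8] [ 599.6 -309.5] [ 12.4 120. ] 67.6
289 [ 696.2 -390.8   33. ] [ 696.5 -390. ] [21.8  2.9] 68.6
[626.5, -533.5, 31.7, 81.5, 23.5, 116.2]
[618.1, 232.3, 71.4, 29.0, 47.7, 130.1]
[486.2, 1116.4, -409.5, 86.4, 63.0, 452.6]
[634.7, 1131.5, -267.9, 87.5, 12.4, 104.6]
[530.9, 1134.2, -268.6, -89.6, 13.2, 49.2]
[428.8, -549.6, 79.4, -67.3, 47.9, 56.9]
[375.8, 1136.2, -209.5, 88.9, 20.0, 204.1]
```

>>> {"op": "apply_moves", "data": {"claw": [0.5, 0.5, 0.5, 0.5, 0.5], "travel": [[-0.002, -0.001, 0.045], [-0.005, -0.0015, 0.09], [-0.005, -0.0015, 0.13], [-0.005, -0.0015, 0.165], [-0.005, -0.0015, 0.173]], "turn": [[0, 0, -0.003], [0, 0, -0.003], [0, 0, -0.003], [0, 0, -0.003], [0, 0, -0.003]]}}

```text
t: 23.5
tcp_pos: [0.445, -0.3724, -0.0031]
tool_rot: [0.819, 0.573, -0.0, -0.005]
force: [0.4, 0.3, -0.0]
finger_gap: 0.751
gripper_force: 0.0
```

>>> {"op": "apply_moves", "data": {"claw": [0.5, -0.2, -0.2, -0.2, -0.2], "travel": [[0, 0, 0], [0, 0, 0], [0, 0, 0], [0, 0, 0], [0, 0, 0]], "turn": [[0, 0, 0], [0, 0, 0], [0, 0, 0], [0, 0, 0], [0, 0, 0]]}}

```text
t: 23.92
tcp_pos: [0.4475, -0.3773, 0.0027]
tool_rot: [0.82, 0.573, 0.0, 0.002]
force: [1.2, 0.8, 2.4]
finger_gap: 0.54
gripper_force: 41.3
```

>>> {"op": "apply_moves", "data": {"claw": [-0.2, -0.2, -0.2, -0.2, -0.2], "travel": [[0, 0, -0.04], [0, 0, -0.08], [0, 0, -0.12], [0, 0, -0.16], [0, 0, -0.185]], "turn": [[0, 0, 0], [0, 0, 0], [0, 0, 0], [0, 0, 0], [0, 0, 0]]}}

```text
t: 24.33
tcp_pos: [0.4476, -0.3776, 0.1532]
tool_rot: [0.82, 0.573, 0.0, 0.003]
force: [0.7, 1.0, -0.8]
finger_gap: 0.538
gripper_force: 41.5
```

>>> {"op": "apply_moves", "data": {"claw": [-0.2, -0.2, -0.2, -0.2, -0.2], "travel": [[0.2304, -0.0182, 0], [0.2304, -0.0182, 0], [0.2304, -0.0182, 0], [0.2304, -0.0182, 0], [0.2304, -0.0182, 0]], "turn": [[0, 0, -0.08], [0, 0, -0.08], [0, 0, -0.08], [0, 0, -0.08], [0, 0, -0.08]]}}

```text
t: 24.75
tcp_pos: [0.4962, -0.1936, 0.1499]
tool_rot: [0.741, 0.672, 0.001, -0.001]
force: [-0.4, 0.0, 0.6]
finger_gap: 0.542
gripper_force: 41.5
```

>>> {"op": "apply_moves", "data": {"claw": [-0.2, -0.2, -0.2, -0.2, -0.2], "travel": [[0.2277, 0.0394, 0], [0.2277, 0.0394, 0], [0.2277, 0.0394, 0], [0.2277, 0.0394, 0], [0.2277, 0.0394, 0]], "turn": [[0, 0, -0.08], [0, 0, -0.08], [0, 0, -0.08], [0, 0, -0.08], [0, 0, -0.08]]}}

```text
t: 25.17
tcp_pos: [0.5466, -0.0158, 0.15]
tool_rot: [0.651, 0.759, 0.001, 0.0]
force: [-0.1, -1.4, 0.4]
finger_gap: 0.542
gripper_force: 41.5
```

>>> {"op": "apply_moves", "data": {"claw": [-0.2, -0.2, -0.2, -0.2, -0.2], "travel": [[0.2108, 0.0946, 0], [0.2108, 0.0946, 0], [0.2108, 0.0946, 0], [0.2108, 0.0946, 0], [0.2108, 0.0946, 0]], "turn": [[0, 0, -0.08], [0, 0, -0.08], [0, 0, -0.08], [0, 0, -0.08], [0, 0, -0.08]]}}

```text
t: 25.58
tcp_pos: [0.5967, 0.1627, 0.1503]
tool_rot: [0.55, 0.835, 0.002, 0.001]
force: [1.4, -1.2, 0.3]
finger_gap: 0.539
gripper_force: 41.5
```

>>> {"op": "apply_moves", "data": {"claw": [-0.2, -0.2, -0.2, -0.2, -0.2], "travel": [[0.0723, 0.0576, 0], [0.0723, 0.0576, 0], [0.0723, 0.0576, 0], [0.0723, 0.0576, 0], [0.0723, 0.0576, 0]], "turn": [[0, 0, -0.03], [0, 0, -0.03], [0, 0, -0.03], [0, 0, -0.03], [0, 0, -0.03]]}}

```text
t: 26.0
tcp_pos: [0.6147, 0.2288, 0.1494]
tool_rot: [0.511, 0.859, -0.0, -0.0]
force: [0.1, 0.2, -0.9]
finger_gap: 0.536
gripper_force: 41.5
```

```bash
python3 - <<'E'
from h import *
s=rep(zmax=.3)
print("A");plan([(622,230,75.5,28.2,-.2,1,30)])
E
```

```text
t 26.05 [614.7 228.2 149.3] phi 28.4 F [ 0.6 -0.1 -0.1] gap 0.54
  blank [622.7, 237.0, 155.6, 28.8, 73.1, 124.0]
  blank [474.8, 31.1, 68.4, -34.8, 78.0, 381.6]
A
x4 claw -0.2 [[-0.0008, 0.0031, 0.0307], [-0.0016, 0.0061, 0.0615], [-0.0023, 0.0092, 0.0922], [-0.0023, 0.0092, 0.0922]] [[-0.0001, 0.0, 0.0004], [-0.0002, -0.0001, 0.0008], [-0.0003, -0.0001, 0.0013], [-0.0003, -0.0001, 0.0013]]
end [622.  230.   75.5]
```

>>> {"op": "apply_moves", "data": {"claw": [-0.2, -0.2, -0.2, -0.2, -0.2], "travel": [[-0.0023, 0.0092, 0.036], [-0.0023, 0.0092, 0.068], [-0.0023, 0.0092, 0.086], [-0.0023, 0.0092, 0.092], [-0.0023, 0.0092, 0.092]], "turn": [[0, 0, 0.001], [0, 0, 0.001], [0, 0, 0.001], [0, 0, 0.001], [0, 0, 0.001]]}}

```text
t: 26.47
tcp_pos: [0.6218, 0.229, 0.0754]
tool_rot: [0.514, 0.858, -0.001, -0.001]
force: [-0.6, -0.6, -0.2]
finger_gap: 0.541
gripper_force: 41.5
```

>>> {"op": "apply_moves", "data": {"claw": [0.3, 0.3, 0.3, 0.3, 0.3], "travel": [[0, 0, 0], [0, 0, 0], [0, 0, -0.002], [0, 0, -0.047], [0, 0, -0.09]], "turn": [[0, 0, 0], [0, 0, 0], [0, 0, 0], [0, 0, 0], [0, 0, 0]]}}

```text
t: 26.88
tcp_pos: [0.6208, 0.2303, 0.1462]
tool_rot: [0.513, 0.858, -0.002, -0.002]
force: [1.3, -0.8, 1.0]
finger_gap: 0.647
gripper_force: 0.0
```

>>> {"op": "apply_moves", "data": {"claw": [-1, -1, -1, -1, -1], "travel": [[-0.06, 0, -0.05], [-0.1, 0, -0.08], [-0.114, 0, -0.08], [-0.114, 0, -0.08], [-0.114, 0, -0.08]], "turn": [[0, 0, 0], [0, 0, 0], [0, 0, 0], [0, 0, 0], [0, 0, 0]]}}

```text
t: 27.3
tcp_pos: [0.667, 0.149, 0.2131]
tool_rot: [0.514, 0.858, 0.001, 0.001]
force: [-0.3, 1.3, -1.5]
finger_gap: 0.006
gripper_force: 0.0
```

```bash
cat >> h.py <<'E'
S=np.array([623.5,235.4]);SA=28.1
def st2w(x,y,A=SA,O=S): c,s=np.cos(np.radians(A)),np.sin(np.radians(A));return O[0]+c*x-s*y,O[1]+s*x+c*y
def w2st(p,A=SA,O=S): c,s=np.cos(np.radians(A)),np.sin(np.radians(A));d=np.asarray(p)[...,:2]-O;return np.stack([c*d[...,0]+s*d[...,1],-s*d[...,0]+c*d[...,1]],-1)
E
python3 - <<'E'
from h import *
s=rep(zmax=.1,save="w7")
for zr in((81.5,90),(76,81)):
    for c in clusters(s,(500,740,120,360),zr,100): print(*c,w2st(c[2]))
print("w2st",w2st(manip.sense()["tcp_pos"][:2]*1000))
plan([(*st2w(-4,-95),22,28.1,-1,1,30)])
E
```

```text
t 27.35 [665.5 150.2 211.6] phi 28.2 F [-0.2 -0.2 -0.5] gap 0.00
  blank [618.2, 233.6, 80.9, 28.2, 61.5, 150.7]
  blank [446.4, -27.4, 65.5, 88.9, 40.6, 94.2]
385 [627.3 292.   84.7] [627.3 292.3] [12.1 18. ] 27.0 [30.15265813 48.40317353]
308 [673.5 205.1  84.8] [673.6 205.2] [12.  19.8] 29.1 [ 29.96999717 -50.2379266 ]
4467 [618.4 232.6  80.4] [621.  228.1] [ 48.2 127.5] 28.4 [-5.6437039  -5.26199642]
w2st [ -3.12030153 -94.9490391 ]
x5 claw -1 [[0.0, -0.0001, 0.0339], [-0.0001, -0.0003, 0.0677], [-0.0001, -0.0004, 0.1016], [-0.0002, -0.0006, 0.1354], [-0.0002, -0.0007, 0.1693]] [[0.0, -0.0001, 0.0001], [0.0, -0.0001, 0.0001], [0.0, -0.0002, 0.0002], [0.0, -0.0002, 0.0003], [-0.0001, -0.0003, 0.0004]]
x3 claw -1 [[0.0, -0.0002, 0.0339], [0.0, -0.0003, 0.0677], [0.0, -0.0003, 0.0677]] [[0.0, -0.0001, 0.0001], [0.0, -0.0001, 0.0001], [0.0, -0.0001, 0.0001]]
end [664.7 149.7  22. ]
```

View pics/w7.png

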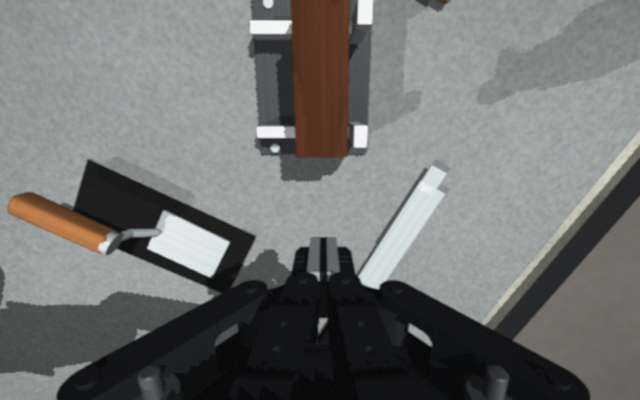

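The six-blank pile (322,75) sits on both bearers, clear of the posts at (360,135) and (365,10). The closed fingers at (322,250) are off its near end; the lifter is at (120,220).

>>> {"op": "apply_moves", "data": {"claw": [-1, -1, -1, -1, -1], "travel": [[0, 0, 0.04], [0, 0, 0.08], [0, 0, 0.12], [0, 0, 0.16], [0, 0, 0.2]], "turn": [[0, 0, 0], [0, 0, 0], [0, 0, 0], [0, 0, 0], [0, 0, 0]]}}

```text
t: 27.77
tcp_pos: [0.6636, 0.1522, 0.0489]
tool_rot: [0.512, 0.859, -0.001, -0.002]
force: [0.3, -0.0, -0.3]
finger_gap: 0.001
gripper_force: 0.0
```

>>> {"op": "apply_moves", "data": {"claw": [-1, -1, -1, -1, -1], "travel": [[0, 0, 0.025], [0, 0, 0.036], [0, 0, 0.036], [0.005, 0, 0.036], [0.01, 0, 0.036]], "turn": [[0, 0, 0], [0, 0, 0], [0, 0, 0], [0, 0, 0], [0, 0, 0]]}}

```text
t: 28.18
tcp_pos: [0.6629, 0.1585, 0.0241]
tool_rot: [0.513, 0.858, 0.001, 0.001]
force: [0.5, 1.0, 0.3]
finger_gap: 0.004
gripper_force: 0.0
```

>>> {"op": "apply_moves", "data": {"claw": [-1, -1, -1, -1, -1], "travel": [[0.0015, 0, 0], [0.003, 0, 0], [0.0045, 0, 0], [0.006, 0, 0], [0.0075, 0, 0]], "turn": [[0, 0, 0], [0, 0, 0], [0, 0, 0], [0, 0, 0], [0, 0, 0]]}}

```text
t: 28.6
tcp_pos: [0.6593, 0.1631, 0.0232]
tool_rot: [0.513, 0.858, 0.0, 0.0]
force: [0.1, -0.3, -0.7]
finger_gap: 0.0
gripper_force: 0.0
```

```bash
cat >> h.py <<'E'
def where():
    st=manip.sense();c,s=np.cos(np.radians(SA)),np.sin(np.radians(SA));f=st["force"]
    print("t %.2f"%st["t"],"stand",w2st(st["tcp_pos"][:2]*1000).round(1),"z %.1f"%(st["tcp_pos"][2]*1000),"Fst",np.round([c*f[0]+s*f[1],-s*f[0]+c*f[1],f[2]],1))
E
python3 -c "
from h import *
where()"
```

```text
t 28.60 stand [ -2.5 -80.6] z 23.2 Fst [-0.  -0.3 -0.7]
```

>>> {"op": "apply_moves", "data": {"claw": [-1, -1, -1, -1, -1], "travel": [[0.001, 0, 0], [0.002, 0, 0], [0.003, 0, 0], [0.004, 0, 0], [0.005, 0, 0]], "turn": [[0, 0, 0], [0, 0, 0], [0, 0, 0], [0, 0, 0], [0, 0, 0]]}}

```text
t: 29.02
tcp_pos: [0.6578, 0.166, 0.0227]
tool_rot: [0.513, 0.858, 0.0, 0.0]
force: [0.5, -3.6, 1.3]
finger_gap: 0.001
gripper_force: 1.0
```

>>> {"op": "apply_moves", "data": {"claw": [-1, -1, -1], "travel": [[0.001, 0, 0], [0.002, 0, 0], [0.0025, 0, 0]], "turn": [[0, 0, 0], [0, 0, 0], [0, 0, 0]]}}

```text
t: 29.27
tcp_pos: [0.6572, 0.1672, 0.0228]
tool_rot: [0.513, 0.859, -0.0, 0.001]
force: [2.9, -6.7, 0.2]
finger_gap: 0.001
gripper_force: 0.5
```

```bash
python3 -c "
from h import *
where()"
```

```text
t 29.27 stand [ -2.4 -76.1] z 22.8 Fst [-0.6 -7.3  0.2]
```

>>> {"op": "apply_moves", "data": {"claw": [-1, -1, -1, -1, -1], "travel": [[0.001, 0, 0], [0.002, 0, 0], [0.0025, 0, 0], [0.0025, 0, 0], [-0.005, 0, 0]], "turn": [[0, 0, 0], [0, 0, 0], [0, 0, 0], [0, 0, 0], [0, 0, 0]]}}

```text
t: 29.68
tcp_pos: [0.6579, 0.1647, 0.0225]
tool_rot: [0.513, 0.858, -0.0, -0.001]
force: [-0.8, 0.3, 0.3]
finger_gap: -0.004
gripper_force: 0.0
```

>>> {"op": "apply_moves", "data": {"claw": [-1, -1, -1, -1, -1], "travel": [[0, 0, -0.035], [0, 0, -0.035], [0.0035, 0, -0.035], [0.005, 0, -0.035], [0.006, 0, -0.035]], "turn": [[0, 0, 0], [0, 0, 0], [0, 0, 0], [0, 0, 0], [0, 0, 0]]}}

```text
t: 30.1
tcp_pos: [0.6571, 0.1682, 0.0511]
tool_rot: [0.512, 0.859, -0.0, 0.002]
force: [3.0, -5.7, 5.5]
finger_gap: -0.001
gripper_force: 3.4
```

>>> {"op": "apply_moves", "data": {"claw": [-1, -1, -1], "travel": [[0.001, 0, 0], [0.0015, 0, 0], [0.0015, 0, 0]], "turn": [[0, 0, 0], [0, 0, 0], [0, 0, 0]]}}

```text
t: 30.35
tcp_pos: [0.657, 0.1688, 0.0511]
tool_rot: [0.513, 0.859, -0.0, 0.002]
force: [2.9, -6.2, 5.6]
finger_gap: -0.002
gripper_force: 3.1
```

```bash
python3 -c "
from h import *
where()"
```

```text
t 30.35 stand [ -1.8 -74.5] z 51.1 Fst [-0.4 -6.8  5.6]
```

```bash
python3 - <<'E'
from h import *
plan([(*st2w(-2,-92),51,28.1,-1),(*st2w(-2,-92),120,28.1,-1),(*st2w(-70,0),150,118.1,-.06,1)])
E
```

```text
x1 claw -1 [-0.0218, -0.0003, 0.0002] [0.0006, 0.001, 0.0013]
x2 claw -1 [0.0, 0.0, -0.0862] [0.0, 0.0, 0.0]
x5 claw -0.06 [0.0411, -0.0304, -0.0134] [0.0, 0.0, -0.1786]
x5 claw -0.06 [0.0509, -0.0039, -0.0134] [0.0, 0.0, -0.1786]
x5 claw -0.06 [0.0361, 0.0191, -0.0107] [0.0, 0.0, -0.1429]
end [561.8 202.4 150. ]
```

>>> {"op": "apply_moves", "data": {"claw": [-1, -1, -1, -1, -1], "travel": [[-0.0218, 0, 0], [-0.0218, 0, -0.045], [-0.0218, 0, -0.087], [-0.0218, 0, -0.087], [-0.0218, 0, -0.087]], "turn": [[0, 0, 0], [0, 0, 0], [0, 0, 0], [0, 0, 0], [0, 0, 0]]}}

```text
t: 30.77
tcp_pos: [0.6647, 0.1546, 0.1216]
tool_rot: [0.513, 0.858, 0.001, 0.001]
force: [-0.5, 0.4, 0.1]
finger_gap: 0.003
gripper_force: 0.0
```

>>> {"op": "apply_moves", "data": {"claw": [-0.06, -0.06, -0.06, -0.06, -0.06], "travel": [[0.0411, -0.0304, -0.0134], [0.0411, -0.0304, -0.0134], [0.0411, -0.0304, -0.0134], [0.0411, -0.0304, -0.0134], [0.0411, -0.0304, -0.0134]], "turn": [[0, 0, -0.1786], [0, 0, -0.1786], [0, 0, -0.1786], [0, 0, -0.1786], [0, 0, -0.1786]]}}

```text
t: 31.18
tcp_pos: [0.6246, 0.1722, 0.1286]
tool_rot: [0.253, 0.968, -0.001, -0.003]
force: [-0.8, -0.3, -0.6]
finger_gap: 0.471
gripper_force: 0.0
```

>>> {"op": "apply_moves", "data": {"claw": [-0.06, -0.06, -0.06, -0.06, -0.06], "travel": [[0.0509, -0.0039, -0.0134], [0.0509, -0.0039, -0.0134], [0.0509, -0.0039, -0.0134], [0.0509, -0.0039, -0.0134], [0.0509, -0.0039, -0.0134]], "turn": [[0, 0, -0.1786], [0, 0, -0.1786], [0, 0, -0.1786], [0, 0, -0.1786], [0, 0, -0.1786]]}}

```text
t: 31.6
tcp_pos: [0.5877, 0.1896, 0.1395]
tool_rot: [-0.025, 1.0, 0.0, -0.003]
force: [-0.7, 0.1, 0.3]
finger_gap: 0.472
gripper_force: 0.0
```

>>> {"op": "apply_moves", "data": {"claw": [-0.06, -0.06, -0.06, -0.06, -0.06], "travel": [[0.0361, 0.0191, -0.0107], [0.0361, 0.0191, -0.0107], [0.0361, 0.0191, -0.0107], [0.0361, 0.0191, -0.0107], [0.0361, 0.0191, -0.0107]], "turn": [[0, 0, -0.1429], [0, 0, -0.1429], [0, 0, -0.1429], [0, 0, -0.1429], [0, 0, -0.1429]]}}

```text
t: 32.02
tcp_pos: [0.5584, 0.2034, 0.1483]
tool_rot: [-0.245, 0.969, 0.001, -0.002]
force: [-0.2, 0.6, -0.5]
finger_gap: 0.468
gripper_force: 0.0
```

```bash
python3 - <<'E'
from h import *
where();s=rep(zmax=.1)
for zr in((81.5,90),(76,81)):
    for c in clusters(s,(500,740,120,360),zr,100): print(*c,w2st(c[2]))
plan([(*st2w(-65,0),23,118.1,-.06,0,30),(*st2w(-42,0),23,118.1,-.06,1,8)])
E
```

```text
t 32.02 stand [-72.5   2.5] z 148.3 Fst [ 0.1  0.7 -0.5]
t 32.07 [558.6 203.4 148.5] phi 118.2 F [-0.1 -0.5 -0.5] gap 0.47
  blank [618.4, 232.4, 80.6, 28.4, 48.6, 76.9]
2313 [617.  231.8  80.3] [618. 233.] [48.9 77.8] 27.7 [-5.98212628  0.47346087]
x5 claw -0.06 [[-0.002, -0.0006, 0.0314], [-0.0039, -0.0013, 0.0627], [-0.0059, -0.0019, 0.0941], [-0.0078, -0.0026, 0.1254], [-0.0098, -0.0032, 0.1568]] [[0.0001, -0.0003, 0.0001], [0.0003, -0.0005, 0.0002], [0.0004, -0.0008, 0.0003], [0.0006, -0.001, 0.0004], [0.0007, -0.0013, 0.0006]]
x4 claw -0.06 [[-0.0096, 0.0, 0.0], [-0.0192, 0.0, 0.0], [-0.0288, 0.0, 0.0], [-0.0288, 0.0, 0.0]] [[0.0, 0.0, 0.0], [0.0, 0.0, 0.0], [0.0, 0.0, 0.0], [0.0, 0.0, 0.0]]
end [586.5 215.6  23. ]
```

>>> {"op": "apply_moves", "data": {"claw": [-0.06, -0.06, -0.06, -0.06, -0.06], "travel": [[-0.004, -0.001, 0.04], [-0.01, -0.003, 0.08], [-0.01, -0.003, 0.12], [-0.01, -0.003, 0.15], [-0.01, -0.003, 0.157]], "turn": [[0, 0, 0], [0, 0, 0], [0, 0, 0], [0, 0, 0], [0, 0, 0]]}}

```text
t: 32.48
tcp_pos: [0.5643, 0.2044, 0.0195]
tool_rot: [-0.243, 0.97, 0.001, -0.005]
force: [0.1, 0.1, -0.4]
finger_gap: 0.47
gripper_force: 0.0
```

>>> {"op": "apply_moves", "data": {"claw": [-0.06, -0.06, -0.06, -0.06, -0.06], "travel": [[0, 0, 0], [-0.006, 0, 0], [-0.012, 0, 0], [-0.018, 0, 0], [-0.023, 0, 0]], "turn": [[0, 0, 0], [0, 0, 0], [0, 0, 0], [0, 0, 0], [0, 0, 0]]}}

```text
t: 32.9
tcp_pos: [0.5865, 0.2145, 0.0265]
tool_rot: [-0.244, 0.97, 0.0, 0.002]
force: [0.2, -0.6, 0.8]
finger_gap: 0.471
gripper_force: 0.0
```

```bash
python3 -c "
from h import *
where()"
```

```text
t 32.90 stand [-42.5  -1. ] z 26.5 Fst [-0.2 -0.6  0.8]
```

>>> {"op": "apply_moves", "data": {"claw": [-0.06, -0.06, -0.06, -0.06, -0.06], "travel": [[-0.0015, 0, 0], [-0.003, 0, 0], [-0.0045, 0, 0], [-0.006, 0, 0], [-0.0075, 0, 0]], "turn": [[0, 0, 0], [0, 0, 0], [0, 0, 0], [0, 0, 0], [0, 0, 0]]}}

```text
t: 33.32
tcp_pos: [0.589, 0.2166, 0.0246]
tool_rot: [-0.244, 0.97, 0.0, -0.001]
force: [-0.6, -0.8, 1.1]
finger_gap: 0.47
gripper_force: 0.0
```

>>> {"op": "apply_moves", "data": {"claw": [-0.06, -0.06, -0.06], "travel": [[-0.001, 0, 0], [-0.002, 0, 0], [-0.002, 0, 0]], "turn": [[0, 0, 0], [0, 0, 0], [0, 0, 0]]}}

```text
t: 33.57
tcp_pos: [0.59, 0.2172, 0.0244]
tool_rot: [-0.244, 0.97, 0.0, -0.001]
force: [-2.5, -2.3, 2.0]
finger_gap: 0.475
gripper_force: 1.7
```

```bash
python3 -c "
from h import *
where()"
```

```text
t 33.57 stand [-38.1  -0.3] z 24.4 Fst [-3.3 -0.9  2. ]
```

>>> {"op": "apply_moves", "data": {"claw": [-0.06, -0.06, -0.06, -0.06, -0.06], "travel": [[-0.001, 0, 0], [-0.002, 0, 0], [-0.003, 0, 0], [-0.004, 0, 0], [-0.004, 0, 0]], "turn": [[0, 0, 0], [0, 0, 0], [0, 0, 0], [0, 0, 0], [0, 0, 0]]}}

```text
t: 33.98
tcp_pos: [0.5919, 0.2183, 0.0242]
tool_rot: [-0.244, 0.97, 0.0, -0.003]
force: [-5.3, -3.3, 3.4]
finger_gap: 0.467
gripper_force: 0.5
```

```bash
python3 -c "
from h import *
where()"
```

```text
t 33.98 stand [-35.9  -0.2] z 24.2 Fst [-6.2 -0.4  3.4]
```

>>> {"op": "apply_moves", "data": {"claw": [-0.06, -0.06, -0.06, -0.06, -0.06], "travel": [[-0.001, 0, 0], [-0.002, 0, 0], [-0.003, 0, 0], [-0.004, 0, 0], [-0.004, 0, 0]], "turn": [[0, 0, 0], [0, 0, 0], [0, 0, 0], [0, 0, 0], [0, 0, 0]]}}

```text
t: 34.4
tcp_pos: [0.5916, 0.2185, 0.0238]
tool_rot: [-0.244, 0.97, 0.0, -0.006]
force: [-11.3, -7.8, 6.4]
finger_gap: 0.47
gripper_force: 0.3
```

>>> {"op": "apply_moves", "data": {"claw": [-0.06, -0.06, -0.06], "travel": [[-0.001, 0, 0], [-0.002, 0, 0], [-0.002, 0, 0]], "turn": [[0, 0, 0], [0, 0, 0], [0, 0, 0]]}}

```text
t: 34.65
tcp_pos: [0.5914, 0.2185, 0.0238]
tool_rot: [-0.244, 0.97, -0.0, -0.008]
force: [-13.4, -10.1, 8.7]
finger_gap: 0.471
gripper_force: 0.1
```

```bash
python3 -c "
from h import *
where()"
```

```text
t 34.65 stand [-36.3   0.2] z 23.8 Fst [-16.6  -2.6   8.7]
```

>>> {"op": "apply_moves", "data": {"claw": [-0.06, -0.06, -0.06, -0.06, -0.06], "travel": [[0.012, 0, 0], [0.012, 0, -0.017], [0.012, 0, -0.034], [0.008, 0, -0.034], [0.006, 0, -0.034]], "turn": [[0, 0, 0], [0, 0, 0], [0, 0, 0], [0, 0, 0], [0, 0, 0]]}}

```text
t: 35.07
tcp_pos: [0.5947, 0.2189, 0.0541]
tool_rot: [-0.245, 0.97, -0.0, 0.0]
force: [-5.1, -5.0, 4.8]
finger_gap: 0.469
gripper_force: 3.3
```

>>> {"op": "apply_moves", "data": {"claw": [-0.06, -0.06, -0.06, -0.06, -0.06], "travel": [[-0.001, 0, 0], [-0.002, 0, 0], [-0.003, 0, 0], [-0.004, 0, 0], [-0.004, 0, 0]], "turn": [[0, 0, 0], [0, 0, 0], [0, 0, 0], [0, 0, 0], [0, 0, 0]]}}

```text
t: 35.48
tcp_pos: [0.5946, 0.2191, 0.0532]
tool_rot: [-0.245, 0.97, -0.001, -0.003]
force: [-8.0, -7.3, 10.3]
finger_gap: 0.473
gripper_force: 6.0
```

```bash
python3 -c "
from h import *
where()"
```

```text
t 35.48 stand [-33.2  -0.8] z 53.2 Fst [-10.5  -2.6  10.3]
```

>>> {"op": "apply_moves", "data": {"claw": [-0.06, -0.06, -0.06, -0.06, -0.06], "travel": [[0.02, 0, 0], [0.02, 0, 0.01], [0.02, 0, 0.029], [0.02, 0, 0.029], [0.012, 0, 0.029]], "turn": [[0, 0, 0], [0, -0.033, 0], [0, -0.033, 0], [0, -0.033, 0], [0, -0.033, 0]]}}

```text
t: 35.9
tcp_pos: [0.5885, 0.2161, 0.0287]
tool_rot: [-0.244, 0.968, 0.013, 0.05]
force: [-0.2, 0.4, -0.6]
finger_gap: 0.469
gripper_force: 0.0
```

```bash
python3 -c "
from h import *
where()"
```

```text
t 35.90 stand [-39.9  -0.5] z 28.7 Fst [ 0.   0.4 -0.6]
```

>>> {"op": "apply_moves", "data": {"claw": [-0.06, -0.06, -0.06, -0.06, -0.06], "travel": [[-0.002, 0, 0], [-0.004, 0, 0], [-0.006, 0, 0], [-0.007, 0, 0], [-0.007, 0, 0]], "turn": [[0, 0, 0], [0, 0, 0], [0, 0, 0], [0, 0, 0], [0, 0, 0]]}}

```text
t: 36.32
tcp_pos: [0.5931, 0.2182, 0.0298]
tool_rot: [-0.244, 0.968, 0.013, 0.049]
force: [-2.3, -3.9, 3.2]
finger_gap: 0.468
gripper_force: 2.1
```

```bash
python3 -c "
from h import *
where()"
```

```text
t 36.32 stand [-34.9  -0.9] z 29.8 Fst [-3.8 -2.4  3.2]
```

>>> {"op": "apply_moves", "data": {"claw": [-0.06, -0.06, -0.06, -0.06, -0.06], "travel": [[-0.001, 0, 0], [-0.002, 0, 0], [-0.003, 0, 0], [-0.004, 0, 0], [-0.004, 0, 0]], "turn": [[0, 0, 0], [0, 0, 0], [0, 0, 0], [0, 0, 0], [0, 0, 0]]}}

```text
t: 36.73
tcp_pos: [0.594, 0.2191, 0.0297]
tool_rot: [-0.244, 0.968, 0.013, 0.047]
force: [-5.4, -4.7, 5.4]
finger_gap: 0.47
gripper_force: 3.7
```

```bash
python3 -c "
from h import *
where()"
```

```text
t 36.73 stand [-33.7  -0.4] z 29.7 Fst [-7.  -1.6  5.4]
```

>>> {"op": "apply_moves", "data": {"claw": [-0.06, -0.06, -0.06, -0.06], "travel": [[-0.001, 0, 0], [-0.002, 0, 0], [-0.003, 0, 0], [-0.003, 0, 0]], "turn": [[0, 0, 0], [0, 0, 0], [0, 0, 0], [0, 0, 0]]}}

```text
t: 37.07
tcp_pos: [0.5948, 0.2199, 0.0297]
tool_rot: [-0.245, 0.968, 0.013, 0.046]
force: [-6.9, -6.4, 6.6]
finger_gap: 0.472
gripper_force: 4.7
```

```bash
python3 -c "
from h import *
where()"
```

```text
t 37.07 stand [-32.6  -0.2] z 29.7 Fst [-9.1 -2.4  6.6]
```

>>> {"op": "apply_moves", "data": {"claw": [-0.06, -0.06, -0.06, -0.06, -0.06], "travel": [[-0.001, 0, 0], [-0.002, 0, 0], [-0.003, 0, 0], [-0.004, 0, 0], [-0.004, 0, 0]], "turn": [[0, 0, 0], [0, 0, 0], [0, 0, 0], [0, 0, 0], [0, 0, 0]]}}

```text
t: 37.48
tcp_pos: [0.595, 0.2201, 0.0298]
tool_rot: [-0.245, 0.969, 0.012, 0.043]
force: [-11.3, -10.9, 10.0]
finger_gap: 0.467
gripper_force: 7.5
```

```bash
python3 -c "
from h import *
where();s=rep(zmax=.1)
for c in clusters(s,(500,740,120,360),(76,81),100): print(*c,w2st(c[2]))
"
```

```text
t 37.48 stand [-32.4  -0.1] z 29.8 Fst [-15.1  -4.3  10. ]
t 37.53 [595.  220.1  29.8] phi 118.4 F [-11.  -10.5   9.6] gap 0.47
  blank [616.9, 178.8, 40.2, 72.0, 14.3, 41.1]
  blank [604.3, 221.9, 61.2, 31.3, 5.6, 43.6]
  blank [574.2, 258.9, 40.2, -23.7, 17.2, 36.7]
  blank [640.2, 186.5, 81.0, -89.6, 12.5, 40.0]
  blank [594.7, 271.2, 81.0, -33.1, 12.9, 43.4]
315 [593.5 185.   78.4] [593.3 184.6] [ 3.1 12.8] 26.1 [-50.56763492 -30.58748598]
311 [567.7 232.7  78.5] [567.4 232.6] [ 3.3 12.9] 27.6 [-50.80615045  23.95381131]
144 [602.2 168.8  79.1] [602.1 168.1] [ 3.1 12. ] 30.2 [-50.57661454 -49.28748382]
135 [559.2 248.7  79. ] [558.6 249. ] [ 2.7 11.3] 31.6 [-50.84427202  42.56559647]
153 [603.3 178.   78.4] [603.3 177.7] [3.2 7.5] 14.9 [-44.99634824 -41.38428017]
155 [567.3 244.6  78.6] [567.1 244.8] [4.3 7.1] 54.4 [-45.32444356  34.85706264]
522 [604.2 221.3  77.5] [604.3 221.6] [ 3. 40.] 26.8 [-23.43679979  -3.12992263]
598 [641.  186.6  80.6] [641.8 187.4] [ 9.4 38.6] 82.2 [ -6.46564865 -50.961607  ]
569 [596.2 273.1  80.6] [596.8 272.6] [40.4  9.6] 65.0 [-6.03114534 45.39113664]
```

>>> {"op": "apply_moves", "data": {"claw": [-0.06, -0.06, -0.06, -0.06, -0.06], "travel": [[0.02, 0, 0], [0.04, 0, 0], [0.06, 0, 0], [0.075, 0, 0], [0.075, 0, 0]], "turn": [[0, 0, 0], [0, 0, 0], [0, 0, 0], [0, 0, 0], [0, 0, 0]]}}

```text
t: 37.95
tcp_pos: [0.5463, 0.1941, 0.0238]
tool_rot: [-0.244, 0.969, 0.013, 0.049]
force: [-1.9, -1.0, -0.3]
finger_gap: 0.466
gripper_force: 0.0
```

```bash
cat >> h.py <<'E'
def face(s,axis=0,other=(-60,60)):
    """x (axis 0) or y (axis 1) of the pile's near face by blank layer, stand frame"""
    P=pts(s)*1000;m,_=brown(s);q=w2st(P.reshape(-1,3)).reshape(*P.shape[:2],2);z=P[...,2]
    for i in range(6):
        g=(m>0)&(z>33.5+8*i)&(z<39+8*i)&(abs(q[...,0])<45)&(abs(q[...,1])<85)
        for a,b in ((-60,-35),(-35,0),(0,35),(35,60)) if axis==0 else ((-24,0),(0,24)):
            k=g&(q[...,1-axis]>a)&(q[...,1-axis]<b)
            print("%5s"%(round(float(np.median(q[...,axis][k])),1) if k.sum()>8 else "-"),k.sum(),end=" | ")
        print()
E
python3 -c "
from h import *
where();s=rep(zmax=.1,save='w8');face(s)
"
```

```text
t 37.95 stand [-87.5  -0. ] z 23.8 Fst [-2.1 -0.  -0.3]
t 38.00 [548.4 194.6  24.2] phi 118.3 F [ 0.6 -0.3  0.1] gap 0.47
  blank [631.9, 169.2, 43.0, 21.7, 4.0, 7.5]
    - 0 |     - 0 |     - 0 |     - 5 | 
-23.9 20 |     - 0 |     - 0 |     - 5 | 
    - 0 |     - 0 |     - 0 |     - 2 | 
    - 0 |     - 0 |     - 0 |     - 0 | 
    - 0 |     - 0 |     - 0 |     - 0 | 
    - 0 |     - 0 |     - 0 |     - 0 |
```

View pics/w8.png

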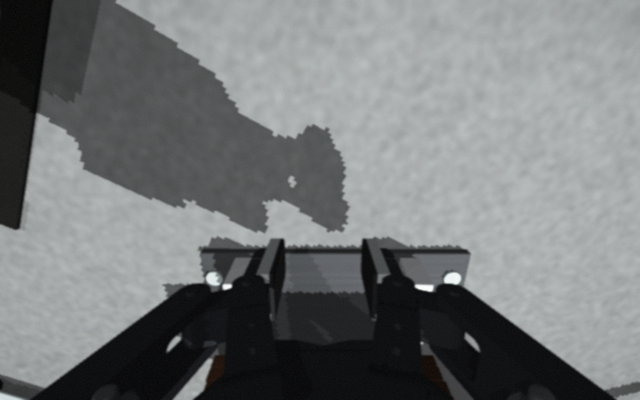

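```bash
python3 -c "
from h import *
s=manip.snapshot('side');face(s);print();face(s,1)
x=s['pixels'][130:200,250:350];cv2.imwrite('pics/sd.png',cv2.resize(x,None,fx=7,fy=7,interpolation=cv2.INTER_CUBIC)[:,:,::-1])
"
```

```text
- 7 |     - 1 |     - 0 |     - 1 | 
    - 3 |     - 2 |     - 0 |     - 0 | 
-23.3 10 |     - 0 |     - 0 |     - 0 | 
    - 5 |     - 1 |     - 0 |     - 0 | 
    - 4 |     - 0 |     - 0 |     - 0 | 
    - 8 |     - 6 |     - 0 |     - 0 | 

    - 7 |     - 1 | 
    - 6 |     - 3 | 
    - 6 |     - 2 | 
    - 6 |     - 1 | 
    - 4 |     - 1 | 
-52.7 10 |     - 7 |
```

View pics/sd.png

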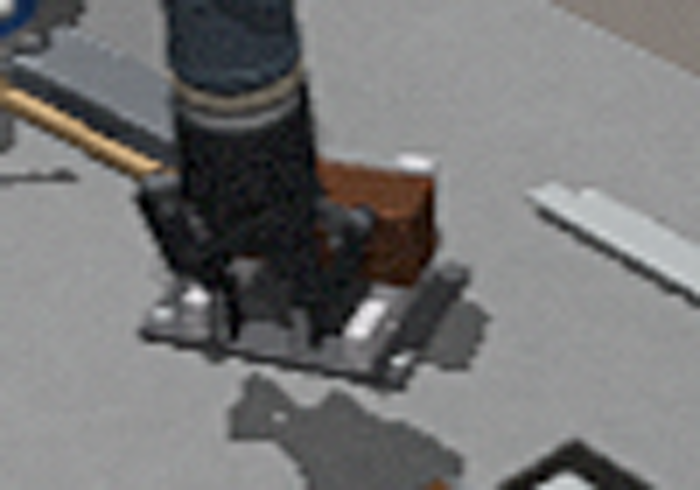

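>>> {"op": "apply_moves", "data": {"claw": [-0.06, -0.06, -0.06, -0.06, -0.06], "travel": [[-0.02, 0, -0.021], [-0.05, 0, -0.021], [-0.058, 0, -0.021], [-0.061, 0, -0.021], [-0.064, 0, -0.021]], "turn": [[0, 0, 0], [0, 0, 0], [0, 0, 0], [0, 0, 0], [0, 0, 0]]}}

```text
t: 38.47
tcp_pos: [0.5918, 0.2182, 0.0457]
tool_rot: [-0.244, 0.968, 0.013, 0.05]
force: [-0.1, -0.3, 0.5]
finger_gap: 0.465
gripper_force: 0.0
```

>>> {"op": "apply_moves", "data": {"claw": [-0.06, -0.06, -0.06, -0.06, -0.06], "travel": [[-0.002, 0, 0], [-0.004, 0, 0], [-0.006, 0, 0], [-0.008, 0, 0], [-0.008, 0, 0]], "turn": [[0, 0, 0], [0, 0, 0], [0, 0, 0], [0, 0, 0], [0, 0, 0]]}}

```text
t: 38.88
tcp_pos: [0.595, 0.2199, 0.0458]
tool_rot: [-0.244, 0.969, 0.013, 0.047]
force: [-3.0, -3.3, 0.6]
finger_gap: 0.469
gripper_force: 2.3
```

```bash
python3 -c "
from h import *
where()"
```

```text
t 38.88 stand [-32.4  -0.2] z 45.8 Fst [-4.2 -1.5  0.6]
```

>>> {"op": "apply_moves", "data": {"claw": [-0.06, -0.06, -0.06, -0.06, -0.06], "travel": [[-0.002, 0, 0], [-0.005, 0, 0], [-0.005, 0, 0], [0.01, 0, -0.01], [0.01, 0, -0.021]], "turn": [[0, 0, 0], [0, 0, 0], [0, 0, 0], [0, 0, 0], [0, 0, 0]]}}

```text
t: 39.3
tcp_pos: [0.5863, 0.2154, 0.0616]
tool_rot: [-0.244, 0.969, 0.013, 0.048]
force: [-0.8, 0.1, 0.8]
finger_gap: 0.475
gripper_force: 0.0
```

>>> {"op": "apply_moves", "data": {"claw": [-0.06, -0.06, -0.06, -0.06, -0.06], "travel": [[-0.005, 0, 0], [-0.009, 0, 0], [-0.012, 0, 0], [-0.015, 0, 0], [-0.015, 0, 0]], "turn": [[0, 0, 0], [0, 0, 0], [0, 0, 0], [0, 0, 0], [0, 0, 0]]}}

```text
t: 39.72
tcp_pos: [0.5952, 0.2198, 0.0634]
tool_rot: [-0.245, 0.968, 0.012, 0.044]
force: [-10.7, -8.7, 10.4]
finger_gap: 0.468
gripper_force: 6.7
```

```bash
python3 -c "
from h import *
where()
print('up');plan([(*st2w(-60,0),65,118.1,-.06,1),(*st2w(-60,0),130,118.1,-.06),(*st2w(-4,-100),140,28.1,-1,1)])"
```

```text
t 39.72 stand [-32.3  -0.4] z 63.4 Fst [-13.5  -2.6  10.4]
up
x2 claw -0.06 [0.0343, 0.0007, -0.0052] [0.0006, 0.0292, 0.0015]
x2 claw -0.06 [0.0, 0.0, -0.0813] [0.0, 0.0, 0.0]
x5 claw -1 [-0.025, -0.0446, -0.0045] [0.0, 0.0, 0.1786]
x5 claw -1 [-0.0449, -0.0245, -0.0045] [0.0, 0.0, 0.1786]
x5 claw -1 [-0.0409, 0.0025, -0.0036] [0.0, 0.0, 0.1429]
end [667.1 145.3 140. ]
```

>>> {"op": "apply_moves", "data": {"claw": [-0.06, -0.06, -0.06, -0.06, -0.06], "travel": [[0.0343, 0, -0.005], [0.0343, 0, -0.005], [0.0343, 0, -0.045], [0.0343, 0, -0.085], [0.0343, 0, -0.085]], "turn": [[0, 0.029, 0.001], [0, 0.029, 0.001], [0, 0.029, 0.001], [0, 0.029, 0.001], [0, 0.029, 0.001]]}}

```text
t: 40.13
tcp_pos: [0.5747, 0.2073, 0.1341]
tool_rot: [-0.243, 0.97, 0.002, 0.013]
force: [0.6, 0.1, 0.2]
finger_gap: 0.467
gripper_force: 0.0
```

>>> {"op": "apply_moves", "data": {"claw": [-1, -1, -1, -1, -1], "travel": [[-0.025, -0.0446, -0.0045], [-0.025, -0.0446, -0.0045], [-0.025, -0.0446, -0.0045], [-0.025, -0.0446, -0.0045], [-0.025, -0.0446, -0.0045]], "turn": [[0, 0, 0.1786], [0, 0, 0.1786], [0, 0, 0.1786], [0, 0, 0.1786], [0, 0, 0.1786]]}}

```text
t: 40.55
tcp_pos: [0.6057, 0.1843, 0.1323]
tool_rot: [0.038, 0.999, 0.004, 0.007]
force: [-0.5, -0.4, -0.1]
finger_gap: 0.002
gripper_force: 0.0
```

>>> {"op": "apply_moves", "data": {"claw": [-1, -1, -1, -1, -1], "travel": [[-0.0449, -0.0245, -0.0045], [-0.0449, -0.0245, -0.0045], [-0.0449, -0.0245, -0.0045], [-0.0449, -0.0245, -0.0045], [-0.0449, -0.0245, -0.0045]], "turn": [[0, 0, 0.1786], [0, 0, 0.1786], [0, 0, 0.1786], [0, 0, 0.1786], [0, 0, 0.1786]]}}

```text
t: 40.97
tcp_pos: [0.6401, 0.1621, 0.1359]
tool_rot: [0.313, 0.95, 0.006, 0.006]
force: [0.4, 0.3, 0.9]
finger_gap: 0.002
gripper_force: 0.0
```

>>> {"op": "apply_moves", "data": {"claw": [-1, -1, -1, -1, -1], "travel": [[-0.0409, 0.0025, -0.0036], [-0.0409, 0.0025, -0.0036], [-0.0409, 0.0025, -0.0036], [-0.0409, 0.0025, -0.0036], [-0.0409, 0.0025, -0.0036]], "turn": [[0, 0, 0.1429], [0, 0, 0.1429], [0, 0, 0.1429], [0, 0, 0.1429], [0, 0, 0.1429]]}}

```text
t: 41.38
tcp_pos: [0.6673, 0.1443, 0.139]
tool_rot: [0.515, 0.857, 0.007, 0.004]
force: [-0.3, -0.3, 0.3]
finger_gap: 0.001
gripper_force: 0.0
```

```bash
python3 -c "
from h import *
where();s=rep(zmax=.1)
for zr in((81.5,90),(76,81.5)):
    for c in clusters(s,(500,740,120,360),zr,100): print(*c,w2st(c[2]))
s=manip.snapshot('side');face(s);print();face(s,1)
plan([(*st2w(-2,-95),30,28.1,-1,0)])
"
```

```text
t 41.38 stand [  -4.2 -101. ] z 139.0 Fst [-0.4 -0.2  0.3]
t 41.43 [666.9 144.3 139. ] phi 28.2 F [-0.5 -0.3 -0.3] gap -0.00
  blank [634.9, 227.3, 81.0, 28.0, 60.0, 104.9]
  blank [456.2, -33.9, 63.7, -35.1, 40.8, 83.8]
582 [673.3 205.1  84.7] [672.8 204.5] [14.7 19.9] 28.0 [ 28.93458736 -50.4786059 ]
9551 [630.2 223.6  80.7] [631.6 220.9] [48.2 96.8] 28.1 [  0.31555534 -16.6060358 ]
    - 5 | -22.1 14 |     - 6 |     - 5 | 
    - 8 |     - 5 |     - 4 |     - 4 | 
    - 5 |     - 6 |     - 6 |     - 4 | 
-21.4 9 | -23.6 14 |     - 7 |     - 6 | 
    - 8 |     - 7 |     - 7 |     - 4 | 
-19.6 17 | -19.8 16 | -11.8 17 | -14.9 11 | 

-16.6 26 |     - 0 | 
-27.7 17 |     - 2 | 
 -7.5 12 |     - 2 | 
-19.5 27 |     - 3 | 
-29.0 20 |     - 0 | 
-11.4 36 |  -0.5 23 | 
x3 claw -1 [0.0071, 0.0017, 0.1363] [0.0047, -0.0001, 0.0008]
end [666.5 150.7  30. ]
```

>>> {"op": "apply_moves", "data": {"claw": [-1, -1, -1, -1, -1], "travel": [[0, 0.001, 0.05], [0, 0.001, 0.1], [0, 0.001, 0.1363], [0.01, 0.001, 0.1363], [0.02, 0.001, 0.1363]], "turn": [[0.0047, 0.033, 0], [0.0047, 0.033, 0], [0.0047, 0.033, 0], [0.0047, 0.033, 0], [0.0047, 0.033, 0]]}}

```text
t: 41.9
tcp_pos: [0.6586, 0.1593, 0.0284]
tool_rot: [0.513, 0.857, 0.025, -0.047]
force: [0.7, 0.3, 0.5]
finger_gap: 0.002
gripper_force: 0.0
```

>>> {"op": "apply_moves", "data": {"claw": [-1, -1, -1, -1, -1], "travel": [[0.004, 0, 0], [0.008, 0, 0], [0.01, 0, 0], [0.012, 0, 0], [0.013, 0, 0]], "turn": [[0, 0, 0], [0, 0, 0], [0, 0, 0], [0, 0, 0], [0, 0, 0]]}}

```text
t: 42.32
tcp_pos: [0.6565, 0.1681, 0.0333]
tool_rot: [0.513, 0.857, 0.027, -0.043]
force: [1.1, -1.7, 1.0]
finger_gap: 0.002
gripper_force: 1.0
```

```bash
python3 -c "
from h import *
where()"
```

```text
t 42.32 stand [ -2.6 -74.9] z 33.3 Fst [ 0.2 -2.   1. ]
```

>>> {"op": "apply_moves", "data": {"claw": [-1, -1, -1, -1, -1], "travel": [[0.002, 0, 0], [0.004, 0, 0], [0.006, 0, 0], [0.008, 0, 0], [0.008, 0, 0]], "turn": [[0, 0, 0], [0, 0, 0], [0, 0, 0], [0, 0, 0], [0, 0, 0]]}}

```text
t: 42.73
tcp_pos: [0.6555, 0.1699, 0.0333]
tool_rot: [0.513, 0.857, 0.025, -0.041]
force: [3.3, -9.7, 2.0]
finger_gap: 0.002
gripper_force: 5.0
```

```bash
python3 -c "
from h import *
where()"
```

```text
t 42.73 stand [ -2.6 -72.8] z 33.3 Fst [ -1.6 -10.1   2. ]
```

>>> {"op": "apply_moves", "data": {"claw": [-1, -1, -1, -1, -1], "travel": [[0.001, 0, 0], [0.003, 0, 0], [0.003, 0, 0], [-0.01, 0, -0.01], [-0.01, 0, -0.016]], "turn": [[0, 0, 0], [0, 0, 0], [0, 0, 0], [0, 0, 0], [0, 0, 0]]}}

```text
t: 43.15
tcp_pos: [0.6575, 0.1636, 0.0444]
tool_rot: [0.514, 0.856, 0.026, -0.045]
force: [-0.1, -0.0, 1.0]
finger_gap: -0.002
gripper_force: 0.0
```

>>> {"op": "apply_moves", "data": {"claw": [-1, -1, -1, -1, -1], "travel": [[0.003, 0, 0], [0.006, 0, 0], [0.009, 0, 0], [0.011, 0, 0], [0.011, 0, 0]], "turn": [[0, 0, 0], [0, 0, 0], [0, 0, 0], [0, 0, 0], [0, 0, 0]]}}

```text
t: 43.57
tcp_pos: [0.655, 0.1698, 0.0451]
tool_rot: [0.512, 0.858, 0.024, -0.041]
force: [4.8, -11.9, -0.1]
finger_gap: 0.002
gripper_force: 6.4
```

```bash
python3 -c "
from h import *
where()"
```

```text
t 43.57 stand [ -3.1 -72.7] z 45.1 Fst [ -1.4 -12.8  -0.1]
```

>>> {"op": "apply_moves", "data": {"claw": [-1, -1, -1, -1, -1], "travel": [[-0.01, 0, 0], [-0.01, 0, -0.02], [-0.006, 0, -0.02], [-0.002, 0, -0.02], [0, 0, -0.02]], "turn": [[0, 0, 0], [0, 0, 0], [0, 0, 0], [0, 0, 0], [0, 0, 0]]}}

```text
t: 43.98
tcp_pos: [0.6553, 0.1699, 0.0614]
tool_rot: [0.512, 0.858, 0.025, -0.041]
force: [3.4, -11.1, 3.0]
finger_gap: 0.001
gripper_force: 6.1
```

```bash
python3 -c "
from h import *
where()"
```

```text
t 43.98 stand [ -2.8 -72.8] z 61.4 Fst [ -2.2 -11.4   3. ]
```

>>> {"op": "apply_moves", "data": {"claw": [-1, -1, -1, -1, -1], "travel": [[-0.03, 0, 0], [-0.03, 0, -0.04], [-0.03, 0, -0.08], [-0.03, 0, -0.12], [-0.03, 0, -0.16]], "turn": [[0, 0, 0], [0, -0.033, 0], [0, -0.033, 0], [0, -0.033, 0], [0, -0.033, 0]]}}

```text
t: 44.4
tcp_pos: [0.6692, 0.1408, 0.1852]
tool_rot: [0.513, 0.858, -0.001, -0.003]
force: [-0.3, 0.4, -0.0]
finger_gap: 0.002
gripper_force: 0.0
```

```bash
python3 -c "
from h import *
where();s=rep(zmax=.1,save='w9')
for zr in((81.5,90),(76,81.5)):
    for c in clusters(s,(500,740,120,360),zr,100): print(*c,w2st(c[2]))
for c in clusters(s,(380,640,-90,60),(4.5,10),100): print(*c)
P=pts(s)*1000;h=cv2.cvtColor(s['pixels'],cv2.COLOR_RGB2HSV)
g=(P[...,2]>55)&(P[...,2]<85)&(P[...,1]<60)&(P[...,1]>-80)&(P[...,0]<560)
print(cv2.minAreaRect(P[g][:,:2].astype(np.float32)),np.percentile(P[g][:,2],[5,50,95]))
"
```

```text
t 44.40 stand [  -4.3 -104.9] z 185.2 Fst [-0.   0.5 -0. ]
t 44.45 [674.1 140.4 193.4] phi 28.2 F [1.1 0.5 4.2] gap 0.00
  blank [632.9, 221.6, 80.9, 27.9, 62.7, 117.4]
  blank [447.6, -28.5, 65.0, 89.2, 42.6, 92.2]
387 [673.5 205.2  84.8] [673.7 205.1] [12.1 19.9] 28.7 [ 30.01110867 -50.37324048]
7194 [627.6 228.4  80.7] [634.2 228.2] [ 59.9 107.1] 28.0 [  6.04747192 -11.39114056]
3509 [558.1 -20.3   6.8] [556.8 -22.4] [97.9 75.2] 1.1
((449.6976013183594, -17.906635284423828), (25.17679786682129, 101.26898956298828), 87.81591796875) [58.01450783 73.625584   76.52490144]
```

View pics/w9.png

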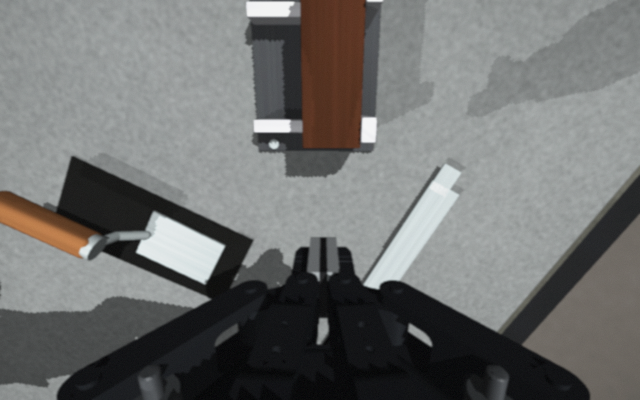

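x and y taps all bottomed at the same plane, so the pile is flush. The view shows it against the near post at (368,130); the lifter's handle is at (45,220) and its blade at (180,245). Going to the lifter.

```bash
python3 - <<'E'
from h import *
plan([(*st2w(-4,-130),190,20,-.2),(467,-19,160,-92,.2,2)])
E
```

```text
x2 claw -0.2 [-0.028, -0.0049, 0.0043] [0.0025, 0.001, 0.0457]
x5 claw 0.2 [-0.0207, -0.0913, 0.011] [0.0, 0.0, 0.183]
x5 claw 0.2 [-0.067, -0.0654, 0.011] [0.0, 0.0, 0.183]
x5 claw 0.2 [-0.0918, -0.0184, 0.011] [0.0, 0.0, 0.183]
x4 claw 0.2 [-0.0348, 0.0138, 0.0044] [0.0, 0.0, 0.0732]
end [467. -19. 160.]
```

>>> {"op": "apply_moves", "data": {"claw": [-0.2, -0.2, -0.2], "travel": [[-0.028, -0.0049, 0.0043], [-0.028, -0.0049, 0.0043], [-0.028, -0.0049, 0.0043]], "turn": [[0.0025, 0.001, 0.0457], [0.0025, 0.001, 0.0457], [0.0025, 0.001, 0.0457]]}}

```text
t: 44.7
tcp_pos: [0.677, 0.1179, 0.1809]
tool_rot: [0.574, 0.819, -0.004, -0.005]
force: [-0.1, 0.1, 0.4]
finger_gap: 0.393
gripper_force: 0.0
```

>>> {"op": "apply_moves", "data": {"claw": [0.2, 0.2, 0.2, 0.2, 0.2], "travel": [[-0.0207, -0.0913, 0.011], [-0.0207, -0.0913, 0.011], [-0.0207, -0.0913, 0.011], [-0.0207, -0.0913, 0.011], [-0.0207, -0.0913, 0.011]], "turn": [[0, 0, 0.183], [0, 0, 0.183], [0, 0, 0.183], [0, 0, 0.183], [0, 0, 0.183]]}}

```text
t: 45.12
tcp_pos: [0.6127, 0.0781, 0.1726]
tool_rot: [0.784, 0.621, -0.006, -0.005]
force: [0.6, -0.6, -0.7]
finger_gap: 0.6
gripper_force: 0.0
```

>>> {"op": "apply_moves", "data": {"claw": [0.2, 0.2, 0.2, 0.2, 0.2], "travel": [[-0.067, -0.0654, 0.011], [-0.067, -0.0654, 0.011], [-0.067, -0.0654, 0.011], [-0.067, -0.0654, 0.011], [-0.067, -0.0654, 0.011]], "turn": [[0, 0, 0.183], [0, 0, 0.183], [0, 0, 0.183], [0, 0, 0.183], [0, 0, 0.183]]}}

```text
t: 45.53
tcp_pos: [0.5498, 0.0377, 0.1648]
tool_rot: [0.928, 0.373, -0.006, -0.003]
force: [1.1, 0.1, 0.2]
finger_gap: 0.598
gripper_force: 0.0
```

>>> {"op": "apply_moves", "data": {"claw": [0.2, 0.2, 0.2, 0.2, 0.2], "travel": [[-0.0918, -0.0184, 0.011], [-0.0918, -0.0184, 0.011], [-0.0918, -0.0184, 0.011], [-0.0918, -0.0184, 0.011], [-0.0918, -0.0184, 0.011]], "turn": [[0, 0, 0.183], [0, 0, 0.183], [0, 0, 0.183], [0, 0, 0.183], [0, 0, 0.183]]}}

```text
t: 45.95
tcp_pos: [0.4868, -0.0028, 0.157]
tool_rot: [0.995, 0.095, -0.007, -0.001]
force: [0.3, -0.1, -0.1]
finger_gap: 0.601
gripper_force: 0.0
```

>>> {"op": "apply_moves", "data": {"claw": [0.2, 0.2, 0.2, 0.2, 0.2], "travel": [[-0.0348, 0.0138, 0.0044], [-0.0348, 0.0138, 0.0044], [-0.0348, 0.0138, 0.0044], [-0.0348, 0.0138, 0.0044], [-0.0348, 0.0138, 0.0044]], "turn": [[0, 0, 0.073], [0, 0, 0.073], [0, 0, 0.073], [0, 0, 0.073], [0, 0, 0.073]]}}

```text
t: 46.37
tcp_pos: [0.4637, -0.0195, 0.1544]
tool_rot: [1.0, -0.016, -0.005, 0.0]
force: [0.2, 0.5, -0.8]
finger_gap: 0.598
gripper_force: 0.0
```

```bash
python3 - <<'E'
from h import *
s=rep(save="w10");np.savez("w10.npz",**s)
P=pts(s)*1000;hsv=cv2.cvtColor(s["pixels"],cv2.COLOR_RGB2HSV)
g=(P[...,0]>380)&(P[...,0]<640)&(P[...,1]<60)&(P[...,1]>-100)
for nm,k in dict(blade=g&(P[...,2]>4)&(P[...,2]<9)&(hsv[...,2]>140)&(hsv[...,1]<60),handle=g&(P[...,2]>70)&(P[...,2]<80)&(hsv[...,1]>100),mat=g&(hsv[...,2]<50)&(P[...,2]<6)&(P[...,2]>1)).items():
    q=P[k];print(nm,k.sum(),q.mean(0).round(1) if k.sum() else "",cv2.minAreaRect(q[:,:2].astype(np.float32)) if k.sum()>5 else "")
E
```

```text
t 46.42 [463.9 -19.6 154.4] phi -91.9 F [0.1 0.3 0.7] gap 0.60
blade 6814 [561.7 -21.4   6.9] ((558.92626953125, -21.569074630737305), (60.739784240722656, 91.24656677246094), 89.0186996459961)
handle 2740 [449.6 -19.5  75.4] ((446.8987731933594, -18.8813533782959), (21.47623634338379, 95.04052734375), 88.65354919433594)
mat 13392 [527.3 -23.3   3.9] ((519.7435302734375, -22.421035766601562), (214.6508026123047, 98.3091812133789), 0.6516512632369995)
```

View pics/w10.png

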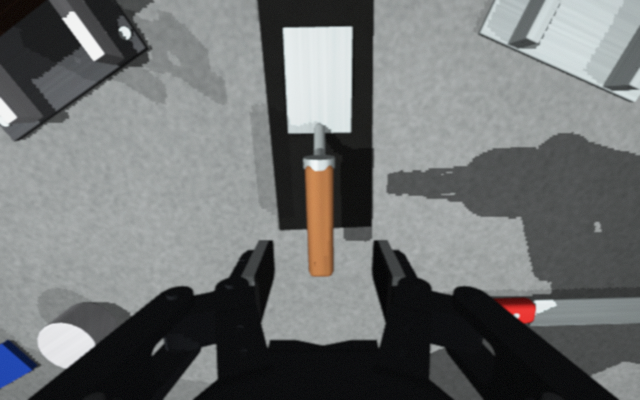

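Handle at (320,215), blade at (318,78) on the mat. The TCP already sits over the grip point.

```bash
python3 - <<'E'
from h import *
s=dict(np.load("w10.npz"));X=np.array([.4645,-.02,.075]);c=s["R"]@X+s["t"];print((s["intrinsics"]@c)[:2]/c[2])
plan([(464.5,-20,44.5,-91.1,.2,1)])
E
```

```text
[319.48152045 203.47989271]
x4 claw 0.2 [0.0023, 0.0004, 0.1374] [0.0003, 0.0033, -0.0043]
end [464.5 -20.   44.5]
```

>>> {"op": "apply_moves", "data": {"claw": [0.2, 0.2, 0.2, 0.2, 0.2], "travel": [[0.0023, 0.0004, 0.04], [0.0023, 0.0004, 0.08], [0.0023, 0.0004, 0.12], [0.0023, 0.0004, 0.1374], [0.0023, 0.0004, 0.1374]], "turn": [[0, 0.0033, -0.0043], [0, 0.0033, -0.0043], [0, 0.0033, -0.0043], [0, 0.0033, -0.0043], [0, 0.0033, -0.0043]]}}

```text
t: 46.83
tcp_pos: [0.4625, -0.0198, 0.0418]
tool_rot: [1.0, -0.01, -0.003, -0.0]
force: [-0.7, 0.4, 1.2]
finger_gap: 0.597
gripper_force: 0.0
```

>>> {"op": "apply_moves", "data": {"claw": [0.2, 0.2, -0.6, -0.6, -0.6], "travel": [[0, 0, 0], [0, 0, 0], [0, 0, 0], [0, 0, 0], [0, 0, 0]], "turn": [[0, 0, 0], [0, 0, 0], [0, 0, 0], [0, 0, 0], [0, 0, 0]], "newtons": 30}}

```text
t: 47.25
tcp_pos: [0.4646, -0.0206, 0.0458]
tool_rot: [1.0, -0.011, 0.001, 0.001]
force: [0.3, 1.3, 4.9]
finger_gap: 0.252
gripper_force: 29.3
```

>>> {"op": "apply_moves", "data": {"claw": [-0.7, -0.7, -0.7, -0.7, -0.7], "travel": [[0, 0, 0], [0, 0, 0], [0, 0, 0], [0, 0, 0], [0, 0, 0]], "turn": [[0, 0, 0], [0, 0, 0], [0, 0, 0], [0, 0, 0], [0, 0, 0]], "newtons": 120}}

```text
t: 47.67
tcp_pos: [0.4646, -0.0205, 0.046]
tool_rot: [1.0, -0.011, 0.001, 0.001]
force: [-0.2, 0.8, 7.2]
finger_gap: 0.236
gripper_force: 116.2
```

```bash
cat >> h.py <<'E'
def blade(s):
    """lifter handle / blade as seen, blade tilt"""
    P=pts(s)*1000;hsv=cv2.cvtColor(s["pixels"],cv2.COLOR_RGB2HSV);st=manip.sense();R=Ro.from_quat(st["tool_rot"]).as_matrix()
    q=(P-st["tcp_pos"]*1000)@R   # tool frame
    k=(q[...,0]>45)&(q[...,0]<145)&(abs(q[...,1])<40)&(q[...,2]>25)&(q[...,2]<52)&(hsv[...,2]>120)&(hsv[...,1]<60)
    a=q[k];r=cv2.minAreaRect(a[:,:2].astype(np.float32));A=np.c_[a[:,0]-95,a[:,1],np.ones(len(a))];w=np.linalg.lstsq(A,a[:,2],rcond=None)[0]
    print("blade in tool",k.sum(),np.round(r[0],1),np.round(r[1],1),round(r[2],1),"z=%.1f slope x %.4f y %.4f"%(w[2],w[0],w[1]))
E
python3 - <<'E'
from h import *
s=rep();blade(s)
E
```

```text
t 47.72 [464.6 -20.5  46. ] phi -91.3 F [-0.8  1.2  7. ] gap 0.24
blade in tool 16143 [88.7  0.9] [62.4 83. ] 88.8 z=39.0 slope x 0.0057 y 0.0034
```

>>> {"op": "apply_moves", "data": {"claw": [-0.7, -0.7, -0.7, -0.7, -0.7], "travel": [[0, 0, -0.02], [0, 0, -0.05], [0, 0, -0.1], [0, 0, -0.14], [0, 0, -0.15]], "turn": [[0, 0, 0], [0, 0, 0], [0, 0, 0], [0, 0, 0], [0, 0, 0]]}}

```text
t: 48.13
tcp_pos: [0.4664, -0.0211, 0.1692]
tool_rot: [1.0, -0.011, 0.004, 0.002]
force: [1.1, -0.4, -2.2]
finger_gap: 0.235
gripper_force: 117.0
```

```bash
python3 - <<'E'
from h import *
s=rep(save="w11");blade(s)
plan([(*st2w(-225,0),165,-61.9,-.7,2)])
plan([(*st2w(-225,0),65,-61.9,-.7,2)],start=(*st2w(-225,0),165,-61.9))
E
```

```text
t 48.18 [466.3 -21.  168.6] phi -91.3 F [-0.1  0.3 -1.2] gap 0.24
  blank [318.0, -224.0, 11.5, -5.3, 8.5, 81.4]
blade in tool 15769 [89.2  0.9] [60.4 83.6] 88.8 z=39.0 slope x 0.0119 y 0.0014
x5 claw -0.7 [-0.0558, -0.1869, 0.0034] [0.0018, -0.0022, -0.1631]
x2 claw -0.7 [0.0, 0.0, 0.0] [0.0, 0.0, 0.0]
end [425.  129.4 165. ]
x5 claw -0.7 [0.0, 0.0, 0.125] [0.0, 0.0, 0.0]
end [425.  129.4  65. ]
```

>>> {"op": "apply_moves", "data": {"claw": [-0.7, -0.7, -0.7, -0.7, -0.7], "travel": [[-0.0558, -0.1869, 0.0034], [-0.0558, -0.1869, 0.0034], [-0.0558, -0.1869, 0.0034], [-0.0558, -0.1869, 0.0034], [-0.0558, -0.1869, 0.0034]], "turn": [[0.0018, -0.0022, -0.163], [0.0018, -0.0022, -0.163], [0.0018, -0.0022, -0.163], [0.0018, -0.0022, -0.163], [0.0018, -0.0022, -0.163]]}}

```text
t: 48.6
tcp_pos: [0.418, 0.1341, 0.1602]
tool_rot: [0.969, 0.247, -0.007, -0.004]
force: [0.0, -0.5, -2.6]
finger_gap: 0.235
gripper_force: 117.9
```

>>> {"op": "apply_moves", "data": {"claw": [-0.7, -0.7, -0.7, -0.7, -0.7], "travel": [[0, 0, 0], [0, 0, 0], [0, 0, 0], [0, 0, 0.03], [0, 0, 0.06]], "turn": [[0, 0, 0], [0, 0, 0], [0, 0, 0], [0, 0, 0], [0, 0, 0]]}}

```text
t: 49.02
tcp_pos: [0.4246, 0.129, 0.1141]
tool_rot: [0.971, 0.241, -0.001, -0.002]
force: [0.4, 0.6, -1.8]
finger_gap: 0.232
gripper_force: 118.0
```

>>> {"op": "apply_moves", "data": {"claw": [-0.7, -0.7, -0.7, -0.7, -0.7], "travel": [[0, 0, 0.03], [0, 0, 0.06], [0, 0, 0.07], [0, 0, 0.07], [0, 0, 0.07]], "turn": [[0, 0, 0], [0, 0, 0], [0, 0, 0], [0, 0, 0], [0, 0, 0]]}}

```text
t: 49.43
tcp_pos: [0.4223, 0.1296, 0.0577]
tool_rot: [0.97, 0.242, -0.004, -0.002]
force: [0.2, 0.1, -2.0]
finger_gap: 0.237
gripper_force: 117.8
```

```bash
python3 - <<'E'
from h import *
where();s=rep(save="w12",zmax=.1);blade(s)
P=pts(s)*1000;q=w2st(P.reshape(-1,3)).reshape(400,640,2);hsv=cv2.cvtColor(s["pixels"],cv2.COLOR_RGB2HSV)
k=(P[...,2]>12)&(P[...,2]<32)&(q[...,0]<-60)&(abs(q[...,1])<40)&(hsv[...,2]>120)&(hsv[...,1]<60)
for a in range(-170,-80,15):
    g=k&(q[...,0]>a)&(q[...,0]<a+15)
    if g.sum()>50: print(a,np.percentile(q[...,1][g],[1,50,99]).round(1),np.median(P[...,2][g]).round(1))
plan([(*st2w(-225,0),61,-61.9,-.7)])
E
```

```text
t 49.43 stand [-227.4    1.4] z 57.7 Fst [ 0.2  0.  -2. ]
t 49.48 [422.7 129.8  58.3] phi -62.0 F [ 1.4  0.1 -1.5] gap 0.23
  blank [420.7, 124.9, 87.1, -61.1, 22.9, 64.0]
blade in tool 15847 [86.8  0.6] [60.4 83.5] 89.0 z=40.4 slope x 0.0163 y 0.0024
-170 [-29.    0.4  29.9] 17.7
-155 [-28.6   0.9  30.1] 17.5
-140 [-28.5   0.8  30.4] 17.4
-125 [-28.1   1.3  30.7] 17.2
-110 [-27.8   1.8  31. ] 17.1
x1 claw -0.7 [0.0023, 0.0017, -0.0034] [-0.0019, 0.0016, -0.0006]
end [425.  129.4  61. ]
```

View pics/w12.png

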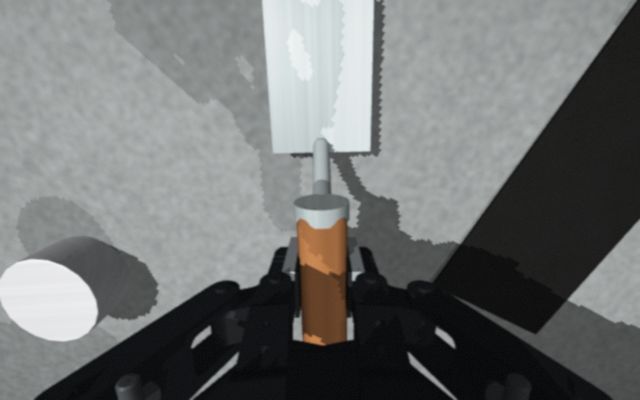

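>>> {"op": "apply_moves", "data": {"claw": [-0.7, -0.7, -0.7, -0.7, -0.7], "travel": [[0.0023, 0.001, -0.0034], [0.0023, 0.001, -0.0034], [0.0023, 0.001, -0.0034], [0.0023, 0.001, -0.0034], [0.0023, 0.001, -0.0034]], "turn": [[-0.0019, 0.007, 0.0056], [-0.0019, 0.007, 0.0056], [-0.0019, 0.007, 0.0056], [-0.0019, 0.007, 0.0056], [-0.0019, 0.007, 0.0056]]}}

```text
t: 49.9
tcp_pos: [0.4241, 0.1305, 0.061]
tool_rot: [0.972, 0.234, 0.008, -0.002]
force: [0.2, -0.6, -2.1]
finger_gap: 0.235
gripper_force: 118.0
```

```bash
cat >> h.py <<'E'
def Rl(phi,pitch):  # tool with lifter: pitch (deg) raises the blade's front
    return Rt(phi)*Ro.from_rotvec([0,np.radians(pitch),0])
def planl(x,y,z,phi,pitch):
    st=manip.sense();R=Ro.from_quat(st["tool_rot"]);d=R.inv().apply(np.array([x,y,z])-st["tcp_pos"]*1000)/800
    print("shift",d.round(4),"turn",((R.inv()*Rl(phi,pitch)).as_rotvec()/np.pi).round(4))
def bladest(s,O=S,A=SA):
    P=pts(s)*1000;st=manip.sense();t=w2st(st["tcp_pos"]*1000,A,O);q=w2st(P.reshape(-1,3),A,O).reshape(400,640,2)-t;hsv=cv2.cvtColor(s["pixels"],cv2.COLOR_RGB2HSV)
    R=Ro.from_quat(st["tool_rot"]).as_matrix();print("tcp",t.round(1),(st["tcp_pos"][2]*1000).round(1),"phi %.2f pitch %.2f"%(np.degrees(np.arctan2(R[1,1],R[0,1])),np.degrees(np.arcsin(R[2,0]))))
    zt=P[...,2]-st["tcp_pos"][2]*1000;k=(zt>-48)&(zt<-30)&(abs(q[...,1])<40)&(hsv[...,2]>120)&(hsv[...,1]<60)
    for a in range(52,142,15):
        g=k&(q[...,0]>a)&(q[...,0]<a+15)
        if g.sum()>50: print(" ",a,np.percentile(q[...,1][g],[1,99]).round(1)+t[1],np.median(P[...,2][g]).round(1))
E
python3 - <<'E'
from h import *
s=manip.snapshot("wrist");bladest(s)
planl(*st2w(-225,1.5),61,-63,1.0)
planl(*st2w(-96,1.5),61,-63,1.0)
E
```

```text
tcp [-225.3    1.4] 60.8 phi -62.93 pitch 0.95
  52 [-30.28188411  28.41811589] 22.5
  67 [-30.28188411  28.51811589] 22.6
  82 [-30.18188411  28.51811589] 22.8
  97 [-30.08188411  28.61811589] 23.0
  112 [-30.18188411  28.71811589] 23.2
  127 [-29.78188411  28.81811589] 23.2
shift [ 0.0004 -0.0001 -0.0002] turn [-0.      0.0003  0.0004]
shift [ 0.1616 -0.003   0.0025] turn [-0.      0.0003  0.0004]
```

>>> {"op": "apply_moves", "data": {"claw": [-0.7, -0.7, -0.7, -0.7, -0.7], "travel": [[0.03, -0.0005, 0.0005], [0.06, -0.001, 0.001], [0.09, -0.0015, 0.0015], [0.12, -0.002, 0.002], [0.14, -0.0025, 0.0022]], "turn": [[0, 0, 0], [0, 0, 0], [0, 0, 0], [0, 0, 0], [0, 0, 0]]}}

```text
t: 50.37
tcp_pos: [0.5253, 0.1843, 0.0607]
tool_rot: [0.972, 0.234, 0.009, -0.002]
force: [0.2, -0.7, -2.2]
finger_gap: 0.236
gripper_force: 117.7
```

>>> {"op": "apply_moves", "data": {"claw": [-0.7, -0.7, -0.7, -0.7], "travel": [[0.01, 0, 0], [0.0205, 0, 0], [0.0216, 0, 0], [0.0216, 0, 0]], "turn": [[0, 0, 0], [0, 0, 0], [0, 0, 0], [0, 0, 0]]}}

```text
t: 50.7
tcp_pos: [0.5372, 0.1909, 0.0605]
tool_rot: [0.972, 0.234, 0.007, -0.002]
force: [-0.5, 0.3, -1.9]
finger_gap: 0.235
gripper_force: 117.7
```

```bash
cat >> h.py <<'E'
def pile(s,O=S,A=SA,zr=(76,90)):
    P=pts(s)*1000;m,_=brown(s);q=w2st(P.reshape(-1,3),A,O).reshape(400,640,2)
    m[(P[...,2]<zr[0])|(P[...,2]>zr[1])|(abs(q[...,0])>60)|(abs(q[...,1])>90)]=0
    n,l,st,_=cv2.connectedComponentsWithStats(m);i=1+np.argmax(st[1:,4]);r=cv2.minAreaRect(q[l==i].astype(np.float32))
    print("pile",st[i,4],np.round(r[0],1),np.round(r[1],1),round(r[2],2),"z %.1f"%np.median(P[...,2][l==i]))
E
python3 - <<'E'
from h import *
where();s=rep(save="w13",zmax=.01);pile(s)
planl(*st2w(-96,1.5),61,-63,1.0)
E
```

```text
t 50.70 stand [-97.1   1.3] z 60.5 Fst [-0.3  0.5 -1.9]
t 50.75 [536.6 190.7  60.4] phi -62.9 F [-0.1 -0.6 -2.6] gap 0.24
pile 35440 [-5.3 -0.4] [130.5  38. ] 89.09 z 80.9
shift [ 0.0021 -0.0001 -0.0007] turn [-0.0004  0.0013  0.0003]
```

View pics/w13.png

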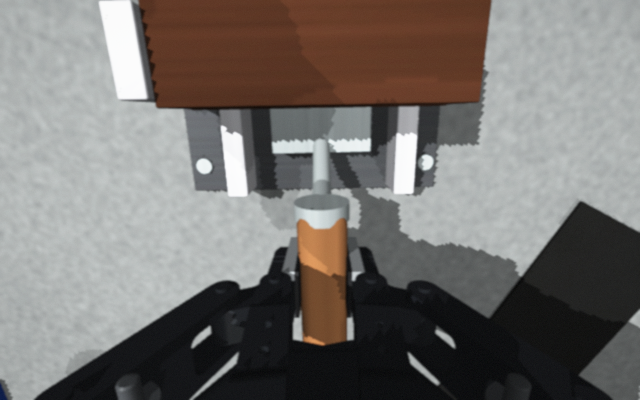

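The blade is under the pile, centred between the bearers: neck (322,165), bearers (233,150) and (403,150). Lifting gently.

>>> {"op": "apply_moves", "data": {"claw": [-0.7, -0.7, -0.7, -0.7, -0.7], "travel": [[0.001, 0, -0.004], [0.001, 0, -0.008], [0.001, 0, -0.011], [0.001, 0, -0.014], [0.001, 0, -0.016]], "turn": [[0, 0, 0], [0, 0, 0], [0, 0, 0], [0, 0, 0], [0, 0, 0]]}}

```text
t: 51.17
tcp_pos: [0.5379, 0.1909, 0.0736]
tool_rot: [0.972, 0.234, 0.007, -0.002]
force: [0.2, -0.6, -5.9]
finger_gap: 0.236
gripper_force: 117.3
```

```bash
python3 - <<'E'
from h import *
where();s=manip.snapshot("wrist");pile(s,zr=(76,100));bladest(s)
E
```

```text
t 51.17 stand [-96.4   1.1] z 73.6 Fst [-0.1 -0.7 -5.9]
pile 33687 [-3.2 -0.3] [130.4  43.2] 89.57 z 82.5
tcp [-96.4   1.1] 73.7 phi -62.94 pitch 0.82
  52 [-30.73931246  27.56068754] 34.5
  67 [-30.53931246  -8.43931246] 34.4
```

>>> {"op": "apply_moves", "data": {"claw": [-0.7, -0.7, -0.7, -0.7, -0.7], "travel": [[-0.0005, 0.0005, -0.003], [-0.0015, 0.0015, -0.008], [-0.003, 0.003, -0.016], [-0.004, 0.003, -0.028], [-0.004, 0.003, -0.042]], "turn": [[0, 0, 0], [0, 0, 0], [0, 0, 0], [0, 0, 0], [0, 0, 0]]}}

```text
t: 51.63
tcp_pos: [0.5356, 0.1872, 0.1075]
tool_rot: [0.972, 0.234, 0.007, -0.002]
force: [0.3, 0.8, -5.1]
finger_gap: 0.238
gripper_force: 117.3
```

>>> {"op": "apply_moves", "data": {"claw": [-0.7, -0.7, -0.7, -0.7, -0.7], "travel": [[0, 0, -0.016], [0, 0, -0.032], [0, 0, -0.044], [0, 0, -0.051], [0, 0, -0.054]], "turn": [[0, 0, 0], [0, 0, 0], [0, 0, 0], [0, 0, 0], [0, 0, 0]]}}

```text
t: 52.05
tcp_pos: [0.5364, 0.1873, 0.1519]
tool_rot: [0.972, 0.234, 0.009, -0.002]
force: [0.8, 0.2, -4.8]
finger_gap: 0.233
gripper_force: 117.5
```

```bash
cat >> h.py <<'E'
def pilet(s):
    """pile top relative to the TCP, along/across tool (level) x,y"""
    P=pts(s)*1000;m,_=brown(s);st=manip.sense();R=Ro.from_quat(st["tool_rot"]).as_matrix();q=(P-st["tcp_pos"]*1000)@R
    m[(q[...,0]<60)|(q[...,0]>150)|(abs(q[...,1])>90)|(q[...,2]>10)|(q[...,2]<-40)]=0
    n,l,c,_=cv2.connectedComponentsWithStats(m);i=1+np.argmax(c[1:,4]);a=q[l==i];r=cv2.minAreaRect(a[:,:2].astype(np.float32))
    e=[np.percentile(a[abs(a[:,1]-y)<6,0],1) for y in(-45,0,45)]
    print("pile in tool",np.round(r[0],1),np.round(r[1],1),round(r[2],2),"near edge x at y -45,0,45",np.round(e,1),"y span",np.percentile(a[:,1],[.5,99.5]).round(1),"z",np.median(a[:,2]).round(1))
E
python3 - <<'E'
from h import *
where();s=rep(save="w14",zmax=.01);pilet(s)
E
```

```text
t 52.05 stand [-99.5  -1.5] z 151.9 Fst [ 0.8 -0.2 -4.8]
t 52.10 [536.2 187.3 151.6] phi -62.9 F [ 0.3  0.1 -5.1] gap 0.24
pile in tool [93.5 -0.1] [129.7  43.3] 89.36 near edge x at y -45,0,45 [72.  72.8 73.6] y span [-63.8  63.5] z -8.0
```

View pics/w14.png

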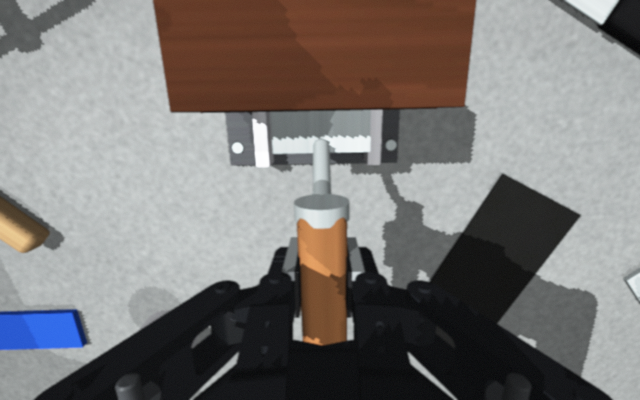

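The pile is lifted level and square on the blade. That picture takes me past my 14-view limit, so from here I work from numbers only. Next comes a smooth transfer to the press.

```bash
cat >> h.py <<'E'
PO=np.array([633.,-268.3]);PA=-22.5
def smooth(x,y,z,phi,pitch,N=20):
    st=manip.sense();p0=st["tcp_pos"]*1000;R0=Ro.from_quat(st["tool_rot"]);dr=(R0.inv()*Rl(phi,pitch)).as_rotvec();t=np.array([x,y,z])
    pc,Rc=p0,R0
    for k in range(0,N,5):
        a=[];b=[]
        for j in range(k+1,min(N,k+5)+1):
            f=j/N;f=f*f*(3-2*f);q=p0+(t-p0)*f;Q=R0*Ro.from_rotvec(dr*f)
            a.append([round(float(v),4) for v in Rc.inv().apply(q-pc)/800]);b.append([round(float(v),4) for v in (Rc.inv()*Q).as_rotvec()/np.pi])
        print(a,b);pc,Rc=q,Q
    print("end",pc.round(1))
E
python3 - <<'E'
from h import *
smooth(*st2w(-100,1.4,PA,PO),150,PA-91,.8,20)
E
```

```text
[[-0.0017, 0.0034, -0.0], [-0.0065, 0.013, -0.0001], [-0.014, 0.0283, -0.0001], [-0.024, 0.0484, -0.0002], [-0.0361, 0.0728, -0.0003]] [[-0.0, -0.0, 0.002], [-0.0001, -0.0, 0.0079], [-0.0003, -0.0001, 0.0171], [-0.0005, -0.0001, 0.0292], [-0.0007, -0.0002, 0.0439]]
[[-0.0099, 0.0295, -0.0], [-0.0207, 0.0619, -0.0001], [-0.0323, 0.0965, -0.0002], [-0.0444, 0.1327, -0.0002], [-0.0567, 0.1695, -0.0003]] [[-0.0003, -0.0001, 0.0168], [-0.0006, -0.0001, 0.0352], [-0.0009, -0.0002, 0.055], [-0.0012, -0.0003, 0.0756], [-0.0015, -0.0004, 0.0966]]
[[-0.0008, 0.0389, 0.0001], [-0.0015, 0.077, 0.0003], [-0.0022, 0.1135, 0.0004], [-0.0029, 0.1477, 0.0005], [-0.0035, 0.1787, 0.0006]] [[-0.0003, -0.0001, 0.021], [-0.0006, -0.0002, 0.0416], [-0.001, -0.0002, 0.0613], [-0.0012, -0.0003, 0.0798], [-0.0015, -0.0004, 0.0966]]
[[0.0076, 0.0261, 0.0002], [0.0139, 0.0477, 0.0004], [0.0187, 0.064, 0.0005], [0.0217, 0.0744, 0.0006], [0.0228, 0.078, 0.0006]] [[-0.0002, -0.0001, 0.0147], [-0.0004, -0.0001, 0.0268], [-0.0006, -0.0001, 0.036], [-0.0007, -0.0002, 0.0419], [-0.0007, -0.0002, 0.0439]]
end [ 541.1 -228.7  150. ]
```

>>> {"op": "apply_moves", "data": {"claw": [-0.7, -0.7, -0.7, -0.7, -0.7], "travel": [[-0.0017, 0.0034, 0], [-0.0065, 0.013, 0], [-0.014, 0.0283, 0], [-0.024, 0.0484, 0], [-0.0361, 0.0728, 0]], "turn": [[0, 0, 0.002], [0, 0, 0.008], [0, 0, 0.017], [0, 0, 0.029], [-0.0007, 0, 0.044]]}}

```text
t: 52.52
tcp_pos: [0.536, 0.1209, 0.1491]
tool_rot: [0.986, 0.165, 0.007, -0.002]
force: [-0.1, 0.2, -6.7]
finger_gap: 0.241
gripper_force: 117.4
```

>>> {"op": "apply_moves", "data": {"claw": [-0.7, -0.7, -0.7, -0.7, -0.7], "travel": [[-0.0099, 0.0295, 0], [-0.0207, 0.0619, 0], [-0.0323, 0.0965, 0], [-0.0444, 0.1327, 0], [-0.0567, 0.1695, 0]], "turn": [[0, 0, 0.0168], [-0.0006, 0, 0.0352], [-0.0009, 0, 0.055], [-0.0012, 0, 0.0756], [-0.0015, -0.0004, 0.0966]]}}

```text
t: 52.93
tcp_pos: [0.5372, -0.0233, 0.1484]
tool_rot: [1.0, 0.013, 0.006, -0.0]
force: [0.8, 0.4, -5.0]
finger_gap: 0.234
gripper_force: 117.6
```

>>> {"op": "apply_moves", "data": {"claw": [-0.7, -0.7, -0.7, -0.7, -0.7], "travel": [[-0.0008, 0.0389, 0], [-0.0015, 0.077, 0], [-0.0022, 0.1135, 0], [-0.0029, 0.1477, 0], [-0.0035, 0.1787, 0]], "turn": [[0, 0, 0.021], [-0.0006, 0, 0.0416], [-0.001, 0, 0.0613], [-0.0012, 0, 0.0798], [-0.0015, -0.0004, 0.0966]]}}

```text
t: 53.35
tcp_pos: [0.5385, -0.1669, 0.1483]
tool_rot: [0.99, -0.139, 0.006, 0.001]
force: [0.6, 0.3, -5.7]
finger_gap: 0.232
gripper_force: 117.4
```

>>> {"op": "apply_moves", "data": {"claw": [-0.7, -0.7, -0.7, -0.7, -0.7], "travel": [[0.0076, 0.0261, 0], [0.0139, 0.0477, 0], [0.0187, 0.064, 0], [0.0217, 0.0744, 0], [0.0228, 0.078, 0]], "turn": [[0, 0, 0.0147], [0, 0, 0.0268], [0, 0, 0.036], [-0.0007, 0, 0.0419], [-0.0007, 0, 0.0439]]}}

```text
t: 53.77
tcp_pos: [0.54, -0.2307, 0.1488]
tool_rot: [0.979, -0.206, 0.006, 0.002]
force: [0.0, 0.7, -5.4]
finger_gap: 0.24
gripper_force: 117.3
```

>>> {"op": "apply_moves", "data": {"claw": [-0.7, -0.7, -0.7], "travel": [[0, 0, 0], [0, 0, 0], [0, 0, 0]], "turn": [[0, 0, 0], [0, 0, 0], [0, 0, 0]]}}

```text
t: 54.02
tcp_pos: [0.5401, -0.2274, 0.149]
tool_rot: [0.979, -0.203, 0.006, 0.001]
force: [0.0, 0.3, -5.4]
finger_gap: 0.239
gripper_force: 117.3
```

```bash
cat >> h.py <<'E'
def press(s):
    P=pts(s)*1000;q=w2st(P.reshape(-1,3),PA,PO).reshape(400,640,2);b=[]
    for sg in(-1,1):
        k=(P[...,2]>29)&(P[...,2]<36)&(abs(q[...,1]-50*sg)<15)&(q[...,0]<-25)&(q[...,0]>-95)
        a=q[k]
        if len(a)<50: print("none",sg,len(a));continue
        print("bearer",sg,len(a),"x min %.1f"%np.percentile(a[:,0],1),[(x,np.percentile(a[abs(a[:,0]-x)<6,1],[2,98]).round(1)) for x in(-68,-55,-42) if (abs(a[:,0]-x)<6).sum()>20])
E
python3 - <<'E'
from h import *
s=rep(zmax=.01);pilet(s);bladest(s,PO,PA);press(s)
E
```

```text
t 54.07 [ 540.3 -227.5  149.1] phi -113.5 F [-0.3 -0.  -5.3] gap 0.24
pile in tool [95.5 -0.1] [130.4  43.2] 89.78 near edge x at y -45,0,45 [74.3 75.1 76. ] y span [-63.9  63.7] z -7.5
tcp [-101.3    2.2] 149.1 phi -113.46 pitch 0.70
  52 [-29.36924329  29.33075671] 109.8
  67 [-29.46924329  29.33075671] 109.7
bearer -1 790 x min -73.5 [(-68, array([-56.3, -44.7])), (-55, array([-56.3, -44.5])), (-42, array([-55.9, -44.6]))]
bearer 1 779 x min -74.4 [(-68, array([43.5, 55. ])), (-55, array([43.6, 55. ])), (-42, array([43.5, 55.1]))]
```

```bash
cat >> h.py <<'E'
def layers(s):
    P=pts(s)*1000;m,_=brown(s);st=manip.sense();R=Ro.from_quat(st["tool_rot"]).as_matrix();q=(P-st["tcp_pos"]*1000)@R
    g=(m>0)&(q[...,0]>60)&(q[...,0]<90)&(abs(q[...,1])<66)
    for z0 in range(-10,42,4):
        for y0 in(-50,0,50):
            k=g&(q[...,2]>=z0)&(q[...,2]<z0+4)&(abs(q[...,1]-y0)<12)
            print((k.sum(),np.percentile(q[...,0][k],[5,50]).round(1).tolist()) if k.sum()>5 else "-",end=" ")
        print(z0)
E
python3 - <<'E'
from h import *
layers(manip.snapshot("wrist"));s=manip.snapshot("side")
P=pts(s)*1000;m,_=brown(s);g=(m>0)&(abs(P[...,0]-629)<80)&(abs(P[...,1]+265)<90)&(P[...,2]>90)
q=w2st(P[g],PA,PO);z=P[g][:,2]
for a in range(100,170,8):
    k=(z>=a)&(z<a+8);
    if k.sum()>5: print(a,k.sum(),"x",np.percentile(q[k,0],[2,10]).round(1),"y",np.percentile(q[k,1],[2,10]).round(1))
E
```

```text
(np.int64(2201), [74.7, 82.1]) (np.int64(2071), [75.6, 82.6]) (np.int64(1939), [76.4, 83.0]) -10
(np.int64(10), [73.8, 82.3]) (np.int64(15), [76.0, 87.2]) (np.int64(22), [78.6, 83.5]) -6
- - - -2
- - - 2
- - - 6
- - - 10
- - - 14
- - - 18
- - (np.int64(8), [75.1, 75.1]) 22
- - - 26
- - - 30
- - - 34
- - - 38
108 18 x [-30.6 -29.9] y [-62.3 -61.5]
116 42 x [-31.3 -29.9] y [-63.3 -62.1]
124 53 x [-31.1 -30.7] y [-63.1 -61.9]
132 60 x [-31.7 -30.5] y [-63.6 -62.5]
140 52 x [-30.7 -29.9] y [-62.9 -61.8]
148 93 x [-30.9 -29.9] y [-62.7 -61.9]
156 334 x [-30.3 -26.3] y [-61.8 -51.4]
```

```bash
python3 - <<'E'
from h import *
for i in range(2):
    s=manip.snapshot("wrist");pile(s,PO,PA,(140,170))
    P=pts(s)*1000;q=w2st(P.reshape(-1,3),PA,PO).reshape(400,640,2);m,_=brown(s);g=(m>0)&(P[...,2]>145)&(abs(q[...,0])<60)&(abs(q[...,1])<80)
    a=q[g];e=[np.percentile(a[abs(a[:,1]-y)<5,0],1) for y in np.arange(-50,51,10)];print(np.polyfit(np.arange(-50,51,10),e,1).round(4),"ends",[np.percentile(a[abs(a[:,0]-x)<4,1],[.5,99.5]).round(1) for x in(-20,-10,0,10)])
    k=(P[...,2]>29)&(P[...,2]<36)&(q[...,0]<-28)&(q[...,0]>-76)
    for sg in(-1,1):
        b=q[k&(abs(q[...,1]-50*sg)<12)];xs=np.arange(-70,-30,5);print(sg,np.polyfit(xs,[np.median(b[abs(b[:,0]-x)<3,1]) for x in xs],1).round(4))
E
```

```text
pile 33677 [-5.4  0.5] [130.6  43. ] 89.19 z 158.1
[-8.00000e-04 -2.59412e+01] ends [array([-63.1,  64.3]), array([-63.4,  64.4]), array([-63.3,  64.4]), array([-63.1,  64.4])]
-1 [ 1.11000e-02 -4.95753e+01]
1 [7.60000e-03 4.94921e+01]
pile 33659 [-5.2  0.4] [130.5  43.1] 89.2 z 158.1
[-6.00000e-04 -2.58238e+01] ends [array([-63.3,  64.2]), array([-63.4,  64.2]), array([-63.5,  64.2]), array([-63.5,  64. ])]
-1 [ 3.40000e-03 -4.99936e+01]
1 [4.00000e-03 4.92525e+01]
```

```bash
python3 - <<'E'
from h import *
smooth(*st2w(-98.9,1.1,PA,PO),80,-113.3,.7,10)
E
```

```text
[[0.0, 0.0, 0.0024], [0.0001, 0.0001, 0.009], [0.0003, 0.0001, 0.0187], [0.0004, 0.0002, 0.0305], [0.0006, 0.0003, 0.0433]] [[0.0, -0.0, -0.0], [0.0, -0.0, -0.0001], [0.0, -0.0001, -0.0002], [0.0001, -0.0001, -0.0004], [0.0001, -0.0001, -0.0005]]
[[0.0002, 0.0001, 0.0128], [0.0004, 0.0002, 0.0246], [0.0005, 0.0003, 0.0343], [0.0006, 0.0003, 0.0409], [0.0006, 0.0004, 0.0433]] [[0.0, -0.0, -0.0002], [0.0001, -0.0001, -0.0003], [0.0001, -0.0001, -0.0004], [0.0001, -0.0001, -0.0005], [0.0001, -0.0001, -0.0005]]
end [ 542.  -229.4   80. ]
```

>>> {"op": "apply_moves", "data": {"claw": [-0.7, -0.7, -0.7, -0.7, -0.7], "travel": [[0, 0, 0.0024], [0.0001, 0.0001, 0.009], [0.0003, 0.0001, 0.0187], [0.0004, 0.0002, 0.0305], [0.0006, 0.0003, 0.0433]], "turn": [[0, 0, 0], [0, 0, 0], [0, 0, -0.0002], [0, 0, -0.0004], [0, 0, -0.0005]]}}

```text
t: 54.68
tcp_pos: [0.5411, -0.2294, 0.1135]
tool_rot: [0.979, -0.203, 0.006, 0.002]
force: [-0.7, 0.6, -5.3]
finger_gap: 0.234
gripper_force: 117.2
```

>>> {"op": "apply_moves", "data": {"claw": [-0.7, -0.7, -0.7, -0.7, -0.7], "travel": [[0.0002, 0.0001, 0.0128], [0.0004, 0.0002, 0.0246], [0.0005, 0.0003, 0.0343], [0.0006, 0.0003, 0.0409], [0.0006, 0.0004, 0.0433]], "turn": [[0, 0, 0], [0, 0, 0], [0, 0, -0.0004], [0, 0, -0.0005], [0, 0, -0.0005]]}}

```text
t: 55.1
tcp_pos: [0.5414, -0.2298, 0.0786]
tool_rot: [0.979, -0.203, 0.005, 0.001]
force: [-0.1, 0.4, -4.9]
finger_gap: 0.239
gripper_force: 117.2
```

>>> {"op": "apply_moves", "data": {"claw": [-0.7, -0.7], "travel": [[0, 0, 0], [0, 0, 0]], "turn": [[0, 0, 0], [0, 0, 0]]}}

```text
t: 55.27
tcp_pos: [0.5422, -0.2303, 0.0801]
tool_rot: [0.979, -0.203, 0.007, 0.002]
force: [-1.1, -0.5, -4.9]
finger_gap: 0.241
gripper_force: 117.1
```

```bash
cat >> h.py <<'E'
def ppress(s,z0):
    P=pts(s)*1000;q=w2st(P.reshape(-1,3),PA,PO).reshape(400,640,2);m,_=brown(s);g=(m>0)&(P[...,2]>z0)&(P[...,2]<z0+12)&(abs(q[...,0])<60)&(abs(q[...,1])<80)
    a=q[g];ys=np.arange(-50,51,10);e=[np.percentile(a[abs(a[:,1]-y)<5,0],1) for y in ys]
    print("near edge slope,x",np.polyfit(ys,e,1).round(4),"y ends",[np.percentile(a[abs(a[:,0]-x)<4,1],[.5,99.5]).round(1).tolist() for x in(-18,-8,2,12) if (abs(a[:,0]-x)<4).sum()>50],"z",np.median(P[...,2][g]).round(1))
    k=(P[...,2]>29)&(P[...,2]<36)&(q[...,0]<-28)&(q[...,0]>-80)
    for sg in(-1,1):
        b=q[k&(abs(q[...,1]-50*sg)<12)]
        if len(b)<50: continue
        xs=[x for x in np.arange(-70,-30,5) if (abs(b[:,0]-x)<3).sum()>5];print("bearer",sg,np.polyfit(xs,[np.mean(np.percentile(b[abs(b[:,0]-x)<3,1],[3,97])) for x in xs],1).round(4),"end x",np.percentile(b[:,0],.5).round(1))
    print("tcp",w2st(manip.sense()["tcp_pos"]*1000,PA,PO).round(1),(manip.sense()["tcp_pos"][2]*1000).round(1),"F",manip.sense()["force"].round(1))
E
python3 - <<'E'
from h import *
s=manip.snapshot("wrist");ppress(s,82)
E
```

```text
near edge slope,x [-2.20000e-03 -2.32162e+01] y ends [[-64.6, 62.8], [-64.8, 62.8], [-65.0, 62.9], [-64.8, 62.9]] z 89.0
bearer -1 [ 3.50000e-03 -5.01085e+01] end x -73.9
bearer 1 [3.20000e-03 4.91822e+01] end x -74.5
tcp [-98.2   0.3] 80.4 F [ 1.  -0.7 -4.6]
```

>>> {"op": "apply_moves", "data": {"claw": [-0.7, -0.7, -0.7, -0.7, -0.7], "travel": [[0, -0.0006, 0.003], [0, -0.0006, 0.006], [0, -0.0006, 0.009], [0, -0.0006, 0.011], [0, -0.0006, 0.013]], "turn": [[0, 0, 0], [0, 0, 0], [0, 0, 0], [0, 0, 0], [0, 0, 0]]}}

```text
t: 55.73
tcp_pos: [0.543, -0.2302, 0.0699]
tool_rot: [0.979, -0.203, 0.007, 0.002]
force: [-0.3, 0.2, -1.4]
finger_gap: 0.24
gripper_force: 117.6
```

>>> {"op": "apply_moves", "data": {"claw": [-0.7, -0.7, -0.7, -0.7, -0.7], "travel": [[0, 0, 0.002], [0, 0, 0.005], [0, 0, 0.008], [0, 0, 0.01], [0, 0, 0.01]], "turn": [[0, 0, 0], [0, 0, 0], [0, 0, 0], [0, 0, 0], [0, 0, 0]]}}

```text
t: 56.15
tcp_pos: [0.5422, -0.2298, 0.0612]
tool_rot: [0.979, -0.203, 0.006, 0.002]
force: [0.0, -0.8, -2.0]
finger_gap: 0.234
gripper_force: 117.6
```

```bash
python3 - <<'E'
from h import *
s=manip.snapshot("wrist");ppress(s,74);bladest(s,PO,PA);planl(*st2w(-235,1.2,PA,PO),62,-113.3,.7)
E
```

```text
near edge slope,x [-7.00000e-04 -2.33381e+01] y ends [[-64.1, 63.5], [-64.2, 63.4], [-64.2, 63.5], [-64.2, 63.6]] z 81.0
bearer -1 [ 4.10000e-03 -5.00749e+01] end x -73.7
bearer 1 [1.70000e-03 4.91023e+01] end x -74.1
tcp [-98.6   0.9] 61.3 F [ 0.2 -0.6 -2.5]
tcp [-98.6   0.9] 61.3 phi -113.37 pitch 0.73
  52 [-30.60412219  28.19587781] 22.4
  67 [-30.70412219  28.09587781] 22.4
shift [-0.1705  0.0022 -0.003 ] turn [ 0.0002 -0.0002 -0.0004]
```

>>> {"op": "apply_moves", "data": {"claw": [-0.7, -0.7, -0.7, -0.7, -0.7], "travel": [[-0.01, 0.0001, 0], [-0.03, 0.0004, -0.0005], [-0.06, 0.0008, -0.001], [-0.09, 0.0012, -0.0015], [-0.12, 0.0016, -0.002]], "turn": [[0, 0, 0], [0, 0, 0], [0, 0, 0], [0, 0, 0], [0, 0, 0]]}}

```text
t: 56.62
tcp_pos: [0.4524, -0.1922, 0.0621]
tool_rot: [0.979, -0.202, 0.006, 0.002]
force: [0.2, -1.0, -1.7]
finger_gap: 0.235
gripper_force: 117.6
```

>>> {"op": "apply_moves", "data": {"claw": [-0.7, -0.7, -0.7, -0.7, -0.7], "travel": [[-0.03, 0.0004, -0.0005], [-0.045, 0.0006, -0.001], [-0.05, 0.0006, -0.001], [-0.05, 0, -0.05], [-0.05, 0, -0.1]], "turn": [[0, 0, 0], [0, 0, 0], [0, 0, 0], [0, 0, 0], [0, 0, 0]]}}

```text
t: 57.03
tcp_pos: [0.4145, -0.1756, 0.1395]
tool_rot: [0.979, -0.203, 0.003, -0.0]
force: [1.6, -1.1, -2.1]
finger_gap: 0.235
gripper_force: 117.7
```

```bash
python3 - <<'E'
from h import *
s=manip.snapshot("wrist")
ppress(s,74)
# lifter return: pose reproducing the original grip pose, above the mat
smooth(464.6,-20.5,150,-91.3,.5,10)
E
```

```text
Traceback (most recent call last):
  File "h.py", line 140, in ppress
    a=q[g];ys=np.arange(-50,51,10);e=[np.percentile(a[abs(a[:,1]-y)<5,0],1) for y in ys]
                                      ~~~~~~~~~~~~~^^^^^^^^^^^^^^^^^^^^^^^^
IndexError: index -1 is out of bounds for axis 0 with size 0
```

```bash
python3 - <<'E'
from h import *
smooth(464.6,-20.5,150,-91.3,.4,10)
t=manip.snapshot("top");np.savez("top1.npz",**t)
for b in blanks(t,60,.1): 
    if b[0]>350 and abs(b[1])<450: print([float(v) for v in b],w2st(np.array(b[:2]),PA,PO))
for c in clusters(t,(500,700,-400,-150),(28,38),60): print(*c)
E
```

```text
[[-0.0007, -0.0057, -0.0001], [-0.0027, -0.0212, -0.0005], [-0.0057, -0.0441, -0.0009], [-0.0092, -0.0718, -0.0015], [-0.0131, -0.102, -0.0022]] [[0.0001, -0.0001, -0.0034], [0.0003, -0.0005, -0.0127], [0.0006, -0.001, -0.0265], [0.001, -0.0017, -0.0431], [0.0014, -0.0024, -0.0612]]
[[0.002, -0.0304, -0.0005], [0.0038, -0.0583, -0.001], [0.0053, -0.0813, -0.0013], [0.0063, -0.0969, -0.0016], [0.0066, -0.1026, -0.0017]] [[0.0004, -0.0007, -0.0181], [0.0008, -0.0014, -0.0348], [0.0011, -0.0019, -0.0485], [0.0013, -0.0023, -0.0578], [0.0014, -0.0024, -0.0612]]
end [464.6 -20.5 150. ]
[629.3, -264.7, 79.1, -22.1, 48.1, 125.4] [-4.79601463  1.91003762]
```

>>> {"op": "apply_moves", "data": {"claw": [-0.7, -0.7, -0.7, -0.7, -0.7], "travel": [[-0.0007, -0.0057, 0], [-0.0027, -0.0212, 0], [-0.0057, -0.0441, -0.001], [-0.0092, -0.0718, -0.0015], [-0.0131, -0.102, -0.0022]], "turn": [[0, 0, -0.0034], [0, 0, -0.0127], [0, -0.001, -0.0265], [0.001, -0.0017, -0.0431], [0.0014, -0.0024, -0.0612]]}}

```text
t: 57.55
tcp_pos: [0.4383, -0.0966, 0.1417]
tool_rot: [0.994, -0.107, 0.002, -0.001]
force: [0.7, 0.1, -1.3]
finger_gap: 0.237
gripper_force: 117.5
```

>>> {"op": "apply_moves", "data": {"claw": [-0.7, -0.7, -0.7, -0.7, -0.7], "travel": [[0.002, -0.0304, 0], [0.0038, -0.0583, -0.001], [0.0053, -0.0813, -0.0013], [0.0063, -0.0969, -0.0016], [0.0066, -0.1026, -0.0017]], "turn": [[0, 0, -0.0181], [0, -0.0014, -0.0348], [0.001, -0.0019, -0.0485], [0.0013, -0.0023, -0.0578], [0.0014, -0.0024, -0.0612]]}}

```text
t: 57.97
tcp_pos: [0.461, -0.0163, 0.1432]
tool_rot: [1.0, -0.01, -0.002, -0.003]
force: [0.4, -0.4, -0.8]
finger_gap: 0.231
gripper_force: 117.8
```

>>> {"op": "apply_moves", "data": {"claw": [-0.7, -0.7], "travel": [[0, 0, 0], [0, 0, 0]], "turn": [[0, 0, 0], [0, 0, 0]]}}

```text
t: 58.13
tcp_pos: [0.461, -0.0184, 0.1437]
tool_rot: [1.0, -0.011, -0.001, -0.003]
force: [0.1, -1.0, -2.2]
finger_gap: 0.234
gripper_force: 117.8
```

```bash
python3 - <<'E'
from h import *
s=manip.snapshot("wrist");bladest(s,np.array([0.,0.]),0)
P=pts(s)*1000;hsv=cv2.cvtColor(s["pixels"],cv2.COLOR_RGB2HSV);k=(P[...,2]<6)&(P[...,2]>2)&(hsv[...,2]<60)&(abs(P[...,1])<110)&(P[...,0]<640)&(P[...,0]>400)
for a in range(460,620,30):
    g=k&(abs(P[...,0]-a)<8)
    if g.sum()>30: print("mat",a,np.percentile(P[...,1][g],[2,98]).round(1))
smooth(464.6,-20.5,52,-91.3,.4,8)
E
```

```text
tcp [461.1 -18.8] 143.9 phi -91.36 pitch -0.14
  52 [-50.27556348   8.32443652] 104.0
  67 [-50.47556348   8.32443652] 103.9
  82 [-50.57556348   8.32443652] 103.8
  97 [-50.37556348   8.32443652] 103.7
  112 [-50.57556348   8.32443652] 103.6
  127 [-50.17556348   8.42443652] 103.5
mat 460 [-71.   24.5]
mat 490 [-70.5  24.7]
mat 520 [-71.5 -67.5]
mat 550 [-71.6 -67.6]
mat 580 [-70.8 -67.7]
mat 610 [-70.7 -67.6]
[[0.0002, 0.0001, 0.0049], [0.0007, 0.0004, 0.0179], [0.0015, 0.0009, 0.0363], [0.0024, 0.0014, 0.0574], [0.0032, 0.0019, 0.0785]] [[-0.0001, 0.0001, -0.0], [-0.0003, 0.0005, -0.0001], [-0.0006, 0.0009, -0.0001], [-0.0009, 0.0015, -0.0002], [-0.0013, 0.002, -0.0002]]
[[0.0006, 0.0004, 0.0184], [0.0011, 0.0006, 0.0314], [0.0013, 0.0007, 0.0363]] [[-0.0003, 0.0005, -0.0001], [-0.0005, 0.0008, -0.0001], [-0.0006, 0.0009, -0.0001]]
end [464.6 -20.5  52. ]
```

>>> {"op": "apply_moves", "data": {"claw": [-0.7, -0.7, -0.7, -0.7, -0.7], "travel": [[0.0002, 0.0001, 0.01], [0.0007, 0.0006, 0.03], [0.0015, 0.001, 0.055], [0.0024, 0.0016, 0.08], [0.0032, 0.003, 0.1]], "turn": [[0, 0, 0], [-0.0004, 0.0006, 0], [-0.0006, 0.0009, 0], [-0.0013, 0.002, 0], [-0.0019, 0.0029, -0.0002]]}}

```text
t: 58.6
tcp_pos: [0.4635, -0.0212, 0.0629]
tool_rot: [1.0, -0.012, 0.004, 0.0]
force: [0.1, -0.0, -1.9]
finger_gap: 0.235
gripper_force: 117.8
```

>>> {"op": "apply_moves", "data": {"claw": [-0.7, -0.7, -0.7, -0.7, -0.7], "travel": [[0, 0, 0.006], [0, 0, 0.011], [0, 0, 0.015], [0, 0, 0.018], [0, 0, 0.0195]], "turn": [[0, 0, 0], [0, 0, 0], [0, 0, 0], [0, 0, 0], [0, 0, 0]]}}

```text
t: 59.02
tcp_pos: [0.4645, -0.0207, 0.0492]
tool_rot: [1.0, -0.011, 0.005, 0.0]
force: [0.3, -0.1, -1.8]
finger_gap: 0.234
gripper_force: 117.8
```

```bash
python3 - <<'E'
from h import *
s=manip.snapshot("wrist");bladest(s,np.array([0.,0.]),0);print(manip.sense()["force"])
E
```

```text
tcp [464.4 -20.6] 49.1 phi -91.31 pitch 0.51
  52 [-54.47794523   5.92205477] 10.2
  67 [-53.67794523   6.12205477] 10.2
  82 [-54.57794523   6.12205477] 10.3
  97 [-53.57794523   6.02205477] 10.3
  112 [-53.77794523   5.92205477] 10.4
  127 [-54.77794523   6.12205477] 10.4
[-0.46961654  0.08984775 -2.41041454]
```

>>> {"op": "apply_moves", "data": {"claw": [-0.7, -0.7, -0.7, -0.7, -0.7], "travel": [[0, 0, 0.001], [0, 0, 0.002], [0, 0, 0.003], [0, 0, 0.004], [0, 0, 0.0045]], "turn": [[0, 0, 0], [0, 0, 0], [0, 0, 0], [0, 0, 0], [0, 0, 0]]}}

```text
t: 59.48
tcp_pos: [0.4639, -0.0204, 0.0457]
tool_rot: [1.0, -0.011, 0.004, 0.0]
force: [-2.5, 0.3, 7.3]
finger_gap: 0.24
gripper_force: 119.1
```

```bash
python3 - <<'E'
from h import *
s=manip.snapshot("wrist");bladest(s,np.array([0.,0.]),0);print(manip.sense()["force"])
E
```

```text
tcp [464.  -20.4] 45.8 phi -91.29 pitch 0.48
  52 [-53.78518568   6.31481432] 7.1
  67 [-53.28518568   6.41481432] 7.2
  82 [-53.98518568   6.41481432] 7.3
  97 [-53.58518568   6.21481432] 7.5
  112 [-53.88518568   6.31481432] 7.6
  127 [-53.48518568   6.41481432] 7.7
[-1.46123838  1.22629096  5.44541355]
```

Down on the mat, with a contact force of about 7 N. Releasing and backing off upward.

>>> {"op": "apply_moves", "data": {"claw": [-0.7, -0.7, -0.4, -0.2, 0], "travel": [[0, 0, -0.001], [0, 0, -0.001], [0, 0, -0.001], [0, 0, -0.001], [0, 0, -0.001]], "turn": [[0, -0.001, 0], [0, -0.0015, 0], [0, -0.0015, 0], [0, -0.0015, 0], [0, -0.0015, 0]], "newtons": 30}}

```text
t: 59.95
tcp_pos: [0.4643, -0.0205, 0.0461]
tool_rot: [1.0, -0.011, 0.002, 0.0]
force: [-0.9, -0.0, 0.4]
finger_gap: 0.494
gripper_force: 0.0
```

>>> {"op": "apply_moves", "data": {"claw": [0.2, 0.2, 0.2, 0.2, 0.2], "travel": [[0, 0, 0], [0, 0, -0.02], [0, 0, -0.06], [0, 0, -0.1], [0, 0, -0.14]], "turn": [[0, 0, 0], [0, 0, 0], [0, 0, 0], [0, 0, 0], [0, 0, 0]]}}

```text
t: 60.37
tcp_pos: [0.463, -0.0203, 0.1589]
tool_rot: [1.0, -0.011, 0.001, -0.0]
force: [0.1, -0.3, -0.3]
finger_gap: 0.602
gripper_force: 0.0
```

```bash
python3 - <<'E'
from h import *
s=rep(zmax=.01);P=pts(s)*1000;hsv=cv2.cvtColor(s["pixels"],cv2.COLOR_RGB2HSV)
g=(P[...,0]>380)&(P[...,0]<640)&(P[...,1]<60)&(P[...,1]>-100)
for nm,k in dict(blade=g&(P[...,2]>4)&(P[...,2]<9)&(hsv[...,2]>140)&(hsv[...,1]<60),mat=g&(hsv[...,2]<50)&(P[...,2]<6)&(P[...,2]>1)).items():
    q=P[k];print(nm,k.sum(),q.mean(0).round(1),cv2.minAreaRect(q[:,:2].astype(np.float32)))
    if nm=="blade": print(np.linalg.lstsq(np.c_[q[:,:2]-q[:,:2].mean(0),np.ones(len(q))],q[:,2],rcond=None)[0].round(4))
smooth(*st2w(-150,0,PA,PO),260,-113,0,15)
E
```

```text
t 60.42 [466.7 -21.1 164.3] phi -91.3 F [0.6 0.  4.1] gap 0.60
blade 6454 [560.6 -22.8   6.9] ((558.1770629882812, -22.881349563598633), (90.59716796875, 60.315128326416016), 0.3044963479042053)
[7.0000e-04 2.4000e-03 6.9328e+00]
mat 13364 [530.1 -21.8   3.9] ((521.0986938476562, -22.82373809814453), (217.4646759033203, 98.75753021240234), 0.6984545588493347)
[[0.0005, 0.003, -0.0015], [0.002, 0.0115, -0.0058], [0.0043, 0.0246, -0.0123], [0.0073, 0.0415, -0.0208], [0.0107, 0.0614, -0.0307]] [[0.0, -0.0001, 0.0015], [0.0, -0.0002, 0.0059], [0.0, -0.0004, 0.0126], [0.0, -0.0007, 0.0212], [0.0, -0.0011, 0.0313]]
[[0.0059, 0.0215, -0.011], [0.0122, 0.0442, -0.0226], [0.0186, 0.0673, -0.0345], [0.0249, 0.09, -0.0461], [0.0308, 0.1115, -0.0571]] [[0.0, -0.0004, 0.0112], [0.0, -0.0008, 0.023], [0.0, -0.0012, 0.0351], [0.0, -0.0016, 0.0469], [0.0, -0.002, 0.0581]]
[[0.0087, 0.0181, -0.01], [0.0162, 0.0336, -0.0185], [0.022, 0.0455, -0.0251], [0.0257, 0.0533, -0.0294], [0.027, 0.056, -0.0309]] [[0.0, -0.0004, 0.0101], [0.0, -0.0007, 0.0187], [0.0, -0.0009, 0.0254], [0.0, -0.001, 0.0298], [0.0, -0.0011, 0.0313]]
end [ 494.4 -210.9  260. ]
```

>>> {"op": "apply_moves", "data": {"claw": [0.2, 0.2, 0.2, 0.2, 0.2], "travel": [[0.003, 0.018, -0.04], [0.006, 0.035, -0.06], [0.008, 0.045, -0.07], [0.01, 0.055, -0.08], [0.011, 0.061, -0.08]], "turn": [[0, 0, 0.03], [0, 0, 0.03], [0, 0, 0.03], [0, 0, 0.03], [0, 0, 0.031]]}}

```text
t: 60.83
tcp_pos: [0.4718, -0.0704, 0.2228]
tool_rot: [0.998, -0.06, 0.003, 0.0]
force: [0.8, 0.7, -1.0]
finger_gap: 0.602
gripper_force: 0.0
```

>>> {"op": "apply_moves", "data": {"claw": [0.2, 0.2, 0.2, 0.2, 0.2], "travel": [[0.031, 0.11, -0.038], [0.031, 0.11, -0.038], [0.031, 0.11, -0.038], [0.031, 0.11, -0.038], [0.031, 0.11, -0.038]], "turn": [[0, 0, 0.058], [0, 0, 0.058], [0, 0, 0.058], [0, 0, 0.058], [0, 0, 0.058]]}}

```text
t: 61.25
tcp_pos: [0.4843, -0.1595, 0.2511]
tool_rot: [0.988, -0.151, 0.0, -0.001]
force: [-0.3, 0.9, 0.2]
finger_gap: 0.6
gripper_force: 0.0
```

>>> {"op": "apply_moves", "data": {"claw": [0.2, 0.2, 0.2, 0.2, 0.2], "travel": [[0.027, 0.056, 0], [0.027, 0.056, 0], [0.027, 0.056, 0], [0.027, 0.056, 0], [0.027, 0.056, 0]], "turn": [[0, 0, 0.03], [0, 0, 0.03], [0, 0, 0.03], [0, 0, 0.03], [0, 0, 0.03]]}}

```text
t: 61.67
tcp_pos: [0.4914, -0.2067, 0.2516]
tool_rot: [0.981, -0.196, 0.0, -0.001]
force: [0.1, -0.2, -0.2]
finger_gap: 0.598
gripper_force: 0.0
```

```bash
python3 - <<'E'
from h import *
s=manip.snapshot("wrist");pile(s,PO,PA,(76,90));ppress(s,74)
for c in clusters(s,(500,720,-400,-150),(29,36),200): print(*c,w2st(c[2],PA,PO))
t=manip.snapshot("side");P=pts(t)*1000;m,_=brown(t);q=w2st(P.reshape(-1,3),PA,PO).reshape(400,640,2);g=(m>0)&(abs(q[...,0])<50)&(abs(q[...,1])<80)
for a in range(32,80,8):
    k=g&(P[...,2]>=a)&(P[...,2]<a+8)
    if k.sum()>5: print(a,k.sum(),"x",np.percentile(q[k][:,0],[2,10]).round(1),"y",np.percentile(q[k][:,1],[2,10]).round(1))
E
```

```text
pile 6631 [-4.  -0.5] [128.5  40.8] 89.82 z 80.9
near edge slope,x [-3.90000e-03 -2.38074e+01] y ends [[-63.9, 62.7], [-63.8, 62.8], [-63.6, 62.7], [-63.9, 62.6]] z 80.9
bearer -1 [ 8.50000e-03 -4.97043e+01] end x -74.1
bearer 1 [7.10000e-03 4.97329e+01] end x -73.8
tcp [-154.2    2.7] 251.9 F [ 0.2 -0.5 -0.5]
541 [ 608.2 -205.    32.9] [ 605.1 -208. ] [38.9 50.1] 67.6 [-48.85204993  45.03306805]
514 [ 569.1 -296.1   32.8] [ 568.5 -296.1] [12.2 50.2] 67.7 [-48.95163043 -50.36693239]
32 21 x [-27.8 -26.9] y [-64.5 -62.6]
40 50 x [-28.9 -28.2] y [-64.  -62.8]
48 49 x [-28.4 -27.7] y [-64.8 -62.9]
56 50 x [-28.  -27.5] y [-64.3 -63.2]
64 50 x [-28.2 -27.5] y [-66. -64.]
72 170 x [-28.7 -27.4] y [-63.3 -60.4]
```

```bash
python3 -c "
from station import manip
print(manip.sign_off())"
```

```text
the job is handed in; nothing more can be done
None
```

The job is handed in at about 62 s: all six blanks lie flush, centred and square on the press carriage bearers (within about 1 mm by camera), the lifter is back flat on its mat, and no contact with the bystanders was seen or felt, though I did not compare their positions before and after; I viewed 16 pictures against the 14 allowed.

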